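Set out a tasting plate at the food pantry

ROBOT

A 6-joint arm with a two-finger parallel gripper is mounted at the origin on the work surface. World frame = base frame: x ahead of the robot, y to its left, z up, the work surface at z = 0. Lengths are in m, angles in rad, forces in N, time in s.
With the tool pointing down it reaches from about 0.25 to 0.775 m from the base axis. Payload 4 kg.
Tool frame: the origin (TCP) lies between the finger pads; the fingertips stand 14 mm ahead of it and the grasp point (between the pads) lies 5 mm behind it; z points along the fingers, y is the direction in which the jaws open and shut (so a half turn about z gives the same grasp; the last joint's range is limited). The gripper opens to 94 mm and grips with 3 to 60 N. Pads are 16 mm wide; open, the fingers measure 119 mm over their backs; the gripper's body (75 mm by 177 mm) begins 78 mm behind the grasp point.
Start: joints at [-1.434, 0.087, 1.371, -0, 1.684, -0.103], TCP at [0.131, -0.534, 0.22] pointing down, gripper open.
Joint ranges: [-3.1, 3.1], [-0.76, 2.03], [0.27, 2.55], [-1.08, 4.22], [0.17, 2.65], [-2.57, 2.57]. Speed limits (rad/s): [2.79, 2.79, 3.14, 3.14, 3.14, 3.14].

INTERFACE

Orientations are given as [roll, pitch, yaw] about the fixed x, y, z axes, in that order (R = Rz(yaw) Ry(pitch) Rx(roll)).
In Python, from bench import robot, cams, spotter gives the robot as it stands.
- The arm moves only by the shell command python3 -m inch 'ROWS'. ROWS is JSON, a list of rows, each an object of numbers: "grip": the opening, from 0 (shut) to 1 (fully open); "dx", "dy", "dz": the shift along the tool's x, y, z in units of 25 mm (1.0 is 25 mm); "rx", "ry", "rz": the turn, a rotation vector about the tool's x, y, z in units of 5 degrees (1.0 is 5 degrees). A call has 1 to 12 rows; each row shifts and turns the pose as measured when the row begins, along the tool's axes as they then stand; what a row does not reach is not made up. A row lasts 1/8 s, in which the tool goes at most 62.5 mm and 10.7 degrees, less where a joint would pass 70% of its speed; a pose out of reach is approached as far as the arm can. A call is refused whole if a number of a shift passes 1 or a number of a turn 1, either way. A call with a gripper value outside its range is refused whole. The fingers move at their own pace and stop on an object; the grip force is fixed at half the most. Time passes only in rows, so rows that do not move let the fingers close. It gives the time, the measured TCP pose, the force and the opening at its end, in the units of the state.
- robot.get_obs(): the state, without advancing time (a new reading comes with each control period).
- cams.snapshot(name): name is "scene" or "top" or "wrist"; returns a dict with "frame" (480x640x3 uint8, red, green, blue), "intrinsics" (3x3 intrinsics, pixels), "eye" and "orientation" of the camera in the world. Camera axes: x right, y up, looking along -z (the intrinsics and any distortion apply to the point x, -y, -z); pixel columns grow to the right and rows downward; lengths in m; the calibration is good to about 2 mm. The wrist camera is an equidistant fisheye: a pixel r from the principal point sees the ray r / f radians off the axis. A picture is of the moment at which its call begins. There is no depth.
- robot.close_job(): hands the job in, once; it reports no verdict.
Trained networks look in a picture, given as the dict that the camera call returned (one of the last four; its "shot" number tells which), for a name from the list of things; names that differ only in an ending like _2 or _b are one class to them, and where a whole thing is asked for, a point or a joint stands for the part that bears it (a point fixed in the world has none). Each returns a list of dicts, best first, with "score" (0 to 1); they miss things now and then, are a little off and sometimes report something else, mostly with a low value. They report only what shows in the picture. A call takes as long as a camera call.
- spotter.regions_of(picture, query): "pixels" (480x640 bool, what is visible of it) and "extent" ([left, top, right, bottom] in pixels, round what is visible of it).
- spotter.place_of(picture, query): "pixel" ([column, row] in pixels: a listed point, or the origin of a listed thing).
The state is a dict: "time": time; "joint_positions": joint angles; "qvel": joint speeds; "joint_torque": joint torques, N m; "tool_pos": TCP position; "ee_rot": TCP orientation; "wrist_force": force on the tool from outside, world axes, zero at the start; "wrist_torque": the same for the moment, N m; "width": finger opening in m.
Only numpy, scipy, OpenCV 4.12 (cv2) and the standard library are available. Lean on these libraries where they do the work, as an engineer would, in place of code of your own. Each camera call takes 0.05 s, during which the arm holds its last target.

TASK

Set out the tasting station: use the turner to slide under each crispbread on the wooden board, carry it over and tip it gently onto the white plate so that it lies within the plate's flat middle (overlapping is fine), without ever touching the bread with the gripper, then put the turner back flat on its blue mat. Stand each sauce jar in the holder of its own colour, turned so that its rib drops into the notch and it sits fully down. Leave the two cans where they are.

Things in the scene. Friction and masses are not known exactly. Their poses are not given: they have to be found in the camera images.
- bread1: round crispbread, 64 mm in diameter, 9 mm thick, 40 g, brown with dark seeds; lower edge bevelled (underside 44 mm across; the bevel rises 4.5 mm to the full diameter), so a blade slides under once the bread is stopped by a rail. Origin: centre of the underside, z up. May be absent (None).
- bread2: round crispbread, 64 mm in diameter, 9 mm thick, 40 g, brown with dark seeds; lower edge bevelled (underside 44 mm across; the bevel rises 4.5 mm to the full diameter), so a blade slides under once the bread is stopped by a rail. Origin: centre of the underside, z up. May be absent (None).
- bread3: round crispbread, 64 mm in diameter, 9 mm thick, 40 g, brown with dark seeds; lower edge bevelled (underside 44 mm across; the bevel rises 4.5 mm to the full diameter), so a blade slides under once the bread is stopped by a rail. Origin: centre of the underside, z up. May be absent (None).
- board: light wooden board fixed to the bench, 230 mm (its x) by 280 mm (its y), deck 8 mm above the bench. Darker rails 14 mm above the deck along the back edge (inner face at its x = +105 mm) and both sides (inner faces at y = +-132 mm); open at the front (-x). Origin: centre of the underside; +x to the back rail. Breads start 10 to 50 mm from the back rail.
- turner: turner, 130 g, standing on its flat smooth steel blade: 100 mm long (x), 56 wide (y), 2 thick; breads slide on it at a slope of about 17 degrees, on board and plate at about twice that. A neck at the blade's rear carries a level black rubber bar handle: 80 mm long (x -42 to -122), 22 wide (y), 26 tall, its middle 50 mm up. Origin: centre of the blade's underside; +x to the tip (x = +50 mm), z up.
- turner_grip (a point): middle of the turner's handle: 82 mm behind the turner's origin (its -x) and 50 mm above the blade's underside; axes as the turner's. Grip across the 22 mm width.
- mat: blue mat fixed to the bench, 190 mm (x) by 85 mm (y), 3 mm thick, where the turner stands. Origin: centre of the underside.
- plate: white round plate, 700 g, loose: 190 mm across the rim, flat inner floor 5 mm above the bench and about 164 mm across, rim 12 mm high. Origin: centre of the underside.
- jar_red: red sauce jar, 180 g: upright cylinder 48 mm in diameter and 64 mm tall, weighted low (red lid on top, 50 to 64 mm up, same diameter), with one red key rib on its side: 9 mm wide, reaching 33 mm from the axis, 0 to 26 mm up. Origin: centre of the underside; z up; the rib points along the jar's +x.
- jar_yellow: yellow sauce jar, 180 g: upright cylinder 48 mm in diameter and 64 mm tall, weighted low (yellow lid on top, 50 to 64 mm up, same diameter), with one yellow key rib on its side: 9 mm wide, reaching 33 mm from the axis, 0 to 26 mm up. Origin: centre of the underside; z up; the rib points along the jar's +x.
- holder_red: red jar holder, fixed to the bench: round white base 86 mm across and 6 mm thick carrying a red upright collar, inner diameter 53 mm, outer 71 mm, top 26 mm above the bench, with one 14 mm wide key notch through its wall. Origin: centre of the underside; the notch lies at its +x. The jar goes straight down when its rib is over the notch (within about 4 degrees).
- holder_yellow: yellow jar holder, fixed to the bench: round white base 86 mm across and 6 mm thick carrying a yellow upright collar, inner diameter 53 mm, outer 71 mm, top 26 mm above the bench, with one 14 mm wide key notch through its wall. Origin: centre of the underside; the notch lies at its +x. The jar goes straight down when its rib is over the notch (within about 4 degrees).
- holder_red_seat (a point): centre of the red holder's inner floor, 6 mm above the bench, axes as the holder's: the seated jar's origin belongs here
- holder_yellow_seat (a point): centre of the yellow holder's inner floor, 6 mm above the bench, axes as the holder's: the seated jar's origin belongs here
- soup_can: bystander: red soup can, 66 mm diameter, 100 mm tall
- tuna_can: bystander: flat blue can, 84 mm diameter, 40 mm tall

How it is judged:
At the end, for the whole second after the job is handed in: Each bread rests on the plate, within 65 mm of its centre, at most 35 mm above its underside, within 0.4 rad of flat; each jar upright in its colour's holder, within 7 mm of the seat, down within 5 mm, rib in notch; turner flat, blade's middle over the mat (horizontal distance between each of bread1, bread2, bread3 and plate below 0.065 m and z of bread1 in the frame of plate between 0.002 and 0.035 m and angle between the z axis of each of bread1, bread2, bread3 and the z axis of plate, either way round below 0.4 rad and linear speed of each of bread1, bread2, bread3, jar_red, jar_yellow, turner below 0.02 m/s and z of bread2 in the frame of plate between 0.002 and 0.035 m and z of bread3 in the frame of plate between 0.002 and 0.035 m and horizontal distance between jar_red and holder_red_seat below 0.007 m and z of jar_red in the frame of holder_red_seat below 0.005 m and angle between each of jar_red, jar_yellow's own z axis and vertical below 0.08 rad and angle between the x axis of jar_red and the x axis of holder_red_seat, either way round below 0.2 rad and horizontal distance between jar_yellow and holder_yellow_seat below 0.007 m and z of jar_yellow in the frame of holder_yellow_seat below 0.005 m and angle between the x axis of jar_yellow and the x axis of holder_yellow_seat, either way round below 0.2 rad and x of turner in the frame of mat between -0.095 and 0.095 m and y of turner in the frame of mat between -0.0425 and 0.0425 m and height (world z) of turner below 0.012 m and angle between turner's own z axis and vertical below 0.1 rad); the robot touches nothing.
It fails at once if the gripper touches a bread (contact force between any of the fingers, the arm and bread1 above 0.3 N or contact force between any of the fingers, the arm and bread2 above 0.3 N or contact force between any of the fingers, the arm and bread3 above 0.3 N).
It fails at once if a bread is dropped or thrown (faster than a fall of about 9 cm) (linear speed of any of bread1, bread2, bread3 above 1.35 m/s).
It fails at once if a can is shifted by more than 3 cm (distance of any of soup_can, tuna_can from where it was at the start of the episode above 0.03 m).
Of bread1, bread2, bread3 only 2 to 3 are there at a start; the rules pass over those that are not, and their reading is None.
At some moment in a run one of jar_red, jar_yellow may be knocked a few centimetres aside while the robot is not near it.
It also fails if it takes over 210 s, if anything falls off the work surface, if the arm or the gripper's body presses on something with over 40 N, if the wrist force passes 120 N, or if a joint passes its speed limit or range.

## Working session

There is one attempt and no reset: what is moved stays moved. The work goes in short steps, Python scripts to look and compute and a shell command to move; the robot and the scene stay as the last step left them, time stands still between calls to the robot, and variables do not carry over. Pictures are saved under pics/ and viewed, and the job is handed in when it is done.

```bash
ls; mkdir -p pics
python3 - <<'E'
from bench import robot,cams,spotter
import cv2,json
o=robot.get_obs();print(o)
for n in ["scene","top","wrist"]:
    p=cams.snapshot(n)
    cv2.imwrite(f"pics/{n}0.png",p["frame"][:,:,::-1])
    print(n,p["intrinsics"],p["eye"],p["orientation"],[k for k in p])
E
```

```text
pics
{'time': 0.0, 'joint_positions': array([-1.43411216e+00,  8.79446685e-02,  1.37221821e+00, -1.30738256e-05,
        1.68357287e+00, -1.03062969e-01]), 'qvel': array([ 0.00041779,  0.00058481, -0.00172592, -0.00132708, -0.00055226,
        0.00028577]), 'joint_torque': array([ 3.83038050e-04, -3.40171087e+01, -3.02426147e+01,  7.18881190e-02,
        3.29473964e-02, -1.71832617e-04]), 'tool_pos': array([ 0.13054383, -0.53376786,  0.21832806]), 'ee_rot': array([-3.13945959e+00, -2.07557712e-04,  2.39745454e-01]), 'wrist_force': array([-0.59232305,  0.21904283, -0.24293019]), 'wrist_torque': array([ 0.00146769, -0.02470706,  0.00918996]), 'width': 0.09402638829145667}
scene [[586.66972762   0.         331.60474758]
 [  0.         586.66972762 234.06689308]
 [  0.           0.           1.        ]] [1.31545544 0.14142425 0.95844515] [0.65830322 0.00904084 1.81781019] ['frame', 'intrinsics', 'eye', 'orientation', 'shot']
top [[474.79423968   0.         324.10614589]
 [  0.         474.79423968 234.97576617]
 [  0.           0.           1.        ]] [ 0.42627018 -0.03278714  1.08734615] [ 0.1922205   0.01089697 -1.57785134] ['frame', 'intrinsics', 'eye', 'orientation', 'shot']
wrist [[371.64829954   0.         322.1682187 ]
 [  0.         371.64829954 240.73793089]
 [  0.           0.           1.        ]] [ 0.19485895 -0.5184799   0.38416691] [-0.23228834  0.00136788 -1.33135529] ['frame', 'intrinsics', 'eye', 'orientation', 'shot']
```

View pics/scene0.png

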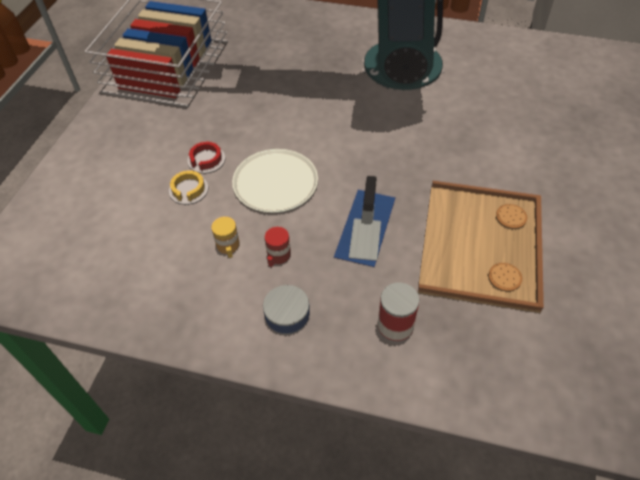

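View pics/top0.png

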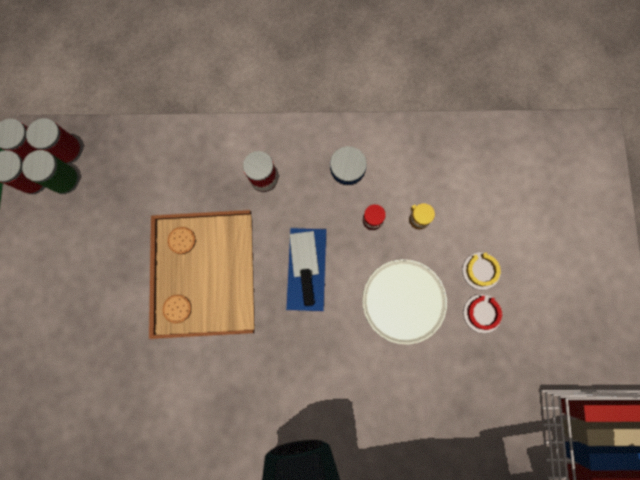

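View pics/wrist0.png

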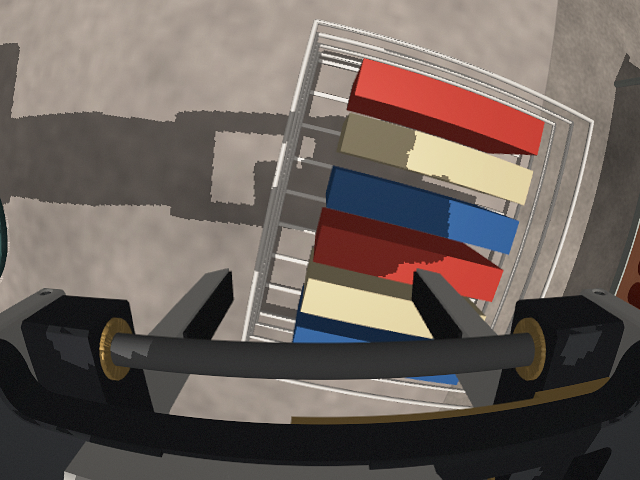

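```bash
cat > h.py <<'E'
from bench import robot,cams,spotter
import numpy as np,cv2
from scipy.spatial.transform import Rotation as R
def rot(o): return R.from_euler('xyz',o).as_matrix()
def snap(n,save=None):
    p=cams.snapshot(n)
    if save: cv2.imwrite(f"pics/{save}.png",p["frame"][:,:,::-1])
    return p
def proj(p,X,fish=False):
    X=np.atleast_2d(X); c=(X-p["eye"])@rot(p["orientation"]); x,y,z=c[:,0],-c[:,1],-c[:,2]
    K=p["intrinsics"]
    if fish:
        r=np.hypot(x,y);t=np.arctan2(r,z);s=t/np.maximum(r,1e-9);u,v=x*s,y*s
    else: u,v=x/z,y/z
    return np.c_[K[0,0]*u+K[0,2],K[1,1]*v+K[1,2]]
def ray(p,px,fish=False):
    px=np.atleast_2d(px).astype(float);K=p["intrinsics"]
    u=(px[:,0]-K[0,2])/K[0,0];v=(px[:,1]-K[1,2])/K[1,1]
    if fish:
        t=np.hypot(u,v);s=np.sin(t)/np.maximum(t,1e-9);d=np.c_[u*s,-v*s,-np.cos(t)]
    else: d=np.c_[u,-v,-np.ones_like(u)]
    return d@rot(p["orientation"]).T
def onz(p,px,z,fish=False):
    d=ray(p,px,fish);e=np.array(p["eye"]);return e+d*((z-e[2])/d[:,2])[:,None]
def ob(): 
    o=robot.get_obs();print("t %.2f tcp %s rot %s F %s w %.4f"%(o["time"],np.round(o["tool_pos"],4),np.round(o["ee_rot"],4),np.round(o["wrist_force"],1),o["width"]));print(np.round(o["joint_positions"],3));return o
E
python3 - <<'E'
from h import *
names=["bread1","board","turner","turner_grip","mat","plate","jar_red","jar_yellow","holder_red","holder_yellow","holder_red_seat","soup_can","tuna_can"]
z={"turner_grip":.053,"turner":.003,"bread1":.008,"holder_red_seat":.006}
for c in ["top","scene"]:
    p=snap(c)
    for n in names:
        for r in spotter.place_of(p,n)[:3]:
            print(c,n,round(r["score"],2),np.round(r["pixel"],1),np.round(onz(p,r["pixel"],z.get(n,0))[0],4))
    print(proj(p,[0.1305,-.534,.218]))
print(robot.get_obs()["time"])
E
```

```text
top bread1 0.91 [176.5 310.9] [0.4652 0.3114 0.008 ]
top bread1 0.69 [180.4 240.1] [0.6274 0.3108 0.008 ]
top bread1 0.66 [307.6 286.1] [0.5186 0.0158 0.008 ]
top board 0.59 [481.5 269. ] [ 0.5552 -0.3828  0.    ]
top board 0.58 [201.  272.6] [0.5523 0.2619 0.    ]
top board 0.49 [303.8 270.5] [0.5551 0.0249 0.    ]
top turner 0.78 [302.5 256.3] [0.5877 0.0278 0.003 ]
top turner 0.32 [421.5 220.2] [ 0.6705 -0.2502  0.003 ]
top turner_grip 0.97 [305.5 286.6] [0.5137 0.0183 0.053 ]
top mat 0.69 [305.9 268.1] [0.5607 0.02   0.    ]
top mat 0.55 [480.  269.8] [ 0.5534 -0.3792  0.    ]
top plate 0.86 [405.  302.8] [ 0.4797 -0.2046  0.    ]
top jar_red 0.74 [300.8 255.5] [0.5901 0.0319 0.    ]
top jar_red 0.67 [374.8 221.8] [ 0.6683 -0.1414  0.    ]
top holder_red 0.81 [483.9 309.4] [ 0.4636 -0.3817  0.    ]
top holder_red 0.55 [179.7 242.5] [0.6232 0.3147 0.    ]
top holder_yellow 0.73 [479.9 272.2] [ 0.5479 -0.3786  0.    ]
top holder_red_seat 0.7 [482.  310.2] [ 0.4617 -0.3754  0.006 ]
top soup_can 0.72 [265.4 178.1] [0.7779 0.117  0.    ]
top tuna_can 0.86 [345.8 167.2] [ 0.8031 -0.075
[... 708 characters left out ...]
 0.    ]
scene plate 0.51 [505.  278.7] [ 0.625   0.3061 -0.    ]
scene jar_red 0.55 [276.5 256.2] [ 0.6796 -0.142   0.    ]
scene jar_yellow 0.71 [229.8 243.1] [ 0.6709 -0.2448  0.    ]
scene jar_yellow 0.42 [513. 217.] [0.464  0.3116 0.    ]
scene holder_red 0.6 [210.9 159.5] [ 0.4548 -0.3704 -0.    ]
scene holder_yellow 0.91 [189.1 189.4] [ 0.5528 -0.3833  0.    ]
scene holder_red_seat 0.7 [206.  155.2] [ 0.4498 -0.3833  0.006 ]
scene soup_can 0.6 [393.6 325.3] [0.7776 0.1146 0.    ]
scene soup_can 0.36 [279.3 256.3] [ 0.6785 -0.1365  0.    ]
scene tuna_can 0.59 [288.5 314.2] [ 0.8016 -0.0802  0.    ]
scene tuna_can 0.53 [364.3 238.9] [0.595 0.02  0.   ]
[[180.54815449 -12.24439966]]
1.55
```

```bash
cat >> h.py <<'E'
def togo(pos,rpy=None):
    o=ob(); M=R.from_euler('xyz',o["ee_rot"]).as_matrix()
    d=M.T@(np.array(pos)-o["tool_pos"])/.025
    print("shift units",np.round(d,2))
    if rpy is not None:
        T=R.from_euler('xyz',rpy).as_matrix(); print("turn units",np.round(R.from_matrix(M.T@T).as_rotvec()/np.deg2rad(5),2))
E
python3 -m inch '[{"dx":0.5,"dy":-0.4},{"dx":1,"dy":-0.9},{"dx":1,"dy":-0.9},{"dx":1,"dy":-0.9},{"dx":1,"dy":-0.9},{"dx":1,"dy":-0.9},{"dx":1,"dy":-0.9},{"dx":1,"dy":-0.9},{"dx":1,"dy":-0.9},{"dx":1,"dy":-0.9},{"dx":1,"dy":-0.9},{"dx":1,"dy":-0.9}]'
python3 -c "
from h import *
togo([.49,.015,.26],[np.pi,0,.13])"
```

```text
t 1.55 tcp [ 0.1306 -0.5343  0.2195] rot [3.1415 0.     0.2398] F [-0.2 -0.  -0.3] w 0.0937
[-1.434  0.087  1.371 -0.     1.684 -0.103]
shift units [ 19.18 -17.93  -1.62]
turn units [0.   0.   1.26]invalid input at $[0]: expected keys grip, dx, dy, dz, rx, ry, rz
```

```bash
python3 -m inch '[{"grip":1,"dx":0.5,"dy":-0.4,"dz":0,"rx":0,"ry":0,"rz":0},{"grip":1,"dx":1,"dy":-0.9,"dz":-0.2,"rx":0,"ry":0,"rz":0.1},{"grip":1,"dx":1,"dy":-0.9,"dz":-0.2,"rx":0,"ry":0,"rz":0.1},{"grip":1,"dx":1,"dy":-0.9,"dz":-0.2,"rx":0,"ry":0,"rz":0.1},{"grip":1,"dx":1,"dy":-0.9,"dz":-0.2,"rx":0,"ry":0,"rz":0.1},{"grip":1,"dx":1,"dy":-0.9,"dz":-0.2,"rx":0,"ry":0,"rz":0.1},{"grip":1,"dx":1,"dy":-0.9,"dz":-0.2,"rx":0,"ry":0,"rz":0.1},{"grip":1,"dx":1,"dy":-0.9,"dz":-0.2,"rx":0,"ry":0,"rz":0.1},{"grip":1,"dx":1,"dy":-0.9,"dz":-0.2,"rx":0,"ry":0,"rz":0.1},{"grip":1,"dx":1,"dy":-0.9,"dz":0,"rx":0,"ry":0,"rz":0.1},{"grip":1,"dx":1,"dy":-0.9,"dz":0,"rx":0,"ry":0,"rz":0.1},{"grip":1,"dx":1,"dy":-0.9,"dz":0,"rx":0,"ry":0,"rz":0.1}]'
python3 -c "
from h import *
togo([.49,.015,.26],[np.pi,0,.13])"
```

```text
time: 3.05
tool_pos: [0.3703, -0.2064, 0.2624]
ee_rot: [-3.141, -0.007, 0.142]
wrist_force: [0.2, -0.5, 0.1]
width: 0.0941
t 3.05 tcp [ 0.3703 -0.2064  0.2624] rot [-3.1406 -0.0066  0.142 ] F [ 0.2 -0.5  0.1] w 0.0941
[-0.647 -0.205  1.563  0.005  1.779  0.783]
shift units [ 5.99 -8.09  0.15]
turn units [-0.01 -0.08  0.14]
```

```bash
python3 -m inch '[{"grip":1,"dx":0.75,"dy":-1,"dz":0,"rx":0,"ry":0,"rz":0},{"grip":1,"dx":0.75,"dy":-1,"dz":0,"rx":0,"ry":0,"rz":0},{"grip":1,"dx":0.75,"dy":-1,"dz":0,"rx":0,"ry":0,"rz":0},{"grip":1,"dx":0.75,"dy":-1,"dz":0,"rx":0,"ry":0,"rz":0},{"grip":1,"dx":0.75,"dy":-1,"dz":0,"rx":0,"ry":0,"rz":0},{"grip":1,"dx":0.75,"dy":-1,"dz":0,"rx":0,"ry":0,"rz":0},{"grip":1,"dx":0.75,"dy":-1,"dz":0,"rx":0,"ry":0,"rz":0},{"grip":1,"dx":0.75,"dy":-1,"dz":0,"rx":0,"ry":0,"rz":0},{"grip":1,"dx":0,"dy":0,"dz":0,"rx":0,"ry":0,"rz":0}]'
python3 - <<'E'
from h import *
ob()
p=snap("wrist","w1")
for n in ["turner","turner_grip","mat"]:
  for r in spotter.place_of(p,n)[:2]: print(n,r["score"],r["pixel"],onz(p,r["pixel"],.053 if n=="turner_grip" else .003,True))
E
```

```text
time: 4.18
tool_pos: [0.4893, 0.0306, 0.2648]
ee_rot: [-3.139, -0.009, 0.152]
wrist_force: [-0.4, -0.2, -0.6]
width: 0.094
t 4.17 tcp [0.4893 0.0306 0.2648] rot [-3.1388 -0.0092  0.1521] F [-0.4 -0.2 -0.6] w 0.0940
[-0.056 -0.058  1.428  0.005  1.762  1.363]
turner 0.68 [337.7, 127.9] [[0.58993375 0.02858105 0.003     ]]
turner 0.43 [502.2, 241.9] [[ 0.49056855 -0.20232625  0.003     ]]
turner_grip 0.84 [341.5, 202.8] [[0.51065313 0.01419653 0.053     ]]
```

View pics/w1.png

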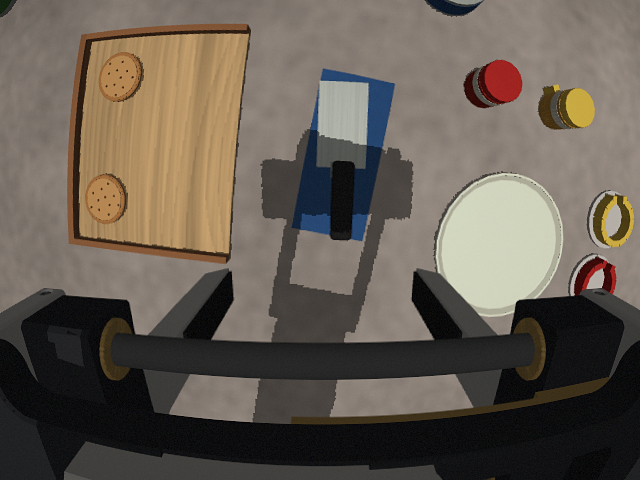

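Run:
```python
from h import *
p=snap("wrist")
f=lambda px,z:np.round(onz(p,px,z,True)[:,:2],4)
print("blade",f([[320,82],[368,83],[367,167],[317,165]],.005))
print("handle top",f([[332,162],[354,162],[351,240],[331,239]],.066))
print("board outer top corners TL,TR,BL",f([[83,36],[249,26],[70,242],[228,262]],.022))
for n,z in [("bread1",.008),("plate",0),("jar_red",0),("jar_yellow",0),("holder_red",0),("holder_yellow",0)]:
  for r in spotter.place_of(p,n)[:3]: print(n,round(r["score"],2),np.round(r["pixel"]),f(r["pixel"],z))
# handle dark mask check
im=cv2.cvtColor(p["frame"],cv2.COLOR_RGB2HSV)
import sys
big=cv2.resize(p["frame"][60:260,270:420],None,fx=4,fy=3.0,interpolation=cv2.INTER_CUBIC)
cv2.imwrite("pics/w1c.png",big[:,:,::-1])
```

```text
blade [[ 0.64    0.0531]
 [ 0.6477 -0.0011]
 [ 0.5506 -0.0146]
 [ 0.544   0.0423]]
handle top [[ 0.5504  0.0275]
 [ 0.5537  0.0062]
 [ 0.476  -0.0032]
 [ 0.4741  0.0169]]
board outer top corners TL,TR,BL [[0.6845 0.3704]
 [0.6943 0.142 ]
 [0.4095 0.3593]
 [0.4196 0.1295]]
bread1 0.87 [120.  78.] [[0.6277 0.3058]]
bread1 0.67 [108. 197.] [[0.4742 0.3042]]
plate 0.85 [499. 242.] [[ 0.4881 -0.2023]]
plate 0.59 [119.  82.] [[0.6243 0.3115]]
plate 0.17 [587. 280.] [[ 0.4543 -0.376 ]]
jar_red 0.58 [478.  90.] [[ 0.6703 -0.1374]]
holder_red 0.9 [586. 277.] [[ 0.4587 -0.3721]]
holder_yellow 0.84 [602. 215.] [[ 0.5538 -0.3746]]
```

View pics/w1c.png

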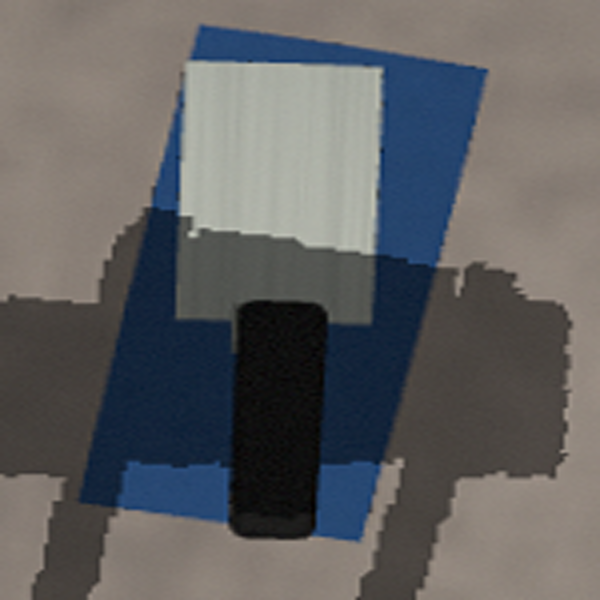

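```bash
python3 -c "
from h import *
togo([.514,.0115,.048],[np.pi,0,.131])"
```

```text
t 4.72 tcp [0.4895 0.0281 0.2651] rot [-3.1393 -0.01    0.1476] F [-0.6  0.4  0.5] w 0.0942
[-0.061 -0.058  1.428  0.004  1.762  1.363]
shift units [0.78 0.82 8.69]
turn units [-0.03 -0.11  0.19]
```

```bash
python3 -m inch '[{"grip":1,"dx":0.4,"dy":0.4,"dz":0.7,"rx":0,"ry":-0.1,"rz":0.1},{"grip":1,"dx":0.4,"dy":0.4,"dz":1,"rx":0,"ry":0,"rz":0.1},{"grip":1,"dx":0,"dy":0,"dz":1,"rx":0,"ry":0,"rz":0},{"grip":1,"dx":0,"dy":0,"dz":1,"rx":0,"ry":0,"rz":0},{"grip":1,"dx":0,"dy":0,"dz":1,"rx":0,"ry":0,"rz":0},{"grip":1,"dx":0,"dy":0,"dz":1,"rx":0,"ry":0,"rz":0},{"grip":1,"dx":0,"dy":0,"dz":0,"rx":0,"ry":0,"rz":0}]'
python3 -c "
from h import *
togo([.514,.0115,.048],[np.pi,0,.131])"
```

```text
time: 5.6
tool_pos: [0.5138, 0.0069, 0.1089]
ee_rot: [-3.139, 0.009, 0.125]
wrist_force: [0.4, 0.1, 0.3]
width: 0.0941
t 5.60 tcp [0.5138 0.0069 0.1089] rot [-3.1391  0.0088  0.1246] F [0.4 0.1 0.3] w 0.0941
[-0.097  0.063  1.619  0.     1.47   1.349]
shift units [ 0.05 -0.18  2.44]
turn units [-0.03  0.1  -0.07]
```

```bash
python3 -m inch '[{"grip":1,"dx":0,"dy":-0.1,"dz":1,"rx":0,"ry":0.05,"rz":0},{"grip":1,"dx":0,"dy":-0.05,"dz":1,"rx":0,"ry":0,"rz":0},{"grip":1,"dx":0,"dy":0,"dz":0.3,"rx":0,"ry":0,"rz":0},{"grip":1,"dx":0,"dy":0,"dz":0,"rx":0,"ry":0,"rz":0}]'
python3 - <<'E'
from h import *
togo([.514,.0115,.048],[np.pi,0,.131])
p=snap("wrist","w2")
E
```

```text
time: 6.1
tool_pos: [0.5163, 0.0092, 0.0523]
ee_rot: [-3.141, -0.0, 0.123]
wrist_force: [0.4, -0.4, -0.3]
width: 0.0942
t 6.10 tcp [0.5163 0.0092 0.0523] rot [-3.1408e+00 -2.0000e-04  1.2310e-01] F [ 0.4 -0.4 -0.3] w 0.0942
[-9.300e-02  1.080e-01  1.688e+00  1.000e-03  1.345e+00  1.355e+00]
shift units [-0.08 -0.1   0.17]
turn units [-0.01 -0.   -0.09]
```

View pics/w2.png

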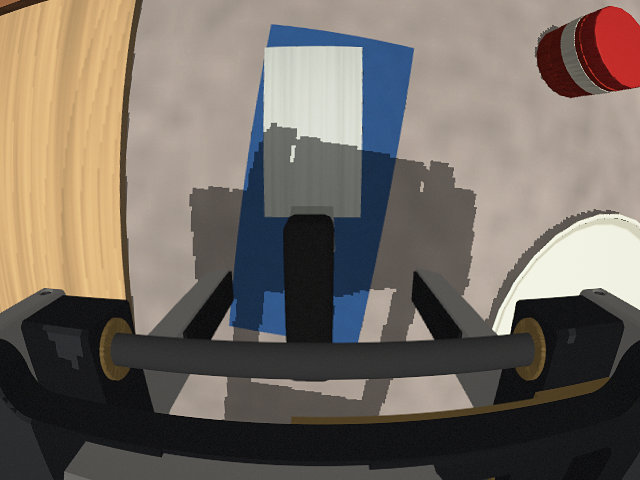

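```bash
python3 -m inch '[{"grip":1,"dx":-0.05,"dy":-0.14,"dz":0.17,"rx":0,"ry":0,"rz":0},{"grip":0.4,"dx":0,"dy":0,"dz":0,"rx":0,"ry":0,"rz":0},{"grip":0.2,"dx":0,"dy":0,"dz":0,"rx":0,"ry":0,"rz":0},{"grip":0,"dx":0,"dy":0,"dz":0,"rx":0,"ry":0,"rz":0},{"grip":0,"dx":0,"dy":0,"dz":0,"rx":0,"ry":0,"rz":0},{"grip":0,"dx":0,"dy":0,"dz":0,"rx":0,"ry":0,"rz":0}]'
python3 - <<'E'
from h import *
togo([.514,.0115,.048],[np.pi,0,.131])
p=snap("wrist","w3")
E
```

```text
time: 6.9
tool_pos: [0.517, 0.0125, 0.0516]
ee_rot: [3.141, -0.007, 0.123]
wrist_force: [1.2, 0.3, 0.2]
width: 0.0472
t 6.90 tcp [0.517  0.0125 0.0516] rot [ 3.1409 -0.007   0.1231] F [1.2 0.3 0.2] w 0.0472
[-8.600e-02  1.060e-01  1.692e+00  1.000e-03  1.336e+00  1.361e+00]
shift units [-0.13  0.02  0.14]
turn units [ 0.01 -0.08 -0.09]
```

View pics/w3.png

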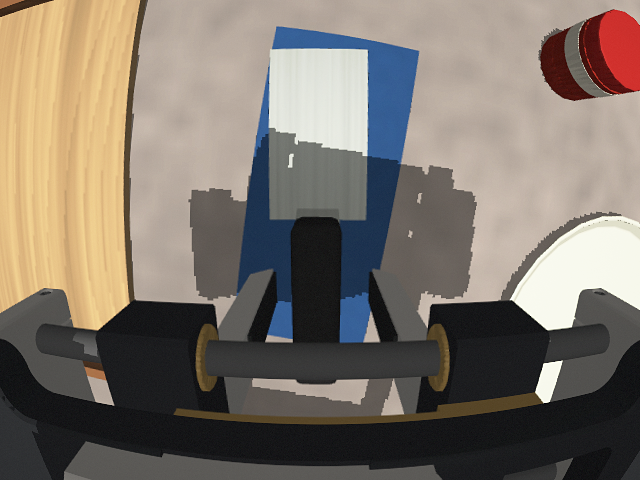

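```bash
python3 -m inch '[{"grip":0,"dx":-0.1,"dy":-0.08,"dz":0.12,"rx":0,"ry":0,"rz":0},{"grip":0,"dx":0,"dy":0,"dz":0,"rx":0,"ry":0,"rz":0},{"grip":0,"dx":0,"dy":0,"dz":0,"rx":0,"ry":0,"rz":0},{"grip":0,"dx":0,"dy":0,"dz":0,"rx":0,"ry":0,"rz":0},{"grip":0,"dx":0,"dy":0,"dz":0,"rx":0,"ry":0,"rz":0},{"grip":0,"dx":0,"dy":0,"dz":0,"rx":0,"ry":0,"rz":0}]'
python3 - <<'E'
from h import *
togo([.514,.0115,.048],[np.pi,0,.131])
p=snap("wrist","w4")
E
```

```text
time: 7.7
tool_pos: [0.514, 0.0143, 0.0483]
ee_rot: [3.141, -0.007, 0.123]
wrist_force: [0.3, 0.0, 0.7]
width: 0.0216
t 7.70 tcp [0.514  0.0143 0.0483] rot [ 3.141  -0.0068  0.123 ] F [0.3 0.  0.7] w 0.0216
[-8.300e-02  1.030e-01  1.703e+00  1.000e-03  1.329e+00  1.365e+00]
shift units [-0.01  0.11  0.01]
turn units [ 0.01 -0.08 -0.09]
```

View pics/w4.png

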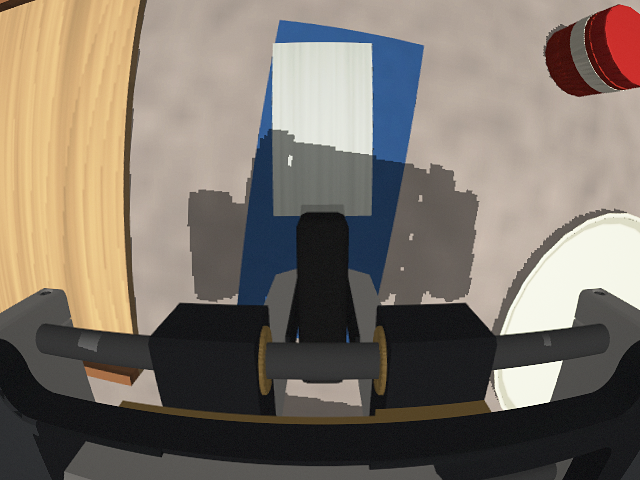

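Run:
```python
from h import *
o=ob()
p=snap("wrist")
q=onz(p,[[273,42],[372,42],[372,215],[273,215],[297,215],[349,215]],.005,True)
M=rot(o["ee_rot"]);print(np.round((q-o["tool_pos"])@M,4))
print(np.round(q,4))
```

```text
t 7.75 tcp [0.514  0.0143 0.0483] rot [ 3.141  -0.0067  0.123 ] F [ 1.   0.1 -0.3] w 0.0215
[-8.300e-02  1.030e-01  1.703e+00  1.000e-03  1.329e+00  1.365e+00]
[[ 0.1323 -0.0276  0.0441]
 [ 0.1323  0.0285  0.0442]
 [ 0.0318  0.0288  0.0435]
 [ 0.0318 -0.028   0.0435]
 [ 0.0317 -0.0141  0.0435]
 [ 0.0317  0.0155  0.0435]]
[[ 0.6422  0.058   0.005 ]
 [ 0.6491  0.0022  0.005 ]
 [ 0.5494 -0.0104  0.005 ]
 [ 0.5425  0.046   0.005 ]
 [ 0.5441  0.0322  0.005 ]
 [ 0.5477  0.0028  0.005 ]]
```

```bash
python3 -m inch '[{"grip":0,"dx":0,"dy":0,"dz":-0.4,"rx":0,"ry":0,"rz":0},{"grip":0,"dx":0,"dy":0,"dz":-0.8,"rx":0,"ry":0,"rz":0},{"grip":0,"dx":-0.2,"dy":-0.2,"dz":-1,"rx":0,"ry":0,"rz":-0.5},{"grip":0,"dx":-0.3,"dy":-0.3,"dz":-1,"rx":0,"ry":0,"rz":-1},{"grip":0,"dx":-0.3,"dy":-0.3,"dz":-1,"rx":0,"ry":0,"rz":-1},{"grip":0,"dx":0,"dy":-0.3,"dz":-0.5,"rx":0,"ry":0,"rz":-1},{"grip":0,"dx":0,"dy":0,"dz":0,"rx":0,"ry":0,"rz":-1},{"grip":0,"dx":0,"dy":0,"dz":0,"rx":0,"ry":0,"rz":-1},{"grip":0,"dx":0,"dy":0,"dz":0,"rx":0,"ry":0,"rz":-1},{"grip":0,"dx":0,"dy":0,"dz":0,"rx":0,"ry":0,"rz":-1}]'
python3 - <<'E'
from h import *
togo([.4765,.130,.16],[np.pi,0,1.61])
E
```

```text
time: 9.05
tool_pos: [0.4851, 0.0378, 0.1737]
ee_rot: [3.137, -0.004, 0.799]
wrist_force: [-0.4, -0.7, -1.6]
width: 0.0218
t 9.05 tcp [0.4851 0.0378 0.1737] rot [ 3.1367 -0.0043  0.7995] F [-0.4 -0.7 -1.6] w 0.0218
[-0.039 -0.046  1.597 -0.     1.584  0.733]
shift units [ 2.4  -2.82  0.54]
turn units [ 0.07 -0.02 -9.29]
```

```bash
python3 -m inch '[{"grip":0,"dx":0.2,"dy":-0.3,"dz":0,"rx":0,"ry":0,"rz":-1},{"grip":0,"dx":0.3,"dy":-0.3,"dz":0,"rx":0,"ry":0,"rz":-1},{"grip":0,"dx":0.3,"dy":-0.2,"dz":0.1,"rx":0,"ry":0,"rz":-1},{"grip":0,"dx":0.4,"dy":-0.2,"dz":0.1,"rx":0,"ry":0,"rz":-1},{"grip":0,"dx":0.4,"dy":-0.2,"dz":0.1,"rx":0,"ry":0,"rz":-1},{"grip":0,"dx":0.4,"dy":-0.2,"dz":0.1,"rx":0,"ry":0,"rz":-1},{"grip":0,"dx":0.4,"dy":-0.1,"dz":0.1,"rx":0,"ry":0,"rz":-1},{"grip":0,"dx":0.4,"dy":-0.1,"dz":0.1,"rx":0,"ry":0,"rz":-1},{"grip":0,"dx":0.4,"dy":0,"dz":0,"rx":0,"ry":0,"rz":-1},{"grip":0,"dx":0,"dy":0,"dz":0,"rx":0,"ry":0,"rz":0}]'
python3 - <<'E'
from h import *
togo([.4765,.130,.16],[np.pi,0,1.61])
p=snap("wrist","w5")
for n in ["bread1","board"]:
  for r in spotter.place_of(p,n)[:3]: print(n,round(r["score"],2),np.round(r["pixel"]),onz(p,r["pixel"],.008,True))
E
```

```text
time: 10.3
tool_pos: [0.4787, 0.132, 0.1627]
ee_rot: [3.133, 0.003, 1.61]
wrist_force: [-0.4, 0.3, -0.5]
width: 0.0221
t 10.30 tcp [0.4787 0.132  0.1627] rot [3.1326e+00 2.8000e-03 1.6103e+00] F [-0.4  0.3 -0.5] w 0.0221
[ 0.157 -0.02   1.594 -0.004  1.559  0.118]
shift units [-0.08 -0.09  0.11]
turn units [0.1  0.03 0.  ]
bread1 0.89 [489.  54.] [[0.62755959 0.30457695 0.008     ]]
bread1 0.81 [321.  27.] [[0.47211312 0.31191779 0.008     ]]
bread1 0.5 [411.  93.] [[0.55205639 0.25678886 0.008     ]]
board 0.96 [408.  94.] [[0.54975049 0.25555481 0.008     ]]
```

View pics/w5.png

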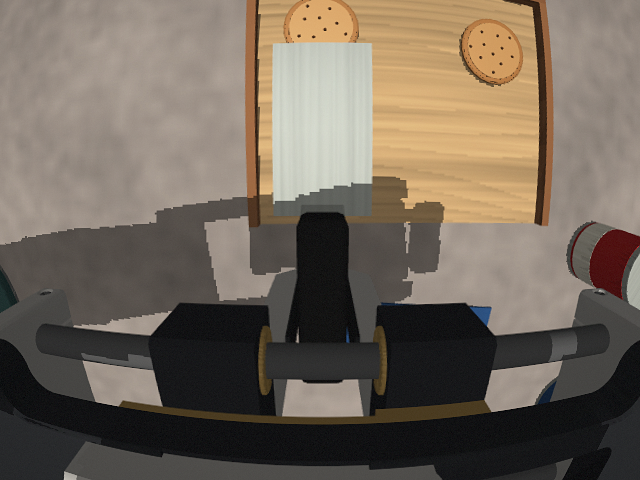

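Run:
```python
from h import *
p=snap("wrist")
big=cv2.resize(p["frame"][0:240,240:560],None,fx=2.5,fy=2.5,interpolation=cv2.INTER_CUBIC)
cv2.imwrite("pics/w5c.png",big[:,:,::-1])
t=snap("top");q=cv2.resize(t["frame"][200:350,140:265],None,fx=4,fy=4,interpolation=cv2.INTER_CUBIC)
cv2.imwrite("pics/t5c.png",q[:,:,::-1])
```

```text
(no output)
```

View pics/w5c.png

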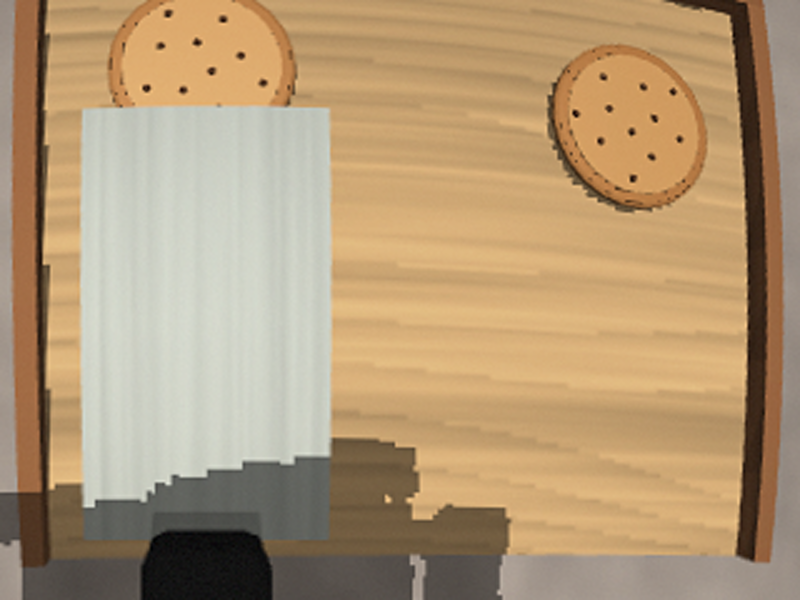

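View pics/t5c.png

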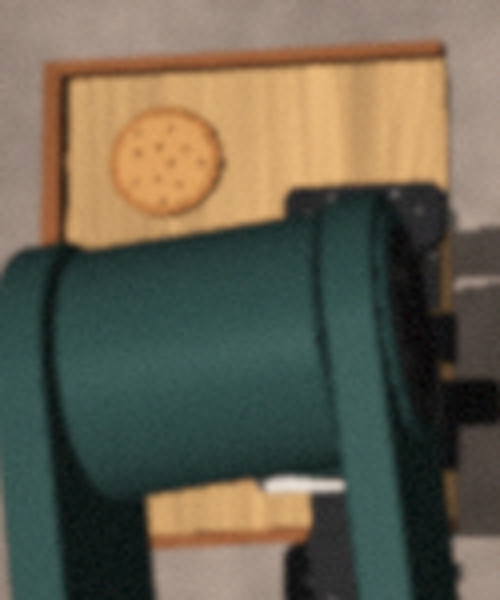

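Run:
```python
from h import *
p=snap("wrist")
g=lambda a,z: np.round(onz(p,np.array(a)/2.5+[240,0],z,True)[:,:2],4)
print("left rail top inner",g([[38,40],[40,300],[48,560]],.022))
print("right rail inner foot",g([[733,20],[750,250],[738,555]],.008))
print("right rail top inner",g([[745,15],[770,250],[752,558]],.022))
print("right rail top outer",g([[765,15],[783,250],[770,560]],.022))
print("back corner foot",g([[735,15]],.008))
for r in spotter.regions_of(p,"bread1")[:3]: print(r["score"],r["extent"])
```

```text
left rail top inner [[0.4167 0.316 ]
 [0.4221 0.2242]
 [0.4264 0.1371]]
right rail inner foot [[0.6802 0.3653]
 [0.6853 0.2682]
 [0.6907 0.1477]]
right rail top inner [[0.6772 0.3619]
 [0.6855 0.2669]
 [0.6882 0.1491]]
right rail top outer [[0.6871 0.3648]
 [0.6918 0.268 ]
 [0.6972 0.1488]]
back corner foot [[0.6814 0.368 ]]
0.83 [283.8, 0.0, 361.2, 41.3]
0.65 [244.2, 1.4, 557.3, 229.4]
```

```bash
python3 -m inch '[{"grip":0,"dx":-0.3,"dy":0,"dz":0.6,"rx":0.1,"ry":-0.15,"rz":-0.1},{"grip":0,"dx":0,"dy":0,"dz":1,"rx":0,"ry":-0.15,"rz":0},{"grip":0,"dx":0,"dy":0,"dz":1,"rx":0,"ry":0,"rz":0},{"grip":0,"dx":0,"dy":0,"dz":0.7,"rx":0,"ry":0,"rz":0},{"grip":0,"dx":0,"dy":0,"dz":0.1,"rx":0,"ry":0,"rz":0},{"grip":0,"dx":0,"dy":0,"dz":0,"rx":0,"ry":0,"rz":0}]'
python3 - <<'E'
from h import *
togo([.481,.124,.057],[np.pi,0.02,1.62])
E
```

```text
time: 11.4
tool_pos: [0.4781, 0.1186, 0.0708]
ee_rot: [-3.136, 0.034, 1.617]
wrist_force: [-0.2, 0.4, -1.5]
width: 0.0218
t 11.40 tcp [0.4781 0.1186 0.0708] rot [-3.1362  0.0335  1.6172] F [-0.2  0.4 -1.5] w 0.0218
[ 0.151  0.049  1.713 -0.033  1.389  0.111]
shift units [0.23 0.13 0.54]
turn units [-0.06  0.15 -0.03]
```

```bash
python3 -m inch '[{"grip":0,"dx":0.2,"dy":0.12,"dz":0.3,"rx":-0.06,"ry":0.1,"rz":0},{"grip":0,"dx":0,"dy":0,"dz":0.12,"rx":0,"ry":0,"rz":0},{"grip":0,"dx":0,"dy":0,"dz":0,"rx":0,"ry":0,"rz":0}]'
python3 - <<'E'
from h import *
togo([.481,.124,.057],[np.pi,0.02,1.62])
snap("scene","s6")
E
```

```text
time: 11.78
tool_pos: [0.4823, 0.1239, 0.061]
ee_rot: [3.138, 0.024, 1.617]
wrist_force: [-0.4, -0.5, -1.1]
width: 0.0222
t 11.78 tcp [0.4823 0.1239 0.061 ] rot [3.1381 0.024  1.6171] F [-0.4 -0.5 -1.1] w 0.0222
[ 0.154  0.062  1.72  -0.025  1.359  0.113]
shift units [ 0.01 -0.05  0.16]
turn units [ 0.04  0.05 -0.03]
```

```bash
python3 -m inch '[{"grip":0,"dx":0,"dy":0,"dz":0.1,"rx":0,"ry":0,"rz":0},{"grip":0,"dx":0,"dy":0,"dz":0.1,"rx":0,"ry":0,"rz":0},{"grip":0,"dx":0,"dy":0,"dz":0,"rx":0,"ry":0,"rz":0}]'
python3 -m inch '[{"grip":0,"dx":0,"dy":0,"dz":0.08,"rx":0,"ry":0,"rz":0},{"grip":0,"dx":0,"dy":0,"dz":0,"rx":0,"ry":0,"rz":0}]'
```

```text
time: 12.2
tool_pos: [0.483, 0.124, 0.057]
ee_rot: [3.136, 0.023, 1.617]
wrist_force: [0.1, 0.9, -0.4]
width: 0.0221
time: 12.45
tool_pos: [0.4836, 0.1241, 0.0561]
ee_rot: [3.134, 0.023, 1.617]
wrist_force: [-0.6, -0.1, 1.5]
width: 0.0221
```

```bash
python3 -m inch '[{"grip":0,"dx":0.2,"dy":-0.08,"dz":0.06,"rx":0.08,"ry":0,"rz":0},{"grip":0,"dx":0.4,"dy":0,"dz":0.03,"rx":0,"ry":0,"rz":0},{"grip":0,"dx":0.4,"dy":0,"dz":0.03,"rx":0,"ry":0,"rz":0},{"grip":0,"dx":0.4,"dy":0,"dz":0.03,"rx":0,"ry":0,"rz":0},{"grip":0,"dx":0,"dy":0,"dz":0.02,"rx":0,"ry":0,"rz":0}]'
python3 - <<'E'
from h import *
togo([.477,.221,.056],[np.pi,0.02,1.62])
snap("wrist","w7")
snap("scene","s7")
E
```

```text
time: 13.08
tool_pos: [0.4821, 0.1621, 0.0533]
ee_rot: [3.136, 0.022, 1.617]
wrist_force: [-0.4, -1.0, 7.1]
width: 0.022
t 13.07 tcp [0.4821 0.1621 0.0533] rot [3.136  0.0217 1.6168] F [-0.4 -1.   7.1] w 0.0220
[ 0.228  0.092  1.705 -0.023  1.344  0.187]
shift units [ 2.36 -0.09 -0.16]
turn units [ 0.06  0.02 -0.04]
```

View pics/w7.png

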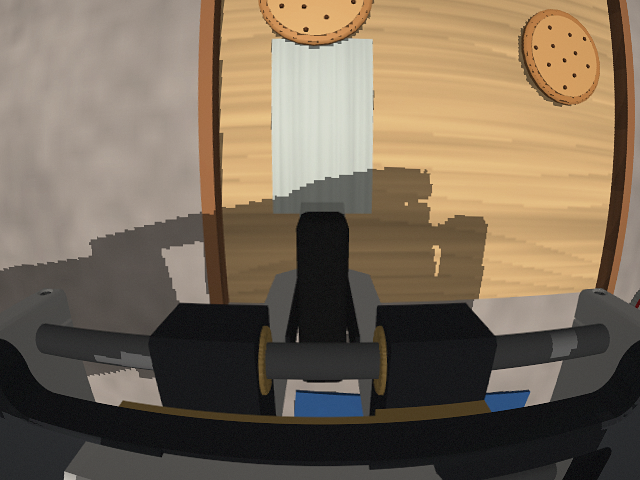

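View pics/s7.png

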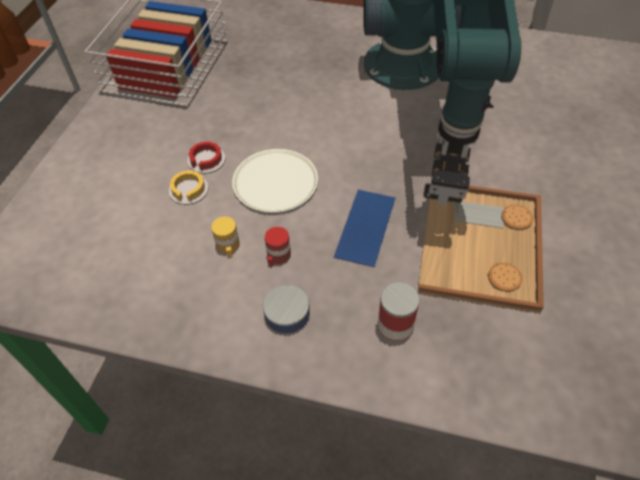

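```bash
python3 -m inch '[{"grip":0,"dx":0.3,"dy":-0.1,"dz":0.01,"rx":0,"ry":0,"rz":0},{"grip":0,"dx":0.4,"dy":-0.04,"dz":0.01,"rx":0,"ry":0,"rz":0},{"grip":0,"dx":0.4,"dy":0,"dz":0.01,"rx":0,"ry":0,"rz":0},{"grip":0,"dx":0.4,"dy":0,"dz":0.01,"rx":0,"ry":0,"rz":0},{"grip":0,"dx":0,"dy":0,"dz":0,"rx":0,"ry":0,"rz":0}]'
python3 - <<'E'
from h import *
togo([.477,.221,.056],[np.pi,0.02,1.62])
snap("wrist","w8")
snap("scene","s8")
E
```

```text
time: 13.8
tool_pos: [0.4783, 0.2019, 0.0535]
ee_rot: [3.131, 0.022, 1.618]
wrist_force: [0.1, -0.3, 3.0]
width: 0.0217
t 13.80 tcp [0.4783 0.2019 0.0535] rot [3.1314 0.0223 1.6181] F [ 0.1 -0.3  3. ] w 0.0217
[ 0.306  0.112  1.681 -0.025  1.344  0.264]
shift units [ 0.76 -0.02 -0.12]
turn units [ 0.12  0.03 -0.02]
```

View pics/w8.png

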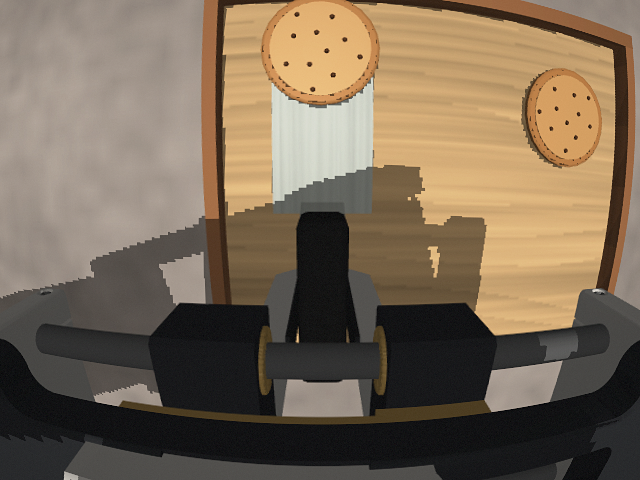

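View pics/s8.png

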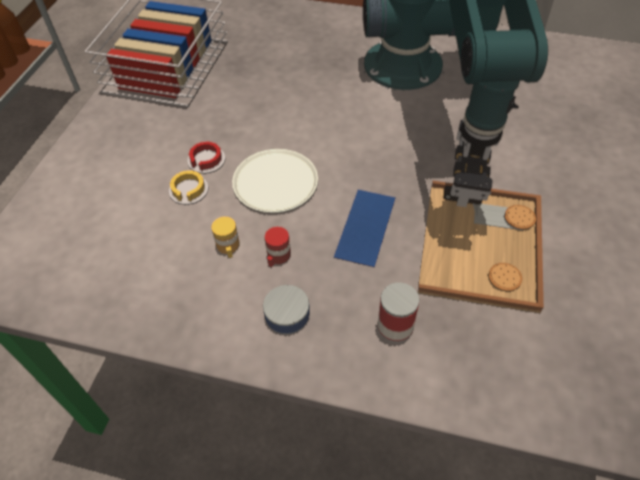

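```bash
python3 -m inch '[{"grip":0,"dx":0.3,"dy":0,"dz":0.01,"rx":0.08,"ry":0,"rz":0},{"grip":0,"dx":0.3,"dy":0,"dz":0.01,"rx":0,"ry":0,"rz":0},{"grip":0,"dx":0.1,"dy":0,"dz":0,"rx":0,"ry":0,"rz":0},{"grip":0,"dx":0,"dy":0,"dz":0,"rx":0,"ry":0,"rz":0}]'
python3 - <<'E'
from h import *
togo([.477,.221,.056],[np.pi,0.02,1.62])
snap("wrist","w9")
E
```

```text
time: 14.4
tool_pos: [0.4781, 0.2181, 0.0533]
ee_rot: [3.138, 0.026, 1.616]
wrist_force: [0.2, -0.9, 3.6]
width: 0.022
t 14.40 tcp [0.4781 0.2181 0.0533] rot [3.1383 0.0255 1.6164] F [ 0.2 -0.9  3.6] w 0.0220
[ 0.336  0.132  1.66  -0.026  1.354  0.296]
shift units [ 0.12 -0.04 -0.11]
turn units [ 0.04  0.06 -0.04]
```

View pics/w9.png

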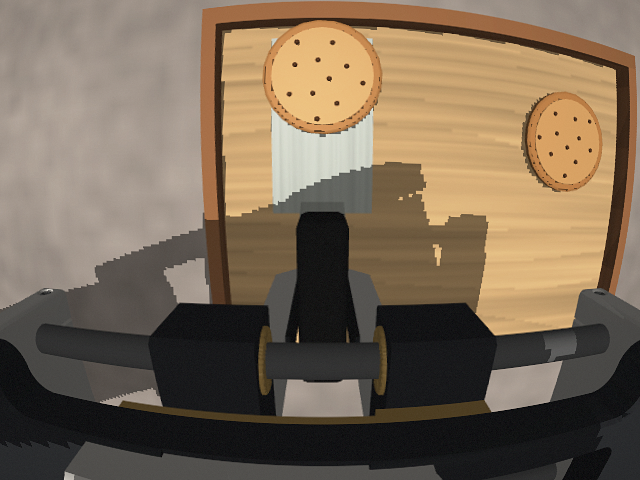

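```bash
python3 -m inch '[{"grip":0,"dx":0.15,"dy":0,"dz":0,"rx":0,"ry":0,"rz":0},{"grip":0,"dx":0.05,"dy":0,"dz":0,"rx":0,"ry":0,"rz":0},{"grip":0,"dx":0,"dy":0,"dz":-0.05,"rx":0,"ry":0.3,"rz":0},{"grip":0,"dx":-0.05,"dy":0,"dz":-0.1,"rx":0,"ry":0.4,"rz":0},{"grip":0,"dx":-0.05,"dy":0,"dz":-0.2,"rx":0,"ry":0.4,"rz":0},{"grip":0,"dx":-0.05,"dy":0,"dz":-0.3,"rx":0,"ry":0.3,"rz":0},{"grip":0,"dx":-0.05,"dy":0,"dz":-0.4,"rx":0,"ry":0.2,"rz":0},{"grip":0,"dx":0,"dy":0,"dz":-0.5,"rx":0,"ry":0,"rz":0},{"grip":0,"dx":0,"dy":0,"dz":-0.4,"rx":0,"ry":0,"rz":0},{"grip":0,"dx":0,"dy":0,"dz":-0.2,"rx":0,"ry":0,"rz":0}]'
python3 - <<'E'
from h import *
ob()
snap("wrist","w10")
E
```

```text
time: 15.7
tool_pos: [0.4758, 0.2101, 0.1062]
ee_rot: [-3.138, -0.12, 1.615]
wrist_force: [-0.8, 0.3, -1.8]
width: 0.0219
t 15.70 tcp [0.4758 0.2101 0.1062] rot [-3.1376 -0.1198  1.6147] F [-0.8  0.3 -1.8] w 0.0219
[0.23  0.047 1.645 0.12  1.432 0.17 ]
```

View pics/w10.png

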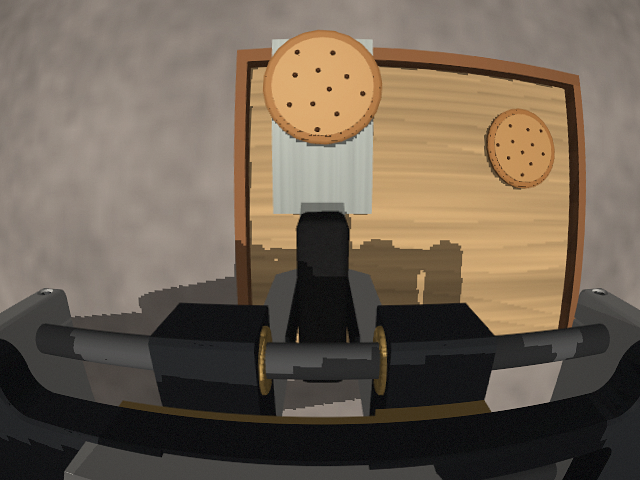

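```bash
python3 -m inch '[{"grip":0,"dx":-0.2,"dy":0,"dz":-0.3,"rx":0,"ry":0,"rz":0},{"grip":0,"dx":-0.4,"dy":-0.05,"dz":-0.4,"rx":0,"ry":0,"rz":0},{"grip":0,"dx":-0.6,"dy":-0.1,"dz":-0.4,"rx":0,"ry":0,"rz":0},{"grip":0,"dx":-0.8,"dy":-0.1,"dz":-0.2,"rx":0,"ry":0,"rz":0},{"grip":0,"dx":-0.8,"dy":-0.1,"dz":-0.1,"rx":0,"ry":0,"rz":0},{"grip":0,"dx":-0.8,"dy":-0.1,"dz":-0.1,"rx":0,"ry":0,"rz":0},{"grip":0,"dx":-0.8,"dy":-0.1,"dz":-0.1,"rx":0,"ry":0,"rz":0},{"grip":0,"dx":-0.8,"dy":-0.1,"dz":-0.1,"rx":0,"ry":0,"rz":0},{"grip":0,"dx":-0.8,"dy":-0.1,"dz":-0.1,"rx":0,"ry":0,"rz":0},{"grip":0,"dx":-0.8,"dy":-0.1,"dz":-0.1,"rx":0,"ry":0,"rz":0},{"grip":0,"dx":-0.8,"dy":-0.1,"dz":-0.1,"rx":0,"ry":0,"rz":0},{"grip":0,"dx":-0.8,"dy":-0.1,"dz":-0.1,"rx":0,"ry":0,"rz":0}]'
python3 - <<'E'
from h import *
togo([.452,-.34,.15],[np.pi,-.12,1.6])
snap("wrist","w11")
E
```

```text
time: 17.25
tool_pos: [0.4566, -0.0212, 0.1397]
ee_rot: [3.141, -0.116, 1.612]
wrist_force: [0.7, 0.1, -1.7]
width: 0.0218
t 17.25 tcp [ 0.4566 -0.0212  0.1397] rot [ 3.1413 -0.1156  1.6121] F [ 0.7  0.1 -1.7] w 0.0218
[-0.253 -0.079  1.701  0.111  1.553 -0.298]
shift units [-12.6   -0.71  -1.88]
turn units [-0.01  0.05  0.14]
```

View pics/w11.png

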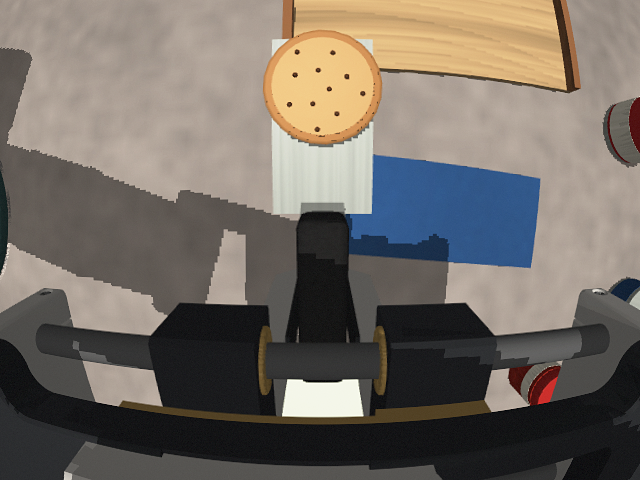

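```bash
python3 -m inch '[{"grip":0,"dx":-0.8,"dy":-0.08,"dz":-0.14,"rx":0,"ry":0,"rz":0},{"grip":0,"dx":-1,"dy":-0.08,"dz":-0.14,"rx":0,"ry":0,"rz":0},{"grip":0,"dx":-1,"dy":-0.08,"dz":-0.14,"rx":0,"ry":0,"rz":0},{"grip":0,"dx":-1,"dy":-0.08,"dz":-0.14,"rx":0,"ry":0,"rz":0},{"grip":0,"dx":-1,"dy":-0.08,"dz":-0.14,"rx":0,"ry":0,"rz":0},{"grip":0,"dx":-1,"dy":-0.08,"dz":-0.14,"rx":0,"ry":0,"rz":0},{"grip":0,"dx":-1,"dy":-0.08,"dz":-0.14,"rx":0,"ry":0,"rz":0},{"grip":0,"dx":-1,"dy":-0.08,"dz":-0.14,"rx":0,"ry":0,"rz":0},{"grip":0,"dx":-1,"dy":-0.08,"dz":-0.14,"rx":0,"ry":0,"rz":0},{"grip":0,"dx":-1,"dy":0,"dz":-0.14,"rx":0,"ry":0,"rz":0},{"grip":0,"dx":-0.8,"dy":0,"dz":-0.1,"rx":0,"ry":0,"rz":0},{"grip":0,"dx":-0.5,"dy":0,"dz":-0.05,"rx":0,"ry":0,"rz":0}]'
python3 -m inch '[{"grip":0,"dx":-0.2,"dy":0,"dz":0,"rx":0,"ry":0,"rz":0},{"grip":0,"dx":0,"dy":0,"dz":0,"rx":0,"ry":0,"rz":0}]'
python3 - <<'E'
from h import *
togo([.452,-.34,.15],[np.pi,-.12,1.6])
p=snap("wrist","w12")
for n in ["plate"]:
  for r in spotter.place_of(p,n)[:3]: print(n,round(r["score"],2),np.round(r["pixel"]),onz(p,r["pixel"],.00,True))
E
```

```text
time: 18.8
tool_pos: [0.4444, -0.3173, 0.1518]
ee_rot: [3.135, -0.112, 1.604]
wrist_force: [-0.6, -1.0, -1.6]
width: 0.0216
time: 19.05
tool_pos: [0.4444, -0.3226, 0.151]
ee_rot: [3.135, -0.113, 1.603]
wrist_force: [-0.6, -0.5, -1.4]
width: 0.022
t 19.05 tcp [ 0.4444 -0.3226  0.151 ] rot [ 3.1348 -0.1128  1.603 ] F [-0.6 -0.5 -1.4] w 0.0220
[-0.782  0.159  1.432  0.082  1.629 -0.812]
shift units [-0.71  0.28 -0.04]
turn units [0.07 0.08 0.03]
plate 0.56 [374. 117.] [[ 0.48707647 -0.20312966  0.        ]]
```

View pics/w12.png

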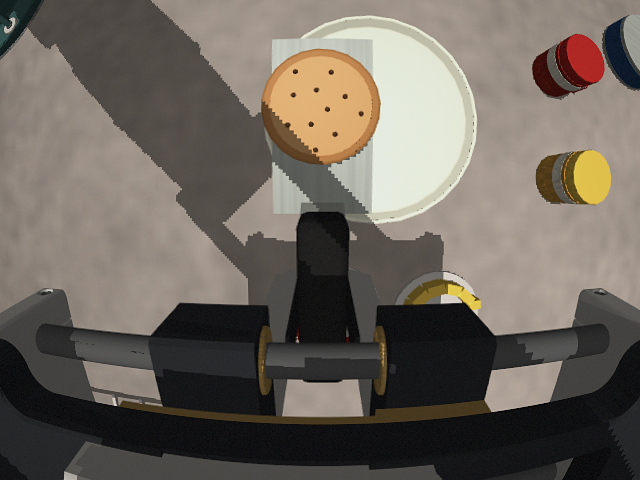

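```bash
python3 -m inch '[{"grip":0,"dx":-0.2,"dy":0.05,"dz":0.2,"rx":0.03,"ry":-0.3,"rz":0},{"grip":0,"dx":-0.3,"dy":0.05,"dz":0.2,"rx":0,"ry":-0.4,"rz":0},{"grip":0,"dx":-0.3,"dy":0.05,"dz":0.2,"rx":0,"ry":-0.4,"rz":0},{"grip":0,"dx":-0.3,"dy":0.05,"dz":0.2,"rx":0,"ry":-0.4,"rz":0},{"grip":0,"dx":-0.3,"dy":0.05,"dz":0.2,"rx":0,"ry":-0.4,"rz":0},{"grip":0,"dx":-0.2,"dy":0.05,"dz":0.2,"rx":0,"ry":-0.4,"rz":0},{"grip":0,"dx":-0.2,"dy":0,"dz":0.2,"rx":0,"ry":-0.4,"rz":0},{"grip":0,"dx":-0.1,"dy":0,"dz":0.2,"rx":0,"ry":-0.3,"rz":0},{"grip":0,"dx":0,"dy":0,"dz":0,"rx":0,"ry":0,"rz":0}]'
python3 - <<'E'
from h import *
togo([.455,-.37,.106],[np.pi,.2,1.6])
togo([.455,-.351,.115],[np.pi,.42,1.6])
p=snap("wrist","w13")
E
```

```text
time: 20.27
tool_pos: [0.4547, -0.3676, 0.1065]
ee_rot: [3.139, 0.163, 1.609]
wrist_force: [-0.9, -0.1, -2.4]
width: 0.0216
t 20.27 tcp [ 0.4547 -0.3676  0.1065] rot [3.1394 0.1626 1.6094] F [-0.9 -0.1 -2.4] w 0.0216
[-0.709  0.139  1.549 -0.121  1.342 -0.727]
shift units [-0.09  0.01  0.04]
turn units [ 0.04 -0.43  0.11]
t 20.27 tcp [ 0.4547 -0.3676  0.1065] rot [3.1394 0.1626 1.6094] F [-0.9 -0.1 -2.4] w 0.0216
[-0.709  0.139  1.549 -0.121  1.342 -0.727]
shift units [ 0.6   0.04 -0.44]
turn units [ 0.06 -2.95  0.1 ]
```

View pics/w13.png

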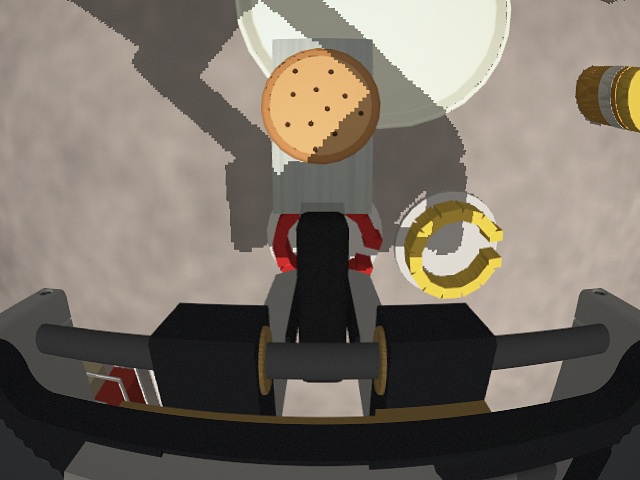

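```bash
python3 -m inch '[{"grip":0,"dx":0.1,"dy":0,"dz":-0.05,"rx":0,"ry":-0.4,"rz":0},{"grip":0,"dx":0.1,"dy":0,"dz":-0.05,"rx":0,"ry":-0.5,"rz":0},{"grip":0,"dx":0.15,"dy":0,"dz":0,"rx":0,"ry":-0.5,"rz":0},{"grip":0,"dx":0.15,"dy":0,"dz":0,"rx":0,"ry":-0.5,"rz":0},{"grip":0,"dx":0,"dy":0,"dz":0,"rx":0,"ry":0,"rz":0}]'
python3 - <<'E'
from h import *
togo([.455,-.351,.107],[np.pi,.42,1.6])
p=snap("wrist","w14")
E
```

```text
time: 20.95
tool_pos: [0.455, -0.3543, 0.1082]
ee_rot: [3.136, 0.338, 1.607]
wrist_force: [-0.6, -0.7, -2.0]
width: 0.0218
t 20.95 tcp [ 0.455  -0.3543  0.1082] rot [3.1355 0.338  1.6074] F [-0.6 -0.7 -2. ] w 0.0218
[-0.607  0.063  1.659 -0.282  1.22  -0.574]
shift units [ 0.14  0.01 -0.  ]
turn units [ 0.1  -0.94  0.08]
```

View pics/w14.png

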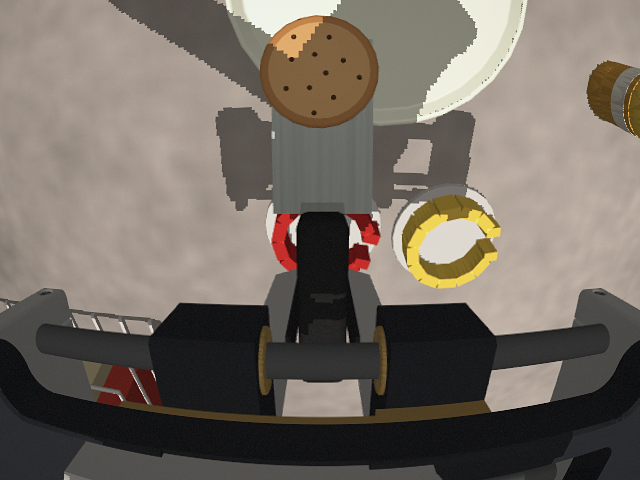

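```bash
python3 -m inch '[{"grip":0,"dx":0.05,"dy":0,"dz":0.2,"rx":0,"ry":-0.3,"rz":0},{"grip":0,"dx":0.05,"dy":0,"dz":0.1,"rx":0,"ry":-0.3,"rz":0},{"grip":0,"dx":0,"dy":0,"dz":0,"rx":0,"ry":0,"rz":0}]'
python3 - <<'E'
from h import *
togo([.455,-.351,.107],[np.pi,.42,1.6])
p=snap("wrist","w15");snap("scene","s15")
E
```

```text
time: 21.38
tool_pos: [0.4554, -0.3561, 0.1008]
ee_rot: [3.134, 0.394, 1.605]
wrist_force: [0.2, -0.0, -1.5]
width: 0.022
t 21.38 tcp [ 0.4554 -0.3561  0.1008] rot [3.1336 0.3945 1.6046] F [ 0.2 -0.  -1.5] w 0.0220
[-0.581  0.058  1.695 -0.343  1.169 -0.517]
shift units [ 0.09 -0.01 -0.31]
turn units [ 0.11 -0.29  0.05]
```

View pics/w15.png

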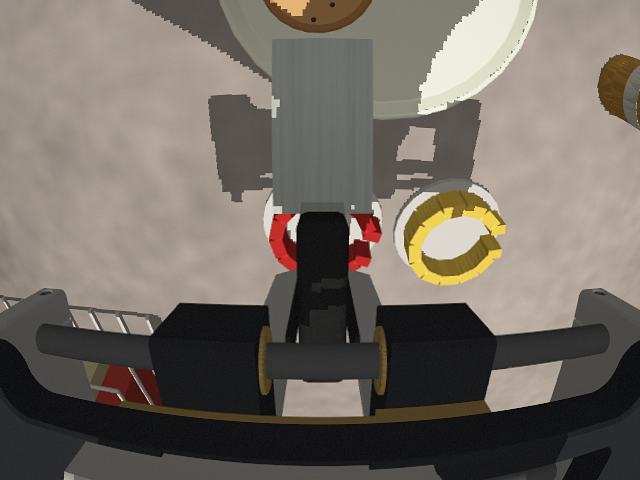

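View pics/s15.png

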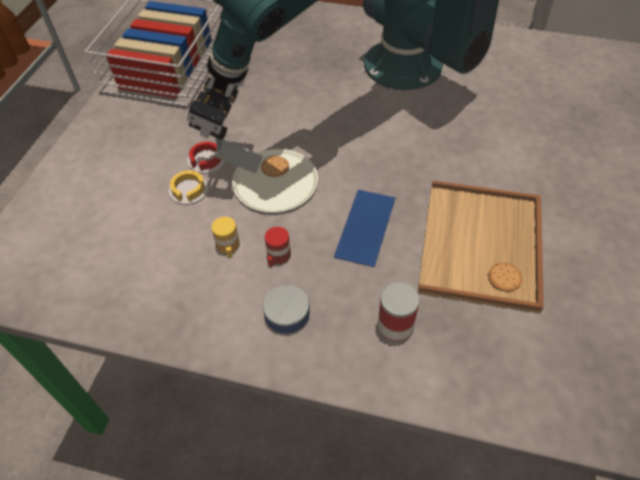

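```bash
python3 -m inch '[{"grip":0,"dx":-0.5,"dy":0,"dz":-0.3,"rx":0,"ry":0,"rz":0},{"grip":0,"dx":-0.3,"dy":0,"dz":-0.8,"rx":0,"ry":0.5,"rz":0},{"grip":0,"dx":0,"dy":0,"dz":-0.8,"rx":0,"ry":0.9,"rz":0},{"grip":0,"dx":0.2,"dy":0.2,"dz":-0.5,"rx":0.05,"ry":0.9,"rz":0},{"grip":0,"dx":0.5,"dy":0.5,"dz":0,"rx":0.05,"ry":0.9,"rz":0},{"grip":0,"dx":1,"dy":0.5,"dz":0,"rx":0,"ry":0.9,"rz":0},{"grip":0,"dx":1,"dy":0.5,"dz":0,"rx":0,"ry":0.4,"rz":0},{"grip":0,"dx":1,"dy":0.5,"dz":0,"rx":0,"ry":0,"rz":0},{"grip":0,"dx":1,"dy":0.5,"dz":0,"rx":0,"ry":0,"rz":0},{"grip":0,"dx":1,"dy":0.5,"dz":0,"rx":0,"ry":0,"rz":0},{"grip":0,"dx":1,"dy":0.5,"dz":0,"rx":0,"ry":0,"rz":0}]'
python3 - <<'E'
from h import *
togo([.637,.115,.16],[np.pi,.0,1.62])
p=snap("top","t16")
for r in spotter.place_of(p,"bread1")[:2]: print(r,onz(p,r["pixel"],.005))
for r in spotter.place_of(p,"plate")[:1]: print(r,onz(p,r["pixel"],.00))
E
```

```text
time: 22.85
tool_pos: [0.5472, -0.1879, 0.1716]
ee_rot: [3.13, 0.005, 1.601]
wrist_force: [0.8, -0.4, -2.1]
width: 0.0219
t 22.85 tcp [ 0.5472 -0.1879  0.1716] rot [3.1298 0.0052 1.6011] F [ 0.8 -0.4 -2.1] w 0.0219
[-4.290e-01  1.550e-01  1.391e+00  1.000e-03  1.583e+00 -4.590e-01]
shift units [12.    3.95  0.45]
turn units [ 0.13  0.06 -0.22]
{'pixel': [408.2, 319.8], 'score': 0.72} [[ 0.44169606 -0.20950578  0.005     ]]
{'pixel': [179.9, 244.5], 'score': 0.62} [[0.61755955 0.31243026 0.005     ]]
{'pixel': [403.3, 302.1], 'score': 0.61} [[ 4.81336471e-01 -2.00848786e-01  2.22044605e-16]]
```

View pics/t16.png

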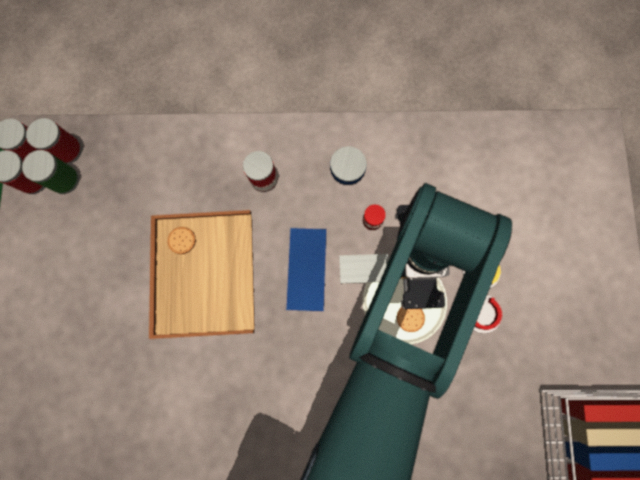

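```bash
python3 -m inch '[{"grip":0,"dx":1,"dy":0.33,"dz":0,"rx":0.05,"ry":0,"rz":-0.1},{"grip":0,"dx":1,"dy":0.33,"dz":0,"rx":0.05,"ry":0,"rz":-0.1},{"grip":0,"dx":1,"dy":0.33,"dz":0,"rx":0,"ry":0,"rz":0},{"grip":0,"dx":1,"dy":0.33,"dz":0,"rx":0,"ry":0,"rz":0},{"grip":0,"dx":1,"dy":0.33,"dz":0,"rx":0,"ry":0,"rz":0},{"grip":0,"dx":1,"dy":0.33,"dz":0,"rx":0,"ry":0,"rz":0},{"grip":0,"dx":1,"dy":0.33,"dz":0,"rx":0,"ry":0,"rz":0},{"grip":0,"dx":1,"dy":0.33,"dz":0,"rx":0,"ry":0,"rz":0},{"grip":0,"dx":1,"dy":0.33,"dz":0,"rx":0,"ry":0,"rz":0},{"grip":0,"dx":1,"dy":0.33,"dz":0.2,"rx":0,"ry":0,"rz":0},{"grip":0,"dx":0.6,"dy":0.2,"dz":0,"rx":0,"ry":0,"rz":0},{"grip":0,"dx":0,"dy":0,"dz":0,"rx":0,"ry":0,"rz":0}]'
python3 - <<'E'
from h import *
togo([.637,.115,.16],[np.pi,.0,1.62])
p=snap("wrist","w17")
for r in spotter.place_of(p,"bread1")[:2]: print(r,onz(p,r["pixel"],.008,True))
p=snap("top","t17")
for r in spotter.place_of(p,"bread1")[:2]: print(r,onz(p,r["pixel"],.005))
E
```

```text
time: 24.5
tool_pos: [0.6251, 0.0756, 0.1667]
ee_rot: [3.136, 0.019, 1.609]
wrist_force: [-0.1, -0.5, -0.6]
width: 0.022
t 24.50 tcp [0.6251 0.0756 0.1667] rot [3.1361 0.0195 1.6088] F [-0.1 -0.5 -0.6] w 0.0220
[ 0.041  0.276  1.256 -0.019  1.604  0.002]
shift units [1.56 0.54 0.24]
turn units [ 0.06  0.22 -0.13]
{'pixel': [180.6, 239.8], 'score': 0.75} [[0.62864313 0.31136429 0.005     ]]
{'pixel': [408.6, 317.0], 'score': 0.71} [[ 0.44787031 -0.2106536   0.005     ]]
```

View pics/w17.png

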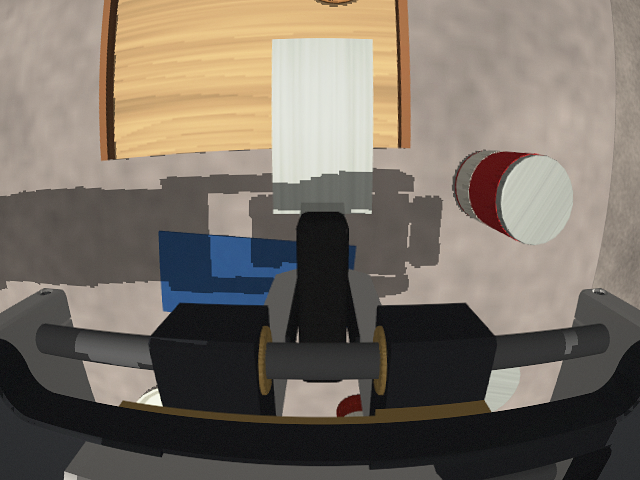

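View pics/t17.png

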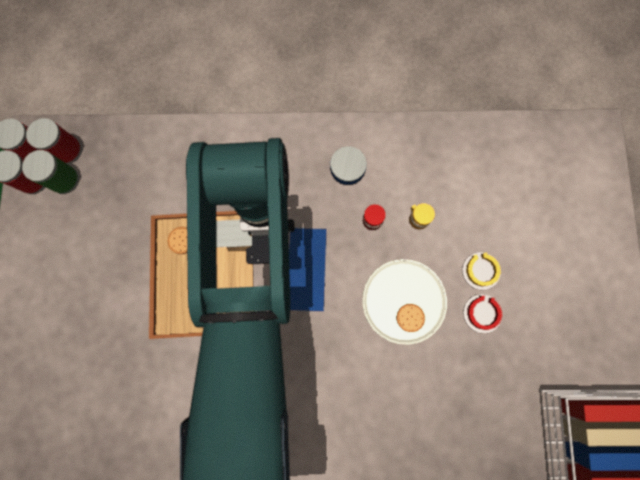

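```bash
python3 -m inch '[{"grip":0,"dx":0.7,"dy":0.27,"dz":0.5,"rx":0.03,"ry":0,"rz":-0.06},{"grip":0,"dx":0.7,"dy":0.27,"dz":0.8,"rx":0.03,"ry":0,"rz":-0.06},{"grip":0,"dx":0,"dy":0,"dz":0.5,"rx":0,"ry":0,"rz":0},{"grip":0,"dx":0,"dy":0,"dz":0,"rx":0,"ry":0,"rz":0}]'
python3 - <<'E'
from h import *
togo([.637,.115,.057],[np.pi,.02,1.62])
p=snap("wrist","w18")
for r in spotter.place_of(p,"bread1")[:2]: print(r,onz(p,r["pixel"],.008,True))
E
```

```text
time: 25.2
tool_pos: [0.6371, 0.1105, 0.1162]
ee_rot: [-3.138, 0.02, 1.617]
wrist_force: [-0.9, 0.0, -1.4]
width: 0.022
t 25.20 tcp [0.6371 0.1105 0.1162] rot [-3.1383  0.0197  1.6171] F [-0.9  0.  -1.4] w 0.0220
[ 0.094  0.343  1.271 -0.02   1.531  0.049]
shift units [0.22 0.01 2.36]
turn units [-0.04 -0.   -0.03]
```

View pics/w18.png

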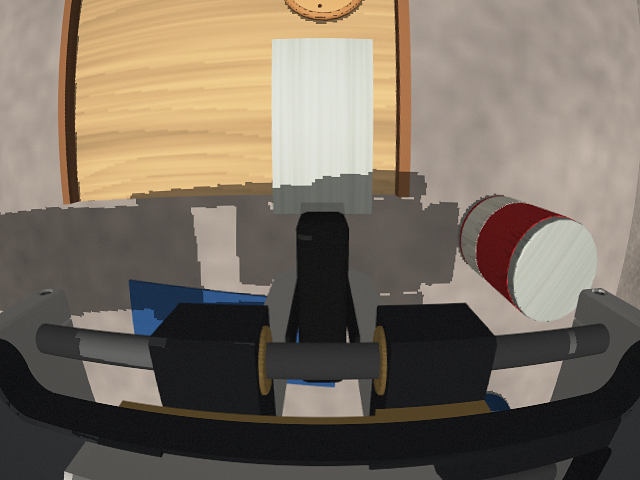

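```bash
python3 -m inch '[{"grip":0,"dx":0.2,"dy":0,"dz":0.7,"rx":-0.03,"ry":0,"rz":0},{"grip":0,"dx":0,"dy":0,"dz":0.8,"rx":0,"ry":0,"rz":0},{"grip":0,"dx":0,"dy":0,"dz":0.4,"rx":0,"ry":0,"rz":0},{"grip":0,"dx":0,"dy":0,"dz":0.15,"rx":0,"ry":0,"rz":0},{"grip":0,"dx":0,"dy":0,"dz":0,"rx":0,"ry":0,"rz":0}]'
python3 - <<'E'
from h import *
togo([.637,.115,.057],[np.pi,.02,1.62])
E
```

```text
time: 25.92
tool_pos: [0.6386, 0.1143, 0.0656]
ee_rot: [3.136, 0.019, 1.615]
wrist_force: [-0.1, -0.7, -1.2]
width: 0.0217
t 25.93 tcp [0.6386 0.1143 0.0656] rot [3.1356 0.019  1.6152] F [-0.1 -0.7 -1.2] w 0.0217
[ 0.1    0.374  1.335 -0.019  1.428  0.058]
shift units [ 0.04 -0.06  0.34]
turn units [ 0.07 -0.01 -0.05]
```

```bash
python3 -m inch '[{"grip":0,"dx":0,"dy":-0.06,"dz":0.2,"rx":0.06,"ry":0,"rz":-0.05},{"grip":0,"dx":0,"dy":0,"dz":0.1,"rx":0,"ry":0,"rz":0},{"grip":0,"dx":0,"dy":0,"dz":0.1,"rx":0,"ry":0,"rz":0},{"grip":0,"dx":0,"dy":0,"dz":0.08,"rx":0,"ry":0,"rz":0},{"grip":0,"dx":0,"dy":0,"dz":0.03,"rx":0,"ry":0,"rz":0}]'
```

```text
time: 26.55
tool_pos: [0.6383, 0.1141, 0.0541]
ee_rot: [3.138, 0.019, 1.62]
wrist_force: [0.1, 0.2, -1.4]
width: 0.0218
```

```bash
python3 -m inch '[{"grip":0,"dx":0,"dy":0,"dz":0.08,"rx":0,"ry":0,"rz":0},{"grip":0,"dx":0,"dy":0,"dz":0.04,"rx":0,"ry":0,"rz":0}]'
```

```text
time: 26.8
tool_pos: [0.6388, 0.1141, 0.0532]
ee_rot: [3.136, 0.019, 1.62]
wrist_force: [-2.7, 0.1, 3.4]
width: 0.0221
```

```bash
python3 -m inch '[{"grip":0,"dx":0.2,"dy":-0.05,"dz":0.02,"rx":0.06,"ry":0,"rz":0},{"grip":0,"dx":0.4,"dy":0,"dz":0.02,"rx":0,"ry":0,"rz":0},{"grip":0,"dx":0.4,"dy":0,"dz":0.02,"rx":0,"ry":0,"rz":0},{"grip":0,"dx":0.4,"dy":0,"dz":0.02,"rx":0,"ry":0,"rz":0},{"grip":0,"dx":0.4,"dy":0,"dz":0.02,"rx":0,"ry":0,"rz":0},{"grip":0,"dx":0.4,"dy":0,"dz":0.01,"rx":0,"ry":0,"rz":0},{"grip":0,"dx":0,"dy":0,"dz":0,"rx":0,"ry":0,"rz":0}]'
python3 - <<'E'
from h import *
togo([.6315,.230,.054],[np.pi,.02,1.62])
p=snap("wrist","w19")
E
```

```text
time: 27.68
tool_pos: [0.6374, 0.173, 0.0533]
ee_rot: [3.133, 0.02, 1.621]
wrist_force: [-0.4, -0.2, 2.4]
width: 0.022
t 27.68 tcp [0.6374 0.173  0.0533] rot [3.1333 0.0195 1.6206] F [-0.4 -0.2  2.4] w 0.0220
[ 0.19   0.407  1.315 -0.021  1.414  0.143]
shift units [ 2.29 -0.12 -0.07]
turn units [ 0.09 -0.01  0.01]
```

View pics/w19.png

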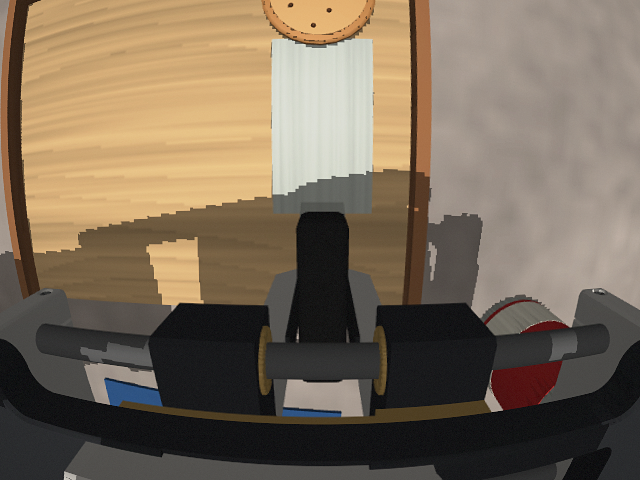

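```bash
python3 -m inch '[{"grip":0,"dx":0.3,"dy":-0.05,"dz":0.02,"rx":0.08,"ry":0,"rz":0},{"grip":0,"dx":0.4,"dy":-0.05,"dz":0.02,"rx":0,"ry":0,"rz":0},{"grip":0,"dx":0.4,"dy":0,"dz":0.02,"rx":0,"ry":0,"rz":0},{"grip":0,"dx":0.4,"dy":0,"dz":0.02,"rx":0,"ry":0,"rz":0},{"grip":0,"dx":0.4,"dy":0,"dz":0.02,"rx":0,"ry":0,"rz":0},{"grip":0,"dx":0.1,"dy":0,"dz":0.01,"rx":0,"ry":0,"rz":0},{"grip":0,"dx":0,"dy":0,"dz":0,"rx":0,"ry":0,"rz":0}]'
python3 - <<'E'
from h import *
togo([.6315,.230,.054],[np.pi,.02,1.62])
p=snap("wrist","w20")
E
```

```text
time: 28.6
tool_pos: [0.6352, 0.2196, 0.0534]
ee_rot: [3.135, 0.025, 1.616]
wrist_force: [-0.3, -1.6, 3.3]
width: 0.0219
t 28.60 tcp [0.6352 0.2196 0.0534] rot [3.1352 0.0246 1.6157] F [-0.3 -1.6  3.3] w 0.0219
[ 0.261  0.435  1.276 -0.026  1.429  0.22 ]
shift units [ 0.42 -0.13 -0.04]
turn units [ 0.07  0.05 -0.05]
```

View pics/w20.png

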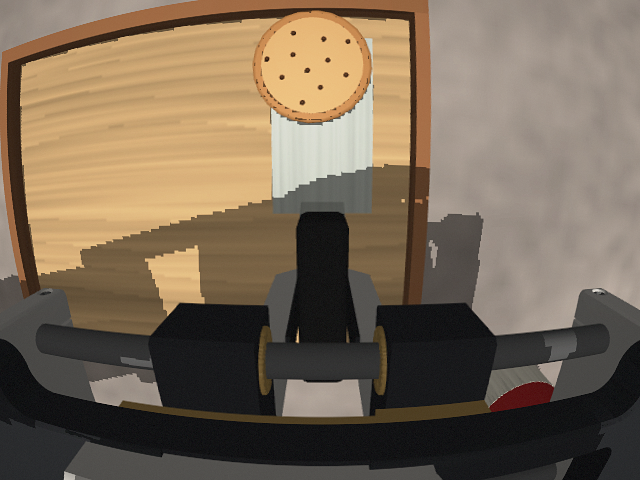

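```bash
python3 -m inch '[{"grip":0,"dx":0.25,"dy":-0.12,"dz":0.01,"rx":0.07,"ry":0,"rz":0},{"grip":0,"dx":0.2,"dy":-0.05,"dz":0.01,"rx":0,"ry":0,"rz":0},{"grip":0,"dx":0.05,"dy":0,"dz":0,"rx":0,"ry":0,"rz":0}]'
python3 -m inch '[{"grip":0,"dx":0,"dy":0,"dz":-0.05,"rx":0,"ry":0.3,"rz":0},{"grip":0,"dx":-0.05,"dy":0,"dz":-0.1,"rx":0,"ry":0.4,"rz":0},{"grip":0,"dx":-0.05,"dy":0,"dz":-0.2,"rx":0,"ry":0.4,"rz":0},{"grip":0,"dx":-0.05,"dy":0,"dz":-0.3,"rx":0,"ry":0.3,"rz":0},{"grip":0,"dx":-0.05,"dy":0,"dz":-0.4,"rx":0,"ry":0.2,"rz":0},{"grip":0,"dx":0,"dy":0,"dz":-0.5,"rx":0,"ry":0,"rz":0},{"grip":0,"dx":0,"dy":0,"dz":-0.6,"rx":0,"ry":0,"rz":0},{"grip":0,"dx":0,"dy":0,"dz":-0.6,"rx":0,"ry":0,"rz":0},{"grip":0,"dx":0,"dy":0,"dz":-0.4,"rx":0,"ry":0,"rz":0},{"grip":0,"dx":0,"dy":0,"dz":-0.2,"rx":0,"ry":0,"rz":0}]'
python3 - <<'E'
from h import *
togo([.52,-.32,.15],[np.pi,-.12,1.6])
snap("wrist","w21")
E
```

```text
time: 29.02
tool_pos: [0.6313, 0.2312, 0.0533]
ee_rot: [3.139, 0.025, 1.613]
wrist_force: [-0.5, -2.7, 4.2]
width: 0.0215
time: 30.28
tool_pos: [0.6297, 0.2162, 0.138]
ee_rot: [-3.137, -0.123, 1.613]
wrist_force: [-0.2, 0.3, -1.6]
width: 0.0216
t 30.27 tcp [0.6297 0.2162 0.138 ] rot [-3.1367 -0.123   1.613 ] F [-0.2  0.3 -1.6] w 0.0216
[0.183 0.352 1.221 0.122 1.556 0.14 ]
shift units [-21.02  -5.3   -3.06]
turn units [-0.07 -0.03  0.15]
```

View pics/w21.png

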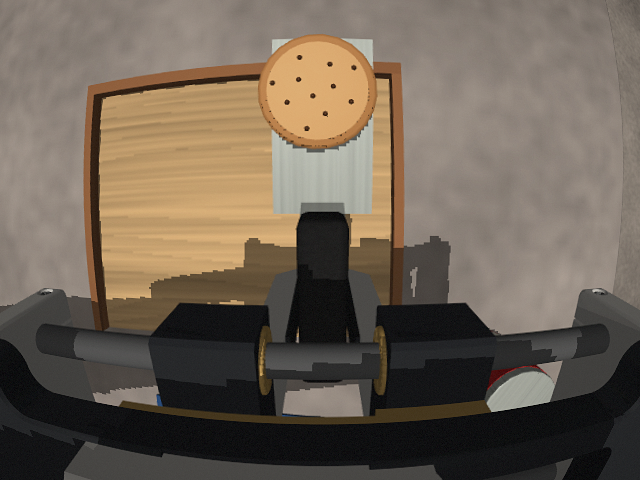

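```bash
python3 -m inch '[{"grip":0,"dx":-0.2,"dy":-0.05,"dz":-0.1,"rx":0,"ry":0,"rz":0},{"grip":0,"dx":-0.4,"dy":-0.1,"dz":-0.15,"rx":0,"ry":0,"rz":0},{"grip":0,"dx":-0.6,"dy":-0.2,"dz":-0.15,"rx":0,"ry":0,"rz":0},{"grip":0,"dx":-0.8,"dy":-0.25,"dz":-0.15,"rx":0,"ry":0,"rz":0},{"grip":0,"dx":-0.9,"dy":-0.25,"dz":-0.14,"rx":0,"ry":0,"rz":0},{"grip":0,"dx":-0.9,"dy":-0.25,"dz":-0.14,"rx":0,"ry":0,"rz":0},{"grip":0,"dx":-0.9,"dy":-0.25,"dz":-0.14,"rx":0,"ry":0,"rz":0},{"grip":0,"dx":-0.9,"dy":-0.25,"dz":-0.14,"rx":0,"ry":0,"rz":0},{"grip":0,"dx":-0.9,"dy":-0.25,"dz":-0.14,"rx":0,"ry":0,"rz":0},{"grip":0,"dx":-0.9,"dy":-0.25,"dz":-0.14,"rx":0,"ry":0,"rz":0},{"grip":0,"dx":-0.9,"dy":-0.25,"dz":-0.14,"rx":0,"ry":0,"rz":0},{"grip":0,"dx":-0.9,"dy":-0.25,"dz":-0.14,"rx":0,"ry":0,"rz":0}]'
python3 - <<'E'
from h import *
togo([.52,-.32,.15],[np.pi,-.12,1.6])
E
```

```text
time: 31.82
tool_pos: [0.5664, -0.0392, 0.1511]
ee_rot: [-3.133, -0.119, 1.606]
wrist_force: [-0.1, 0.3, -2.2]
width: 0.0217
t 31.82 tcp [ 0.5664 -0.0392  0.1511] rot [-3.1326 -0.1188  1.6064] F [-0.1  0.3 -2.2] w 0.0217
[-0.236  0.169  1.42   0.112  1.593 -0.272]
shift units [-11.09  -2.27  -1.26]
turn units [-0.11  0.01  0.07]
```

```bash
python3 -m inch '[{"grip":0,"dx":-0.9,"dy":-0.2,"dz":-0.12,"rx":0,"ry":0,"rz":0},{"grip":0,"dx":-0.9,"dy":-0.2,"dz":-0.12,"rx":-0.05,"ry":0,"rz":0},{"grip":0,"dx":-0.9,"dy":-0.2,"dz":-0.12,"rx":-0.05,"ry":0,"rz":0},{"grip":0,"dx":-0.9,"dy":-0.2,"dz":-0.12,"rx":0,"ry":0,"rz":0},{"grip":0,"dx":-0.9,"dy":-0.2,"dz":-0.12,"rx":0,"ry":0,"rz":0},{"grip":0,"dx":-0.9,"dy":-0.2,"dz":-0.12,"rx":0,"ry":0,"rz":0},{"grip":0,"dx":-0.9,"dy":-0.2,"dz":-0.12,"rx":0,"ry":0,"rz":0},{"grip":0,"dx":-0.9,"dy":-0.2,"dz":-0.12,"rx":0,"ry":0,"rz":0},{"grip":0,"dx":-0.8,"dy":-0.2,"dz":-0.1,"rx":0,"ry":0,"rz":0},{"grip":0,"dx":-0.6,"dy":-0.1,"dz":-0.08,"rx":0,"ry":0,"rz":0},{"grip":0,"dx":-0.4,"dy":0,"dz":-0.05,"rx":0,"ry":0,"rz":0},{"grip":0,"dx":-0.2,"dy":0,"dz":0,"rx":0,"ry":0,"rz":0}]'
python3 - <<'E'
from h import *
togo([.517,-.37,.106],[np.pi,.2,1.6])
snap("wrist","w22")
E
```

```text
time: 33.33
tool_pos: [0.5141, -0.2924, 0.1548]
ee_rot: [3.14, -0.116, 1.593]
wrist_force: [-0.3, -0.1, -1.1]
width: 0.0214
t 33.33 tcp [ 0.5141 -0.2924  0.1548] rot [ 3.1401 -0.1162  1.593 ] F [-0.3 -0.1 -1.1] w 0.0214
[-0.665  0.246  1.322  0.091  1.647 -0.683]
shift units [-3.31  0.04  1.58]
turn units [ 0.01 -3.62 -0.08]
```

View pics/w22.png

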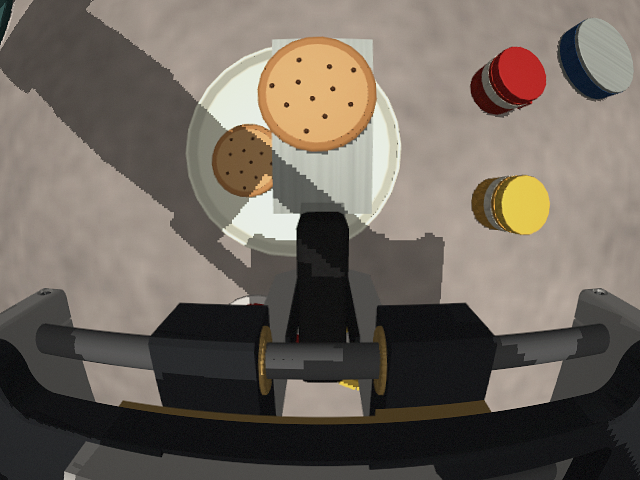

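```bash
python3 -m inch '[{"grip":0,"dx":-0.2,"dy":0.05,"dz":0.15,"rx":0,"ry":-0.3,"rz":0},{"grip":0,"dx":-0.4,"dy":0.03,"dz":0.2,"rx":0,"ry":-0.4,"rz":0},{"grip":0,"dx":-0.5,"dy":0.03,"dz":0.2,"rx":0,"ry":-0.4,"rz":0},{"grip":0,"dx":-0.5,"dy":0,"dz":0.2,"rx":0,"ry":-0.4,"rz":0},{"grip":0,"dx":-0.5,"dy":0,"dz":0.2,"rx":0,"ry":-0.4,"rz":0},{"grip":0,"dx":-0.5,"dy":0,"dz":0.2,"rx":0,"ry":-0.4,"rz":0},{"grip":0,"dx":-0.4,"dy":0,"dz":0.2,"rx":0,"ry":-0.4,"rz":0},{"grip":0,"dx":-0.3,"dy":0,"dz":0.2,"rx":0,"ry":-0.3,"rz":0},{"grip":0,"dx":0,"dy":0,"dz":0,"rx":0,"ry":0,"rz":0}]'
python3 - <<'E'
from h import *
togo([.517,-.37,.106],[np.pi,.2,1.6])
snap("wrist","w23")
E
```

```text
time: 34.5
tool_pos: [0.5194, -0.3787, 0.1128]
ee_rot: [-3.141, 0.162, 1.596]
wrist_force: [0.1, 0.6, -2.1]
width: 0.022
t 34.50 tcp [ 0.5194 -0.3787  0.1128] rot [-3.1412  0.1619  1.5958] F [ 0.1  0.6 -2.1] w 0.0220
[-0.652  0.268  1.384 -0.128  1.39  -0.66 ]
shift units [ 0.39 -0.09  0.21]
turn units [-0.01 -0.44 -0.05]
```

View pics/w23.png

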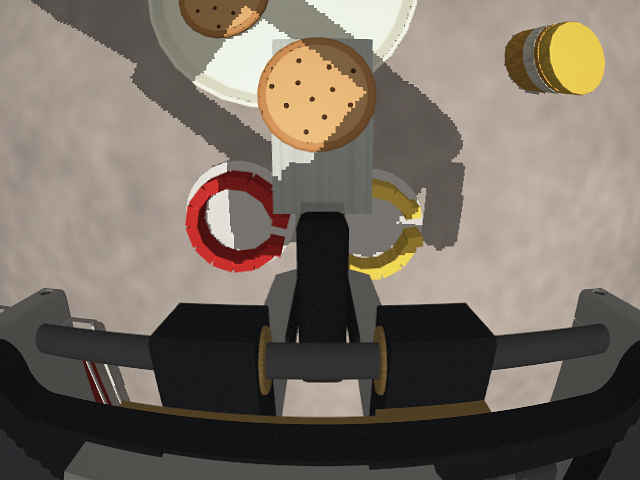

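```bash
python3 -m inch '[{"grip":0,"dx":0.2,"dy":0,"dz":0,"rx":0,"ry":0,"rz":0},{"grip":0,"dx":0.3,"dy":0,"dz":-0.05,"rx":0,"ry":-0.2,"rz":0},{"grip":0,"dx":0.3,"dy":0,"dz":-0.05,"rx":0,"ry":-0.4,"rz":0},{"grip":0,"dx":0.25,"dy":0,"dz":0,"rx":0,"ry":-0.5,"rz":0},{"grip":0,"dx":0.15,"dy":0,"dz":0,"rx":0,"ry":-0.5,"rz":0},{"grip":0,"dx":0.1,"dy":0,"dz":0.1,"rx":0,"ry":-0.5,"rz":0},{"grip":0,"dx":0,"dy":0,"dz":0.1,"rx":0,"ry":-0.3,"rz":0},{"grip":0,"dx":0,"dy":0,"dz":0,"rx":0,"ry":0,"rz":0}]'
python3 - <<'E'
from h import *
togo([.517,-.351,.105],[np.pi,.42,1.6])
snap("wrist","w24")
E
```

```text
time: 35.55
tool_pos: [0.5197, -0.3419, 0.1058]
ee_rot: [3.138, 0.383, 1.599]
wrist_force: [0.4, 0.3, -1.0]
width: 0.0225
t 35.55 tcp [ 0.5197 -0.3419  0.1058] rot [3.1378 0.383  1.5987] F [ 0.4  0.3 -1. ] w 0.0225
[-0.499  0.173  1.553 -0.347  1.232 -0.441]
shift units [-0.32 -0.12  0.16]
turn units [ 0.04 -0.42 -0.01]
```

View pics/w24.png

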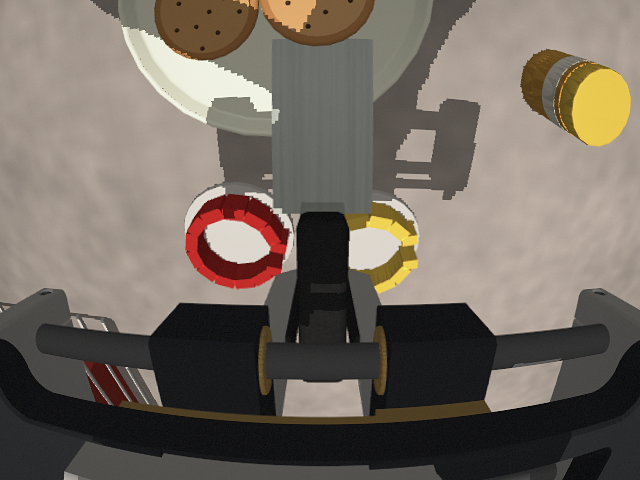

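```bash
python3 -m inch '[{"grip":0,"dx":-0.3,"dy":0,"dz":-0.1,"rx":0,"ry":0,"rz":0},{"grip":0,"dx":-0.5,"dy":0,"dz":-0.3,"rx":0,"ry":0,"rz":0},{"grip":0,"dx":-0.3,"dy":0,"dz":-0.8,"rx":0,"ry":0.5,"rz":0},{"grip":0,"dx":0,"dy":0,"dz":-0.8,"rx":0,"ry":0.9,"rz":0},{"grip":0,"dx":0.2,"dy":0,"dz":-0.5,"rx":0,"ry":0.9,"rz":0},{"grip":0,"dx":0.5,"dy":0,"dz":0,"rx":0,"ry":0.9,"rz":0.5},{"grip":0,"dx":0.8,"dy":0,"dz":0,"rx":0,"ry":0.9,"rz":0.8},{"grip":0,"dx":1,"dy":-0.1,"dz":0,"rx":0,"ry":0.3,"rz":1},{"grip":0,"dx":1,"dy":-0.3,"dz":0,"rx":0,"ry":0,"rz":1},{"grip":0,"dx":1,"dy":-0.4,"dz":0,"rx":0,"ry":0,"rz":1}]'
python3 - <<'E'
from h import *
p=snap("top","t25")
m=onz(p,[[290,228],[327,229],[324,311],[287,311]],.003);print(np.round(m,4),m.mean(0))
togo([.478,.015,.12],[np.pi,.0,0.0])
for r in spotter.place_of(p,"bread1")[:3]: print(r,onz(p,r["pixel"],.005))
E
```

```text
time: 36.85
tool_pos: [0.5154, -0.245, 0.184]
ee_rot: [3.112, -0.009, 1.202]
wrist_force: [0.4, -0.9, -1.1]
width: 0.0215
[[ 0.6547  0.0571  0.003 ]
 [ 0.6515 -0.0293  0.003 ]
 [ 0.4626 -0.021   0.003 ]
 [ 0.4633  0.0626  0.003 ]] [0.55804058 0.0173384  0.003     ]
t 36.90 tcp [ 0.5153 -0.2416  0.1846] rot [ 3.1127 -0.0116  1.2029] F [-1.   2.5 -1.4] w 0.0214
[-0.548  0.118  1.406  0.017  1.591 -0.179]
shift units [ 9.01 -5.16  2.54]
turn units [ 0.21 -0.32 13.78]
{'pixel': [404.9, 290.9], 'score': 0.81} [[ 0.50621518 -0.20467367  0.005     ]]
{'pixel': [408.7, 321.0], 'score': 0.61} [[ 0.4390433  -0.21051526  0.005     ]]
{'pixel': [343.5, 162.8], 'score': 0.24} [[ 0.81247985 -0.07011497  0.005     ]]
```

View pics/t25.png

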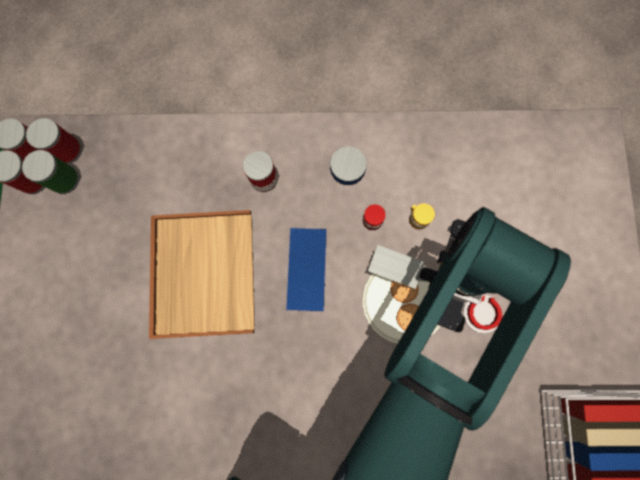

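```bash
python3 -m inch '[{"grip":0,"dx":0.7,"dy":-0.3,"dz":0,"rx":0.1,"ry":-0.1,"rz":1},{"grip":0,"dx":0.7,"dy":-0.3,"dz":0,"rx":0.1,"ry":-0.1,"rz":1},{"grip":0,"dx":0.6,"dy":-0.4,"dz":0.1,"rx":0,"ry":0,"rz":1},{"grip":0,"dx":0.6,"dy":-0.4,"dz":0.1,"rx":0,"ry":0,"rz":1},{"grip":0,"dx":0.5,"dy":-0.5,"dz":0.1,"rx":0,"ry":0,"rz":1},{"grip":0,"dx":0.5,"dy":-0.6,"dz":0.1,"rx":0,"ry":0,"rz":1},{"grip":0,"dx":0.4,"dy":-0.6,"dz":0.1,"rx":0,"ry":0,"rz":1},{"grip":0,"dx":0.4,"dy":-0.7,"dz":0.1,"rx":0,"ry":0,"rz":1},{"grip":0,"dx":0.3,"dy":-0.7,"dz":0.1,"rx":0,"ry":0,"rz":1},{"grip":0,"dx":0.2,"dy":-0.7,"dz":0.1,"rx":0,"ry":0,"rz":1},{"grip":0,"dx":0.1,"dy":-0.7,"dz":0.1,"rx":0,"ry":0,"rz":1},{"grip":0,"dx":0.1,"dy":-0.7,"dz":0.1,"rx":0,"ry":0,"rz":1}]'
python3 - <<'E'
from h import *
togo([.488,.018,.10],[np.pi,.0,-0.03])
E
```

```text
time: 38.45
tool_pos: [0.5105, -0.0382, 0.1662]
ee_rot: [3.109, -0.021, 0.127]
wrist_force: [-1.3, 0.0, -1.6]
width: 0.0219
t 38.45 tcp [ 0.5105 -0.0382  0.1662] rot [ 3.1087 -0.0213  0.1267] F [-1.3  0.  -1.6] w 0.0219
[-1.690e-01 -1.000e-03  1.569e+00 -2.500e-02  1.544e+00  1.276e+00]
shift units [-0.66 -2.43  2.56]
turn units [ 0.36 -0.27  1.79]
```

```bash
python3 -m inch '[{"grip":0,"dx":-0.2,"dy":-0.8,"dz":0.4,"rx":0.1,"ry":-0.1,"rz":0.6},{"grip":0,"dx":-0.2,"dy":-0.8,"dz":0.7,"rx":0.1,"ry":-0.1,"rz":0.6},{"grip":0,"dx":-0.2,"dy":-0.6,"dz":0.7,"rx":0.1,"ry":-0.05,"rz":0.5},{"grip":0,"dx":0,"dy":0,"dz":0.5,"rx":0,"ry":0,"rz":0},{"grip":0,"dx":0,"dy":0,"dz":0,"rx":0,"ry":0,"rz":0}]'
python3 - <<'E'
from h import *
togo([.488,.018,.049],[np.pi,-0.007,-0.03])
snap("wrist","w26")
E
```

```text
time: 39.08
tool_pos: [0.4969, 0.0099, 0.11]
ee_rot: [3.132, -0.011, -0.024]
wrist_force: [-0.2, 0.4, -0.9]
width: 0.0217
t 39.08 tcp [0.4969 0.0099 0.11  ] rot [ 3.1324 -0.0107 -0.0239] F [-0.2  0.4 -0.9] w 0.0217
[-0.088  0.01   1.671 -0.009  1.449  1.507]
shift units [-0.39 -0.34  2.43]
turn units [ 0.1  -0.04  0.07]
```

View pics/w26.png

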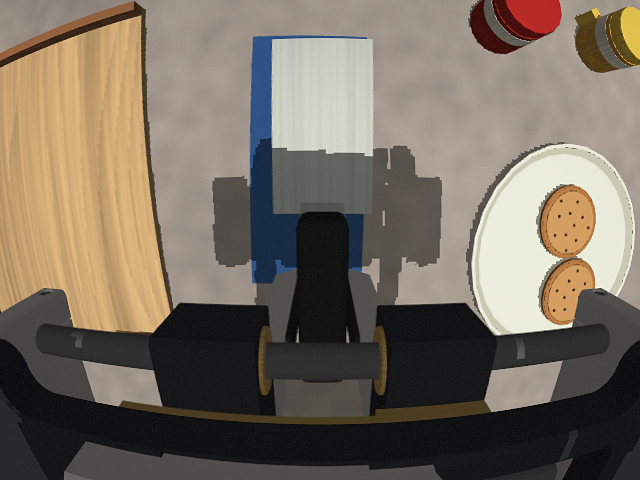

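```bash
python3 -m inch '[{"grip":0,"dx":-0.3,"dy":-0.2,"dz":0.5,"rx":0.05,"ry":0,"rz":0},{"grip":0,"dx":-0.3,"dy":-0.15,"dz":0.7,"rx":0.05,"ry":0,"rz":0},{"grip":0,"dx":0,"dy":0,"dz":0.6,"rx":0,"ry":0,"rz":0},{"grip":0,"dx":0,"dy":0,"dz":0.2,"rx":0,"ry":0,"rz":0},{"grip":0,"dx":0,"dy":0,"dz":0,"rx":0,"ry":0,"rz":0}]'
python3 - <<'E'
from h import *
togo([.483,.018,.0483],[np.pi,-0.007,-0.03])
E
```

```text
time: 39.75
tool_pos: [0.4844, 0.0175, 0.0599]
ee_rot: [3.141, -0.017, -0.025]
wrist_force: [-0.5, -0.0, -1.9]
width: 0.0222
t 39.75 tcp [0.4844 0.0175 0.0599] rot [ 3.1408 -0.0166 -0.0249] F [-0.5 -0.  -1.9] w 0.0222
[-0.081  0.02   1.766  0.     1.339  1.515]
shift units [-0.06 -0.02  0.46]
turn units [ 0.01 -0.11  0.06]
```

```bash
python3 -m inch '[{"grip":0,"dx":0,"dy":0,"dz":0.2,"rx":0,"ry":-0.1,"rz":0},{"grip":0,"dx":0,"dy":0,"dz":0.12,"rx":0,"ry":0,"rz":0},{"grip":0,"dx":0,"dy":0,"dz":0.1,"rx":0,"ry":0,"rz":0},{"grip":0,"dx":0,"dy":0,"dz":0.05,"rx":0,"ry":0,"rz":0},{"grip":0,"dx":0,"dy":0,"dz":0,"rx":0,"ry":0,"rz":0}]'
```

```text
time: 40.38
tool_pos: [0.4861, 0.0174, 0.0488]
ee_rot: [3.141, -0.01, -0.025]
wrist_force: [0.2, -0.5, -1.4]
width: 0.0221
```

```bash
python3 -m inch '[{"grip":0,"dx":0,"dy":0,"dz":0.07,"rx":0,"ry":0,"rz":0},{"grip":0,"dx":0,"dy":0,"dz":0,"rx":0,"ry":0,"rz":0}]'
python3 -m inch '[{"grip":0.3,"dx":0,"dy":0,"dz":0,"rx":0,"ry":0,"rz":0},{"grip":0.6,"dx":0,"dy":0,"dz":0,"rx":0,"ry":0,"rz":0},{"grip":0.8,"dx":0,"dy":0,"dz":0,"rx":0,"ry":0,"rz":0},{"grip":0.8,"dx":0,"dy":0,"dz":0,"rx":0,"ry":0,"rz":0},{"grip":0.8,"dx":0,"dy":0,"dz":0,"rx":0,"ry":0,"rz":0},{"grip":0.8,"dx":0,"dy":0,"dz":-0.4,"rx":0,"ry":0,"rz":0},{"grip":0.8,"dx":0,"dy":0,"dz":-0.9,"rx":0,"ry":0,"rz":0},{"grip":0.8,"dx":0,"dy":0,"dz":-1,"rx":0,"ry":0,"rz":0},{"grip":0.8,"dx":0,"dy":0,"dz":-1,"rx":0,"ry":0,"rz":0},{"grip":0.8,"dx":0,"dy":0,"dz":-1,"rx":0,"ry":0,"rz":0},{"grip":0.8,"dx":0,"dy":0,"dz":-1,"rx":0,"ry":0,"rz":0}]'
python3 - <<'E'
from h import *
p=snap("wrist","w27")
for n in ["jar_red","jar_yellow"]:
  for r in spotter.place_of(p,n)[:2]: print(n,r,onz(p,r["pixel"],0,True))
p=snap("top");
for n in ["jar_red","jar_yellow"]:
  for r in spotter.place_of(p,n)[:2]: print(n,r,onz(p,r["pixel"],0))
E
```

```text
time: 40.62
tool_pos: [0.4864, 0.0173, 0.0473]
ee_rot: [3.14, -0.011, -0.025]
wrist_force: [-0.5, -0.7, -0.8]
width: 0.0217
time: 42.0
tool_pos: [0.4844, 0.0176, 0.1859]
ee_rot: [3.141, -0.011, -0.025]
wrist_force: [1.0, -0.2, 0.0]
width: 0.0749
jar_red {'pixel': [471.5, 41.9], 'score': 0.78} [[ 0.67065375 -0.13794365  0.        ]]
jar_yellow {'pixel': [556.5, 53.9], 'score': 0.67} [[ 0.67306893 -0.24502228  0.        ]]
jar_red {'pixel': [371.0, 219.3], 'score': 0.74} [[ 0.67443521 -0.13269904  0.        ]]
jar_yellow {'pixel': [418.2, 220.8], 'score': 0.71} [[ 0.66977973 -0.24301427  0.        ]]
```

View pics/w27.png

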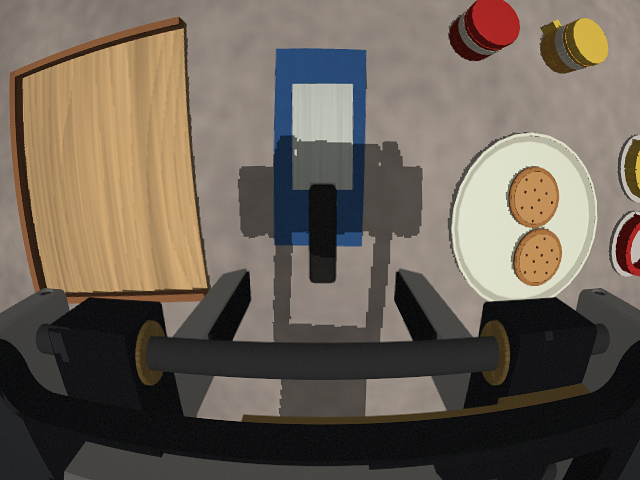

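```bash
python3 -m inch '[{"grip":0.8,"dx":0.3,"dy":0.6,"dz":-0.3,"rx":0,"ry":0,"rz":0},{"grip":0.8,"dx":0.5,"dy":0.9,"dz":-0.3,"rx":0,"ry":0,"rz":0},{"grip":0.8,"dx":0.5,"dy":0.9,"dz":-0.3,"rx":0,"ry":0,"rz":0},{"grip":0.8,"dx":0.5,"dy":0.9,"dz":-0.3,"rx":0,"ry":0,"rz":0},{"grip":0.8,"dx":0.5,"dy":0.9,"dz":-0.3,"rx":0,"ry":0,"rz":0},{"grip":0.8,"dx":0.5,"dy":0.9,"dz":-0.3,"rx":0,"ry":0,"rz":0},{"grip":0.8,"dx":0.5,"dy":0.9,"dz":-0.3,"rx":0,"ry":0,"rz":0},{"grip":0.8,"dx":0.5,"dy":0.9,"dz":0,"rx":0,"ry":0,"rz":0},{"grip":0.8,"dx":0.5,"dy":0.9,"dz":0,"rx":0,"ry":0,"rz":0},{"grip":0.8,"dx":0.3,"dy":0.5,"dz":0,"rx":0,"ry":0,"rz":0},{"grip":0.8,"dx":0,"dy":0,"dz":0,"rx":0,"ry":0,"rz":0}]'
python3 - <<'E'
from h import *
ob()
p=snap("wrist","w28")
for n in ["jar_red","jar_yellow"]:
  for r in spotter.place_of(p,n)[:2]: print(n,r,onz(p,r["pixel"],0,True))
  for r in spotter.regions_of(p,n)[:2]: 
    print(r["score"],r["extent"])
s=snap("scene","s28");cv2.imwrite("pics/s28c.png",cv2.resize(s["frame"][130:280,150:320],None,fx=4,fy=4,interpolation=cv2.INTER_CUBIC)[:,:,::-1])
E
```

```text
time: 43.68
tool_pos: [0.5949, -0.2099, 0.228]
ee_rot: [3.141, 0.009, -0.03]
wrist_force: [-0.8, -0.1, -0.2]
width: 0.0749
t 43.67 tcp [ 0.5949 -0.2099  0.228 ] rot [ 3.1412  0.0087 -0.0299] F [-0.8 -0.1 -0.2] w 0.0749
[-0.427  0.274  1.137 -0.004  1.738  1.173]
jar_red {'pixel': [317.9, 309.8], 'score': 0.63} [[ 0.48393612 -0.20200341  0.        ]]
jar_red {'pixel': [250.7, 148.0], 'score': 0.56} [[ 0.66934734 -0.13678761  0.        ]]
0.23 [151.1, 0.0, 235.4, 70.6]
jar_yellow {'pixel': [354.0, 141.9], 'score': 0.94} [[ 0.67154872 -0.24598764  0.        ]]
0.8 [331.0, 112.7, 385.9, 165.5]
0.44 [107.3, 201.4, 157.6, 300.1]
```

View pics/w28.png

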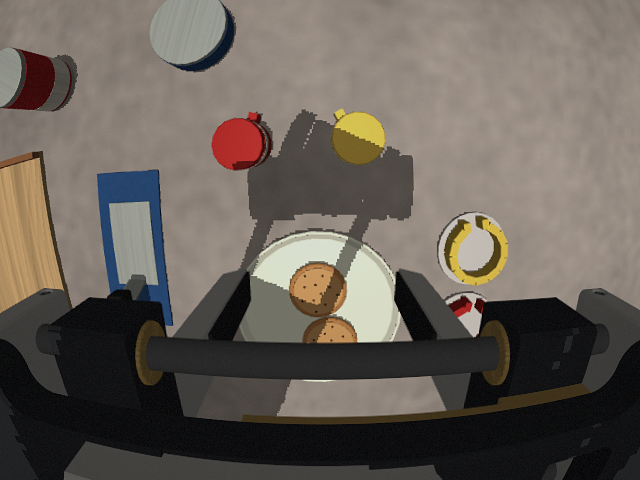

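View pics/s28c.png

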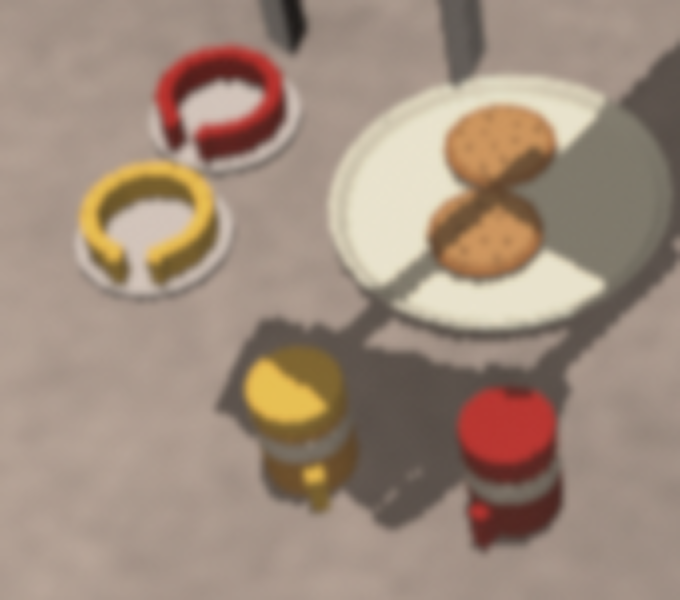

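Run:
```python
from h import *
p=snap("wrist")
c=cv2.resize(p["frame"][95:185,200:400],None,fx=4,fy=4,interpolation=cv2.INTER_CUBIC);cv2.imwrite("pics/w28a.png",c[:,:,::-1])
c=cv2.resize(p["frame"][195:345,420:520],None,fx=4,fy=4,interpolation=cv2.INTER_CUBIC);cv2.imwrite("pics/w28b.png",c[:,:,::-1])
```

```text
(no output)
```

View pics/w28a.png

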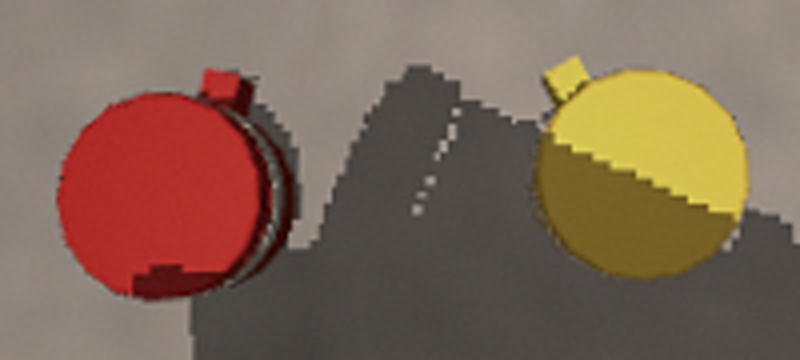

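View pics/w28b.png

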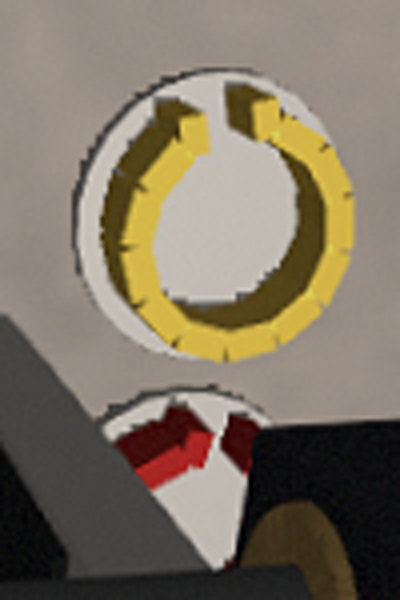

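Run:
```python
from h import *
p=snap("wrist")
g=lambda px,z:onz(p,px,z,True)[0,:2]
for n,l,r in [("red",(239.5,144),(255.3,112.9)),("yel",(360.5,138.5),(339.9,111))]:
    a=g(l,.064);b=g(r,.026);print(n,np.round(a,4),np.round(b,4),np.hypot(*(b-a)),np.degrees(np.arctan2(*(b-a)[::-1])))
# yellow holder: base disc top ellipse z=.006 center; collar top circle fit
h=lambda q:np.array(q)/4+[420,195]
for pts,z in [([[180,115],[278,97],[353,205],[345,275],[225,360],[140,305],[122,245],[155,155]],.026)]:
    w=np.array([g(h(q),z) for q in pts]); A=np.c_[2*w,np.ones(len(w))];s=np.linalg.lstsq(A,(w**2).sum(1),rcond=None)[0];print("collar",s[:2],np.sqrt(s[2]+s[:2]@s[:2]),)
    c=s[:2]
for q in [(180,115),(278,97),(208,155),(250,142)]:
    w=g(h(q),.026);print(q,w-c,np.hypot(*(w-c)),np.degrees(np.arctan2(*(w-c)[::-1])))
for n in ["holder_red_seat","holder_yellow_seat"]:
  for r in spotter.place_of(p,n)[:2]: print(n,r,onz(p,r["pixel"],.006,True))
```

```text
red [ 0.6727 -0.1366] [ 0.7042 -0.1454] 0.03272736917277068 -15.560171256424118
yel [ 0.6735 -0.2445] [ 0.7026 -0.2288] 0.03298662065169107 28.25260995841486
collar [ 0.55448444 -0.38176964] 0.03687802597583358
(180, 115) [0.0322091  0.02147392] 0.03871118017001028 33.691529834812734
(278, 97) [ 0.03672381 -0.00781983] 0.037547141952367614 -12.020818942989962
(208, 155) [0.02109071 0.01247615] 0.024504541116439363 30.606308874126118
(250, 142) [ 2.44140099e-02 -3.98530109e-05] 0.02441404241898403 -0.09352856447691531
holder_red_seat {'pixel': [459.3, 323.0], 'score': 0.57} [[ 0.45959683 -0.3720774   0.006     ]]
```

```bash
python3 -m inch '[{"grip":0.8,"dx":-0.5,"dy":0.5,"dz":0,"rx":0,"ry":0,"rz":0},{"grip":0.8,"dx":-0.9,"dy":0.9,"dz":0,"rx":0,"ry":0,"rz":0},{"grip":0.8,"dx":-0.9,"dy":0.9,"dz":0,"rx":0,"ry":0,"rz":0},{"grip":0.8,"dx":-0.9,"dy":0.9,"dz":0,"rx":0,"ry":0,"rz":0},{"grip":0.8,"dx":-0.9,"dy":0.9,"dz":0,"rx":0,"ry":0,"rz":0},{"grip":0.8,"dx":-0.9,"dy":0.9,"dz":0,"rx":0,"ry":0,"rz":0},{"grip":0.8,"dx":-0.9,"dy":0.9,"dz":0,"rx":0,"ry":0,"rz":0},{"grip":0.8,"dx":-0.6,"dy":0.6,"dz":0,"rx":0,"ry":0,"rz":0},{"grip":0.8,"dx":0,"dy":0,"dz":0,"rx":0,"ry":0,"rz":0}]'
python3 - <<'E'
from h import *
ob()
p=snap("wrist","w29")
for n in ["holder_red","holder_yellow","holder_red_seat","holder_yellow_seat"]:
  for r in spotter.place_of(p,n)[:2]: print(n,r,onz(p,r["pixel"],.006 if "seat" in n else 0,True))
import pickle;pickle.dump(p,open("w29.pkl","wb"))
c=cv2.resize(p["frame"][70:320,200:440],None,fx=2.4,fy=2.4,interpolation=cv2.INTER_CUBIC);cv2.imwrite("pics/w29c.png",c[:,:,::-1])
E
```

```text
time: 45.3
tool_pos: [0.4152, -0.3748, 0.2321]
ee_rot: [3.136, 0.008, -0.032]
wrist_force: [0.3, 0.6, 0.4]
width: 0.0754
t 45.30 tcp [ 0.4152 -0.3748  0.2321] rot [ 3.1361  0.0084 -0.0316] F [0.3 0.6 0.4] w 0.0754
[-0.83   0.108  1.323 -0.01   1.712  0.771]
holder_red {'pixel': [319.3, 175.7], 'score': 0.69} [[ 0.45659783 -0.37468803  0.        ]]
holder_red_seat {'pixel': [320.3, 173.5], 'score': 0.98} [[ 0.45928134 -0.37583613  0.006     ]]
holder_yellow_seat {'pixel': [325.0, 88.1], 'score': 0.7} [[ 0.54966958 -0.38362513  0.006     ]]
```

View pics/w29c.png

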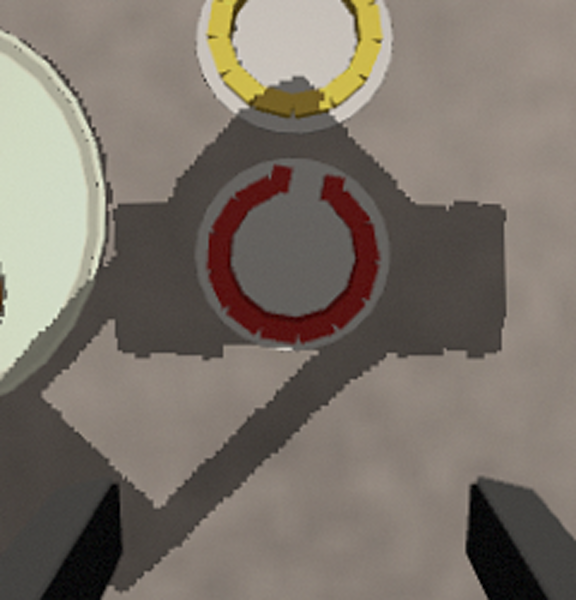

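```bash
cat > hold.py <<'E'
from h import *
from scipy.optimize import least_squares
def fit(p,lo,hi,roi,z=.026):
    hsv=cv2.cvtColor(p["frame"],cv2.COLOR_RGB2HSV).astype(int)
    H,S,V=hsv[...,0],hsv[...,1],hsv[...,2]
    m=(S>150)&(V>60)&(((H>=lo)&(H<=hi)) if lo<=hi else ((H>=lo)|(H<=hi)))
    mm=np.zeros_like(m);x0,y0,x1,y1=roi;mm[y0:y1,x0:x1]=m[y0:y1,x0:x1]
    v,u=np.nonzero(mm);w=onz(p,np.c_[u,v],z,True)[:,:2]
    # annulus fit: inner26.5 outer 35.5 
    f=lambda c:np.maximum(0,np.abs(np.hypot(*(w-c).T)-.031)-.0045)
    c=least_squares(f,w.mean(0),loss='soft_l1',f_scale=.001).x
    rr=np.hypot(*(w-c).T);a=np.degrees(np.arctan2(*(w-c).T[::-1]))
    hh=np.histogram(a,bins=360,range=(-180,180))[0]
    g=[i-180 for i in range(360) if hh[i]==0]
    print(len(w),"c",np.round(c,4),"r",np.round(np.percentile(rr,[2,50,98]),4),"gap",g[0] if g else None,g[-1] if g else None,len(g),np.mean(g)+.5 if g else None)
    k=(rr>.027)&(rr<.035);s=np.sort(a[k]);d=np.diff(np.r_[s,s[0]+360]);i=d.argmax();print("maxgap",s[i],s[i]+d[i],s[i]+d[i]/2)
    return c
E
python3 - <<'E'
from hold import *
import pickle
p=pickle.load(open("w29.pkl","rb"))
for z in (.026,.022):fit(p,170,10,(270,125,375,225),z)
for z in (.026,):fit(p,18,35,(270,40,380,130),z)
cv2.imwrite("pics/w29y.png",cv2.resize(p["frame"][30:130,250:400],None,fx=4,fy=4)[:,:,::-1])
E
```

```text
1623 c [ 0.4579 -0.3771] r [0.0263 0.0313 0.036 ] gap -93 179 30 -5.333333333333333
maxgap -24.229816008463455 0.861755717680488 -11.684030145391484
1623 c [ 0.4574 -0.3771] r [0.0265 0.0316 0.0364] gap -91 179 28 -0.8571428571428572
maxgap -24.6748373231435 0.9153759805781583 -11.87973067128267
1725 c [ 0.5516 -0.3804] r [0.0253 0.0312 0.0367] gap -91 177 30 18.2
maxgap -1.8646139193216875 23.35129445314133 10.74334026690982
```

View pics/w29y.png

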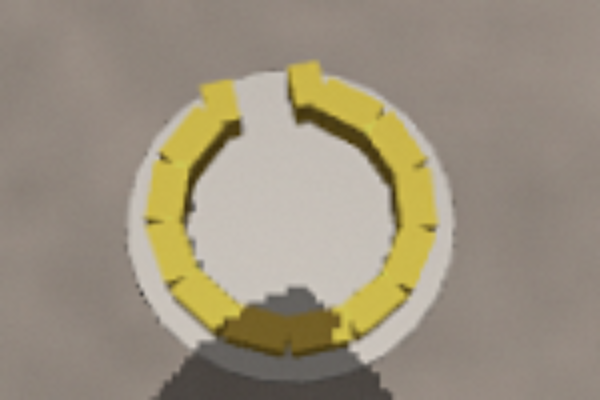

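```bash
python3 -m inch '[{"grip":0.8,"dx":0.5,"dy":-0.5,"dz":0,"rx":0,"ry":0,"rz":-0.1},{"grip":0.8,"dx":0.9,"dy":-1,"dz":0,"rx":0,"ry":0,"rz":-0.1},{"grip":0.8,"dx":0.9,"dy":-1,"dz":0,"rx":0,"ry":0,"rz":-0.1},{"grip":0.8,"dx":0.9,"dy":-1,"dz":0,"rx":0,"ry":0,"rz":0},{"grip":0.8,"dx":0.9,"dy":-1,"dz":0,"rx":0,"ry":0,"rz":0},{"grip":0.8,"dx":0.9,"dy":-1,"dz":0,"rx":0,"ry":0,"rz":0},{"grip":0.8,"dx":0.9,"dy":-1,"dz":0,"rx":0,"ry":0,"rz":0},{"grip":0.8,"dx":0.9,"dy":-1,"dz":0,"rx":0,"ry":0,"rz":0},{"grip":0.8,"dx":0.9,"dy":-1,"dz":0,"rx":0,"ry":0,"rz":0},{"grip":0.8,"dx":0.5,"dy":-0.6,"dz":0,"rx":0,"ry":0,"rz":0},{"grip":0.8,"dx":0.2,"dy":-0.2,"dz":0,"rx":0,"ry":0,"rz":0},{"grip":0.8,"dx":0,"dy":0,"dz":0,"rx":0,"ry":0,"rz":0}]'
python3 - <<'E'
from h import *
togo([.63,-.137,.23],[np.pi,0,0])
p=snap("wrist","w30")
import pickle;pickle.dump(p,open("w30.pkl","wb"))
print(spotter.place_of(p,"jar_red")[:1])
c=cv2.resize(p["frame"][70:320,200:440],None,fx=2.4,fy=2.4,interpolation=cv2.INTER_CUBIC);cv2.imwrite("pics/w30c.png",c[:,:,::-1])
E
```

```text
time: 47.05
tool_pos: [0.6418, -0.115, 0.2277]
ee_rot: [-3.141, 0.008, 0.021]
wrist_force: [0.5, -0.1, 1.1]
width: 0.0754
t 47.05 tcp [ 0.6418 -0.115   0.2277] rot [-3.1412  0.008   0.021 ] F [ 0.5 -0.1  1.1] w 0.0754
[-0.263  0.323  1.076 -0.002  1.75   1.286]
shift units [-0.49  0.87 -0.09]
turn units [-0.    0.09  0.24]
[{'pixel': [343.1, 188.6], 'score': 0.96}]
```

View pics/w30c.png

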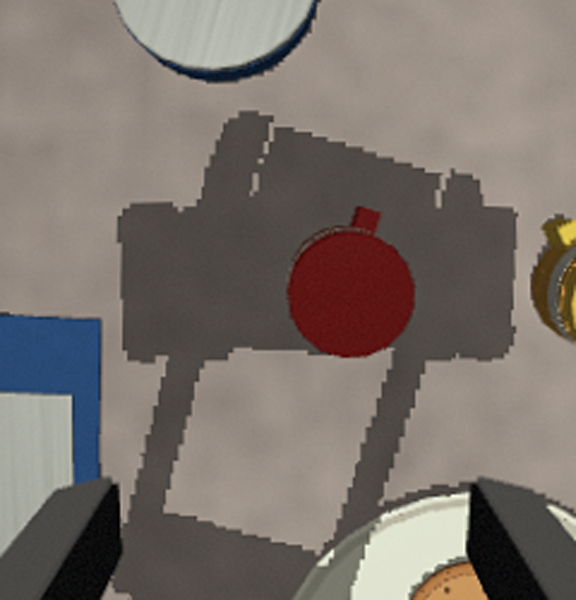

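Run:
```python
from h import *
import pickle
p=pickle.load(open("w30.pkl","rb"))
g=lambda q,z:onz(p,np.array(q)/2.4+[200,70],z,True)[0,:2]
# lid fit by mask edge
hsv=cv2.cvtColor(p["frame"],cv2.COLOR_RGB2HSV).astype(int)
m=((hsv[...,0]>=170)|(hsv[...,0]<=8))&(hsv[...,1]>150);mm=np.zeros(m.shape,np.uint8);mm[160:225,312:380]=m[160:225,312:380]
mm=cv2.morphologyEx(mm,cv2.MORPH_OPEN,np.ones((15,15),np.uint8))
v,u=np.nonzero(mm);print(u.min(),u.max(),v.min(),v.max())
w=onz(p,np.c_[u,v],.064,True)[:,:2];print("lid c",w.mean(0),"r",np.sqrt(len(w) and np.hypot(*(w-w.mean(0)).T).max()**2))
a=g((351,293),.064);b=g((370.5,209),.026)
print(a,b,np.hypot(*(b-a)),np.degrees(np.arctan2(*(b-a)[::-1])))
togo([w.mean(0)[0],w.mean(0)[1],.043],[np.pi,0,0])
```

```text
321 370 168 217
lid c [ 0.67343985 -0.13534221] r 0.023758625971856642
[ 0.67364698 -0.13592965] [ 0.70453782 -0.14549774] 0.0323387134417848 -17.20977526503061
t 47.15 tcp [ 0.6414 -0.1158  0.2279] rot [-3.1413  0.0077  0.0197] F [-0.2 -0.5 -0.2] w 0.0754
[-0.265  0.322  1.077 -0.002  1.75   1.286]
shift units [1.32 0.81 7.39]
turn units [-0.    0.09  0.23]
```

```bash
python3 -m inch '[{"grip":0.9,"dx":0.5,"dy":0.3,"dz":0.3,"rx":0,"ry":0.05,"rz":0.1},{"grip":0.9,"dx":0.5,"dy":0.3,"dz":0.6,"rx":0,"ry":0.05,"rz":0.1},{"grip":0.9,"dx":0.3,"dy":0.2,"dz":1,"rx":0,"ry":0,"rz":0},{"grip":0.9,"dx":0,"dy":0,"dz":1,"rx":0,"ry":0,"rz":0},{"grip":0.9,"dx":0,"dy":0,"dz":1,"rx":0,"ry":0,"rz":0},{"grip":0.9,"dx":0,"dy":0,"dz":0.7,"rx":0,"ry":0,"rz":0},{"grip":0.9,"dx":0,"dy":0,"dz":0,"rx":0,"ry":0,"rz":0}]'
python3 - <<'E'
from h import *
togo([.6735,-.1355,.043],[np.pi,0,0])
E
```

```text
time: 48.02
tool_pos: [0.6757, -0.1442, 0.1023]
ee_rot: [-3.141, 0.002, -0.009]
wrist_force: [-0.1, -0.1, 0.5]
width: 0.0842
t 48.02 tcp [ 0.6757 -0.1442  0.1023] rot [-3.1415e+00  2.2000e-03 -9.3000e-03] F [-0.1 -0.1  0.5] w 0.0842
[-2.920e-01  4.460e-01  1.162e+00 -1.000e-03  1.537e+00  1.288e+00]
shift units [-0.08 -0.35  2.37]
turn units [-0.    0.03 -0.11]
```

```bash
python3 -m inch '[{"grip":0.9,"dx":-0.08,"dy":-0.35,"dz":0.2,"rx":0,"ry":0,"rz":-0.1},{"grip":0.9,"dx":0,"dy":0,"dz":0.8,"rx":0,"ry":0,"rz":0},{"grip":0.9,"dx":0,"dy":0,"dz":0.7,"rx":0,"ry":0,"rz":0},{"grip":0.9,"dx":0,"dy":0,"dz":0.5,"rx":0,"ry":0,"rz":0},{"grip":0.9,"dx":0,"dy":0,"dz":0,"rx":0,"ry":0,"rz":0}]'
python3 - <<'E'
from h import *
togo([.6735,-.1355,.043],[np.pi,0,0])
snap("wrist","w31")
E
```

```text
time: 48.65
tool_pos: [0.6748, -0.135, 0.0456]
ee_rot: [3.141, -0.001, 0.0]
wrist_force: [-0.3, -0.1, -0.4]
width: 0.0845
t 48.65 tcp [ 0.6748 -0.135   0.0456] rot [ 3.1408e+00 -1.2000e-03  3.0000e-04] F [-0.3 -0.1 -0.4] w 0.0845
[-0.28   0.473  1.239 -0.     1.428  1.291]
shift units [-0.05  0.02  0.11]
turn units [ 0.01 -0.01  0.  ]
```

View pics/w31.png

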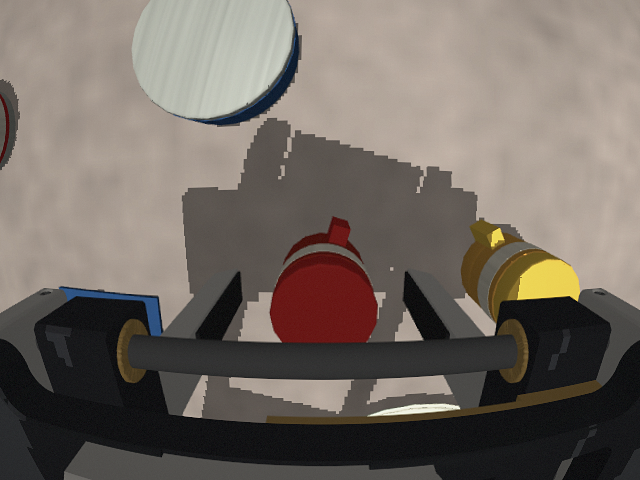

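Centred between the jaws (lid at col 324). Close and lift.

```bash
python3 -m inch '[{"grip":0.7,"dx":-0.05,"dy":0.02,"dz":0.1,"rx":0,"ry":0,"rz":0},{"grip":0.5,"dx":0,"dy":0,"dz":0,"rx":0,"ry":0,"rz":0},{"grip":0.3,"dx":0,"dy":0,"dz":0,"rx":0,"ry":0,"rz":0},{"grip":0.3,"dx":0,"dy":0,"dz":0,"rx":0,"ry":0,"rz":0},{"grip":0.3,"dx":0,"dy":0,"dz":0,"rx":0,"ry":0,"rz":0},{"grip":0.3,"dx":0,"dy":0,"dz":0,"rx":0,"ry":0,"rz":0},{"grip":0.3,"dx":0,"dy":0,"dz":0,"rx":0,"ry":0,"rz":0}]'
python3 - <<'E'
from h import *
togo([.6735,-.1355,.043],[np.pi,0,0])
p=snap("wrist","w32")
import pickle;pickle.dump(p,open("w32.pkl","wb"))
c=cv2.resize(p["frame"][190:360,230:430],None,fx=4,fy=3.5,interpolation=cv2.INTER_CUBIC);cv2.imwrite("pics/w32c.png",c[:,:,::-1])
E
```

```text
time: 49.58
tool_pos: [0.6753, -0.1362, 0.0463]
ee_rot: [3.139, -0.007, -0.0]
wrist_force: [0.2, -0.3, -0.5]
width: 0.0472
t 49.58 tcp [ 0.6753 -0.1362  0.0463] rot [ 3.1394e+00 -6.8000e-03 -1.0000e-04] F [ 0.2 -0.3 -0.5] w 0.0472
[-0.281  0.47   1.241 -0.     1.423  1.29 ]
shift units [-0.07 -0.03  0.13]
turn units [ 0.03 -0.08 -0.  ]
```

View pics/w32c.png

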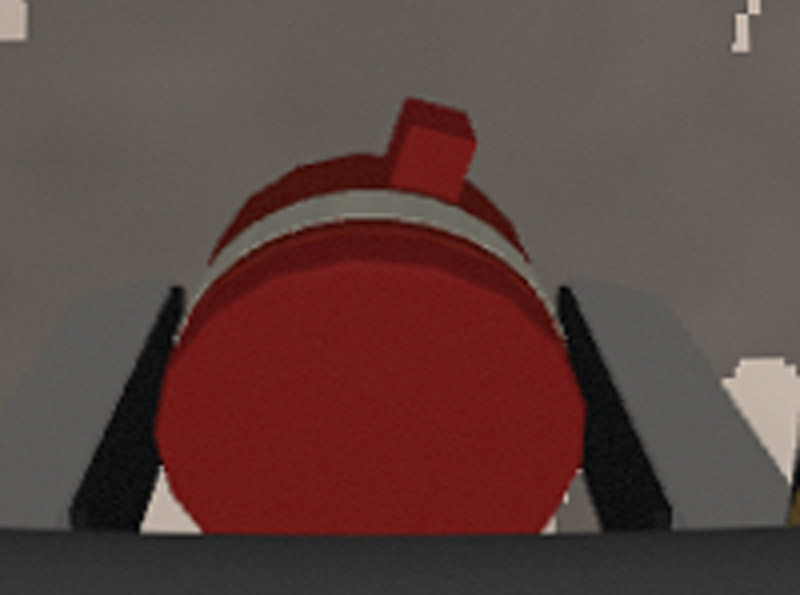

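Run:
```python
from h import *
import pickle
p=pickle.load(open("w32.pkl","rb"));o=robot.get_obs()
g=lambda q,z:onz(p,np.array(q)/[4,3.5]+[230,190],z,True)[0,:2]
# lid fit circle r=.024 using upper arc points
pts=[(155,425),(165,370),(215,315),(290,275),(370,260),(450,268),(530,310),(575,365),(585,410)]
w=np.array([g(q,.064) for q in pts])
from scipy.optimize import least_squares
c=least_squares(lambda c:np.hypot(*(w-c).T)-.024,w.mean(0)).x;print("c",c,"rel tcp",c-o["tool_pos"][:2],np.hypot(*(w-c).T))
b=g((441,130),.026);print(np.hypot(*(b-c)),np.degrees(np.arctan2(*(b-c)[::-1])))
```

```text
c [ 0.67232801 -0.13673772] rel tcp [-0.00306056 -0.00055694] [0.02387255 0.02434664 0.02377312 0.02368171 0.02392894 0.02430026
 0.02420599 0.02411774 0.0235595 ]
0.03361595015906396 -15.453936362689175
```

```bash
python3 -m inch '[{"grip":0.3,"dx":0,"dy":0,"dz":-0.5,"rx":0,"ry":0,"rz":0},{"grip":0.3,"dx":0,"dy":0,"dz":-0.9,"rx":0,"ry":0,"rz":-0.2},{"grip":0.3,"dx":-0.4,"dy":0.5,"dz":-0.9,"rx":0,"ry":0,"rz":-0.3},{"grip":0.3,"dx":-0.8,"dy":0.9,"dz":-0.9,"rx":0,"ry":0,"rz":-0.3},{"grip":0.3,"dx":-0.8,"dy":0.9,"dz":-0.5,"rx":0,"ry":0,"rz":0},{"grip":0.3,"dx":-0.8,"dy":0.9,"dz":0,"rx":0,"ry":0,"rz":0},{"grip":0.3,"dx":-0.8,"dy":0.9,"dz":0,"rx":0,"ry":0,"rz":0},{"grip":0.3,"dx":-0.8,"dy":0.9,"dz":0,"rx":0,"ry":0,"rz":0},{"grip":0.3,"dx":-0.8,"dy":0.9,"dz":0,"rx":0,"ry":0,"rz":0},{"grip":0.3,"dx":-0.8,"dy":0.9,"dz":0,"rx":0,"ry":0,"rz":0},{"grip":0.3,"dx":-0.8,"dy":0.9,"dz":0,"rx":0,"ry":0,"rz":0},{"grip":0.3,"dx":-0.6,"dy":0.7,"dz":0,"rx":0,"ry":0,"rz":0}]'
python3 - <<'E'
from h import *
togo([.460,-.377,.10],[np.pi,0,.075])
E
```

```text
time: 51.12
tool_pos: [0.4998, -0.363, 0.148]
ee_rot: [3.136, -0.009, 0.077]
wrist_force: [0.3, -0.1, -2.2]
width: 0.0474
t 51.12 tcp [ 0.4998 -0.363   0.148 ] rot [ 3.1356 -0.0086  0.0765] F [ 0.3 -0.1 -2.2] w 0.0474
[-0.721  0.253  1.322  0.002  1.556  0.773]
shift units [-1.64  0.42  1.91]
turn units [ 0.07 -0.1   0.02]
```

```bash
python3 -m inch '[{"grip":0.3,"dx":-0.6,"dy":0.1,"dz":0.3,"rx":0.05,"ry":-0.08,"rz":0},{"grip":0.3,"dx":-0.6,"dy":0.1,"dz":0.5,"rx":0,"ry":0,"rz":0},{"grip":0.3,"dx":-0.3,"dy":0.1,"dz":0.5,"rx":0,"ry":0,"rz":0},{"grip":0.3,"dx":0,"dy":0,"dz":0.3,"rx":0,"ry":0,"rz":0},{"grip":0.3,"dx":0,"dy":0,"dz":0,"rx":0,"ry":0,"rz":0},{"grip":0.3,"dx":0,"dy":0,"dz":0,"rx":0,"ry":0,"rz":0}]'
python3 - <<'E'
from h import *
togo([.460,-.377,.082],[np.pi,0,.075])
p=snap("wrist","w33")
c=cv2.resize(p["frame"][150:360,200:460],None,fx=3,fy=2.8,interpolation=cv2.INTER_CUBIC);cv2.imwrite("pics/w33c.png",c[:,:,::-1])
E
```

```text
time: 51.88
tool_pos: [0.4614, -0.3725, 0.1065]
ee_rot: [-3.141, -0.002, 0.076]
wrist_force: [-0.0, 0.0, -1.7]
width: 0.0476
t 51.88 tcp [ 0.4614 -0.3725  0.1065] rot [-3.1413e+00 -1.9000e-03  7.6200e-02] F [-0.   0.  -1.7] w 0.0476
[-0.776  0.228  1.436  0.002  1.477  0.719]
shift units [-0.07  0.18  0.98]
turn units [-0.   -0.02  0.01]
```

View pics/w33c.png

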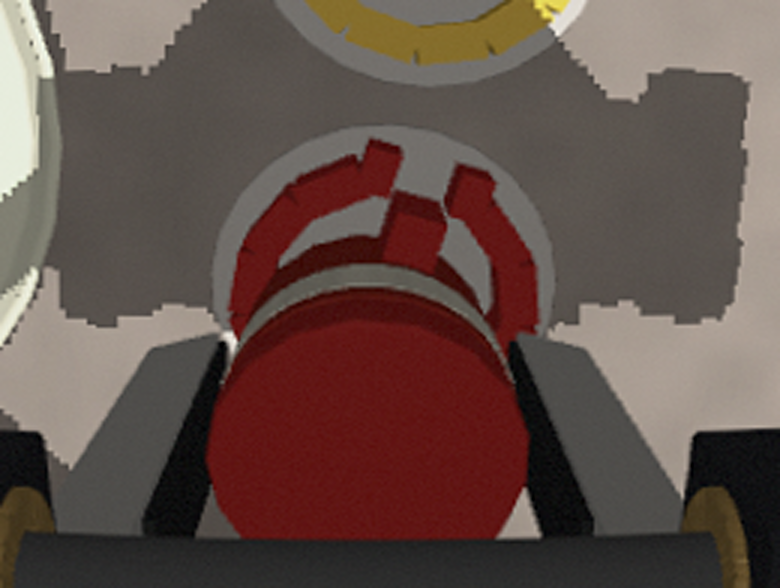

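```bash
python3 -m inch '[{"grip":0.3,"dx":-0.06,"dy":0.17,"dz":0.3,"rx":0,"ry":0,"rz":0},{"grip":0.3,"dx":0,"dy":0,"dz":0.4,"rx":0,"ry":0,"rz":0},{"grip":0.3,"dx":0,"dy":0,"dz":0.2,"rx":0,"ry":0,"rz":0},{"grip":0.3,"dx":0,"dy":0,"dz":0,"rx":0,"ry":0,"rz":0},{"grip":0.3,"dx":0,"dy":0,"dz":0,"rx":0,"ry":0,"rz":0}]'
python3 - <<'E'
from h import *
togo([.460,-.377,.0523],[np.pi,0,.075])
p=snap("wrist","w34")
c=cv2.resize(p["frame"][150:360,200:460],None,fx=3,fy=2.8,interpolation=cv2.INTER_CUBIC);cv2.imwrite("pics/w34c.png",c[:,:,::-1])
E
```

```text
time: 52.55
tool_pos: [0.4609, -0.3771, 0.0826]
ee_rot: [-3.142, -0.002, 0.077]
wrist_force: [-0.1, -0.1, -1.8]
width: 0.0476
t 52.55 tcp [ 0.4609 -0.3771  0.0826] rot [-3.1415e+00 -2.3000e-03  7.6900e-02] F [-0.1 -0.1 -1.8] w 0.0476
[-0.782  0.25   1.459  0.002  1.432  0.712]
shift units [-0.04 -0.01  1.21]
turn units [-0.   -0.03  0.02]
```

View pics/w34c.png

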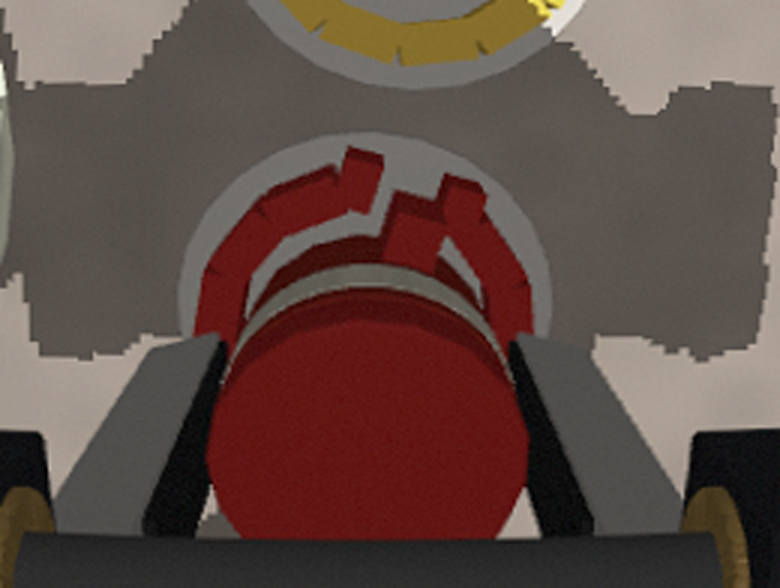

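```bash
python3 -m inch '[{"grip":0.3,"dx":-0.02,"dy":-0.03,"dz":0.2,"rx":0,"ry":0,"rz":0},{"grip":0.3,"dx":0,"dy":0,"dz":0.15,"rx":0,"ry":0,"rz":0},{"grip":0.3,"dx":0,"dy":0,"dz":0,"rx":0,"ry":0,"rz":0}]'
python3 - <<'E'
from h import *
togo([.460,-.377,.0523],[np.pi,0,.075])
p=snap("wrist","w35")
c=cv2.resize(p["frame"][150:360,200:460],None,fx=3,fy=2.8,interpolation=cv2.INTER_CUBIC);cv2.imwrite("pics/w35c.png",c[:,:,::-1])
E
```

```text
time: 52.98
tool_pos: [0.4605, -0.3764, 0.0738]
ee_rot: [3.141, -0.003, 0.077]
wrist_force: [0.5, 0.4, -2.2]
width: 0.0474
t 52.98 tcp [ 0.4605 -0.3764  0.0738] rot [ 3.141e+00 -2.900e-03  7.690e-02] F [ 0.5  0.4 -2.2] w 0.0474
[-0.782  0.254  1.472  0.002  1.413  0.712]
shift units [-0.02  0.02  0.86]
turn units [ 0.01 -0.03  0.02]
```

View pics/w35c.png

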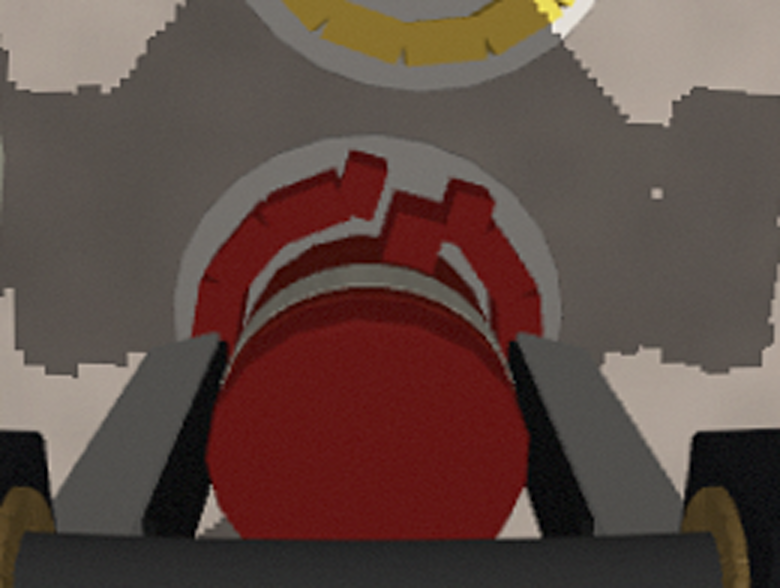

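```bash
python3 -m inch '[{"grip":0.3,"dx":0,"dy":0,"dz":0.2,"rx":0,"ry":0,"rz":0},{"grip":0.3,"dx":0,"dy":0,"dz":0.2,"rx":0,"ry":0,"rz":0},{"grip":0.3,"dx":0,"dy":0,"dz":0.1,"rx":0,"ry":0,"rz":0}]'
python3 -m inch '[{"grip":0.3,"dx":0,"dy":0,"dz":0.15,"rx":0,"ry":0,"rz":0},{"grip":0.3,"dx":0,"dy":0,"dz":0,"rx":0,"ry":0,"rz":0}]'
```

```text
time: 53.4
tool_pos: [0.4608, -0.3767, 0.061]
ee_rot: [3.14, -0.004, 0.077]
wrist_force: [0.4, -0.1, -2.4]
width: 0.0475
time: 53.65
tool_pos: [0.4606, -0.3765, 0.0564]
ee_rot: [3.141, -0.003, 0.077]
wrist_force: [-0.2, -0.4, -2.2]
width: 0.0477
```

Descending freely into the collar; continue to the floor.

```bash
python3 -m inch '[{"grip":0.3,"dx":0,"dy":0,"dz":0.12,"rx":0,"ry":0,"rz":0},{"grip":0.3,"dx":0,"dy":0,"dz":0.06,"rx":0,"ry":0,"rz":0},{"grip":0.3,"dx":0,"dy":0,"dz":0,"rx":0,"ry":0,"rz":0}]'
```

```text
time: 54.02
tool_pos: [0.4608, -0.3767, 0.0525]
ee_rot: [3.14, -0.003, 0.077]
wrist_force: [1.2, -0.3, -2.5]
width: 0.0475
```

```bash
python3 -m inch '[{"grip":0.3,"dx":0,"dy":0,"dz":0.06,"rx":0,"ry":0,"rz":0},{"grip":0.3,"dx":0,"dy":0,"dz":0.03,"rx":0,"ry":0,"rz":0}]'
python3 -m inch '[{"grip":0.6,"dx":0,"dy":0,"dz":0,"rx":0,"ry":0,"rz":0},{"grip":0.7,"dx":0,"dy":0,"dz":0,"rx":0,"ry":0,"rz":0},{"grip":0.7,"dx":0,"dy":0,"dz":0,"rx":0,"ry":0,"rz":0},{"grip":0.7,"dx":0,"dy":0,"dz":0,"rx":0,"ry":0,"rz":0},{"grip":0.7,"dx":0,"dy":0,"dz":-0.4,"rx":0,"ry":0,"rz":0},{"grip":0.7,"dx":0,"dy":0,"dz":-0.9,"rx":0,"ry":0,"rz":0},{"grip":0.7,"dx":0,"dy":0,"dz":-1,"rx":0,"ry":0,"rz":0},{"grip":0.7,"dx":0.5,"dy":0,"dz":-1,"rx":0,"ry":0,"rz":0},{"grip":0.7,"dx":0.5,"dy":0,"dz":-1,"rx":0,"ry":0,"rz":0},{"grip":0.7,"dx":0.5,"dy":-0.5,"dz":-1,"rx":0,"ry":0,"rz":0},{"grip":0.7,"dx":0.5,"dy":-0.5,"dz":-1,"rx":0,"ry":0,"rz":0}]'
python3 - <<'E'
from h import *
ob()
p=snap("wrist","w36")
s=snap("scene");cv2.imwrite("pics/s36c.png",cv2.resize(s["frame"][130:280,150:320],None,fx=4,fy=4,interpolation=cv2.INTER_CUBIC)[:,:,::-1])
t=snap("top")
for n in ["jar_red","jar_yellow","holder_yellow_seat"]:
  for r in spotter.place_of(t,n)[:2]: print(n,r,onz(t,r["pixel"],0))
E
```

```text
time: 54.28
tool_pos: [0.4609, -0.3769, 0.0524]
ee_rot: [3.14, -0.004, 0.077]
wrist_force: [-1.5, -0.2, 1.4]
width: 0.0475
time: 55.65
tool_pos: [0.5085, -0.3482, 0.2164]
ee_rot: [3.139, -0.005, 0.074]
wrist_force: [0.2, 0.4, -0.3]
width: 0.0658
t 55.65 tcp [ 0.5085 -0.3482  0.2164] rot [ 3.1387 -0.0046  0.0742] F [ 0.2  0.4 -0.3] w 0.0658
[-6.930e-01  2.320e-01  1.211e+00  1.000e-03  1.693e+00  8.040e-01]
jar_red {'pixel': [483.7, 311.4], 'score': 0.77} [[ 0.45917777 -0.38095978  0.        ]]
jar_yellow {'pixel': [419.1, 219.6], 'score': 0.87} [[ 0.67263947 -0.24524734  0.        ]]
holder_yellow_seat {'pixel': [480.6, 268.4], 'score': 0.59} [[ 0.556598   -0.38079598  0.        ]]
```

View pics/w36.png

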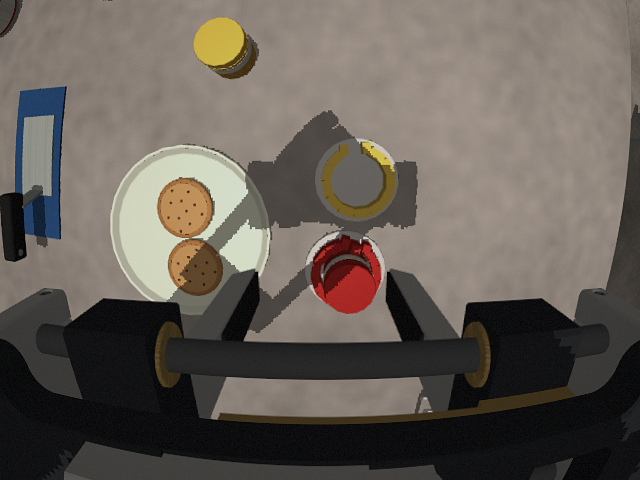

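View pics/s36c.png

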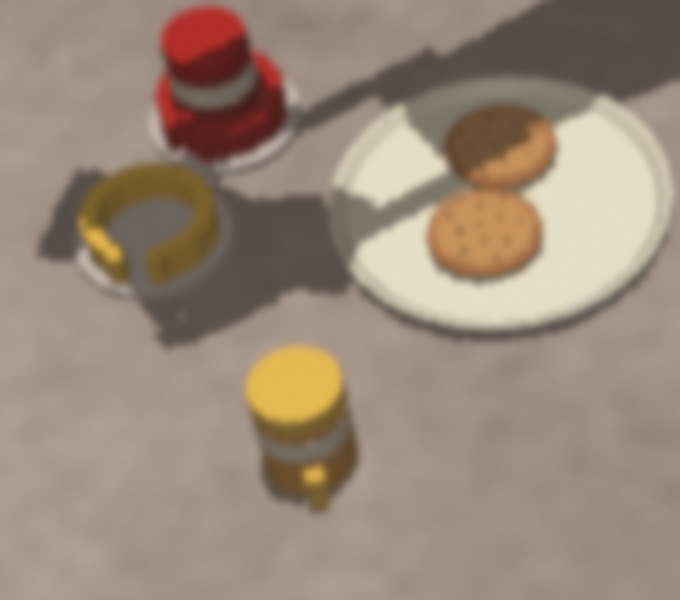

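Run:
```python
from hold import *
p=snap("wrist")
cv2.imwrite("pics/w36y.png",cv2.resize(p["frame"][130:230,305:410],None,fx=5,fy=5,interpolation=cv2.INTER_CUBIC)[:,:,::-1])
for z in (.026,.022):fit(p,15,35,(310,132,405,222),z)
togo([.635,-.245,.22],[np.pi,0,.16])
```

```text
1900 c [ 0.5535 -0.3797] r [0.0258 0.0311 0.0364] gap -175 96 27 6.462962962962963
maxgap -1.3253320148998202 22.575585754829053 10.625126869964618
1900 c [ 0.5532 -0.3804] r [0.0259 0.0315 0.0367] gap -177 140 25 12.02
maxgap -1.0076654824949893 22.955761309668013 10.974047913586512
t 56.00 tcp [ 0.5071 -0.3484  0.2128] rot [ 3.1414e+00 -1.3000e-03  7.3800e-02] F [-0.5  0.4  0.2] w 0.0655
[-6.950e-01  2.340e-01  1.217e+00  1.000e-03  1.690e+00  8.030e-01]
shift units [ 5.41 -3.75 -0.28]
turn units [ 0.   -0.01 -0.99]
```

View pics/w36y.png

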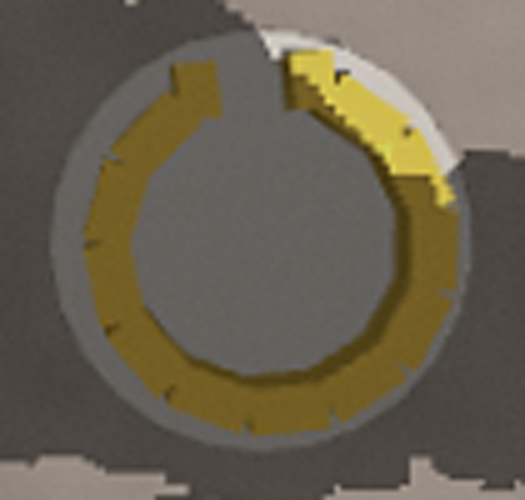

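```bash
python3 -m inch '[{"grip":0.9,"dx":0.5,"dy":-0.3,"dz":0,"rx":0,"ry":0,"rz":-0.3},{"grip":0.9,"dx":1,"dy":-0.7,"dz":-0.1,"rx":0,"ry":0,"rz":-0.4},{"grip":0.9,"dx":1,"dy":-0.7,"dz":-0.1,"rx":0,"ry":0,"rz":-0.3},{"grip":0.9,"dx":1,"dy":-0.8,"dz":0,"rx":0,"ry":0,"rz":0},{"grip":0.9,"dx":1,"dy":-0.8,"dz":0,"rx":0,"ry":0,"rz":0},{"grip":0.9,"dx":0.5,"dy":-0.4,"dz":0,"rx":0,"ry":0,"rz":0},{"grip":0.9,"dx":0,"dy":0,"dz":0,"rx":0,"ry":0,"rz":0},{"grip":0.9,"dx":0,"dy":0,"dz":0,"rx":0,"ry":0,"rz":0}]'
python3 - <<'E'
from h import *
togo([.635,-.245,.22],[np.pi,0,.16])
p=snap("wrist","w37")
import pickle;pickle.dump(p,open("w37.pkl","wb"))
print(spotter.place_of(p,"jar_yellow")[:1])
c=cv2.resize(p["frame"][100:300,230:430],None,fx=3,fy=3,interpolation=cv2.INTER_CUBIC);cv2.imwrite("pics/w37c.png",c[:,:,::-1])
E
```

```text
time: 57.0
tool_pos: [0.6203, -0.2357, 0.2095]
ee_rot: [-3.133, 0.008, 0.166]
wrist_force: [-0.1, -0.1, -0.6]
width: 0.0848
t 57.00 tcp [ 0.6203 -0.2357  0.2095] rot [-3.1333  0.0084  0.1655] F [-0.1 -0.1 -0.6] w 0.0848
[-0.45   0.355  1.072  0.002  1.727  0.956]
shift units [ 0.52  0.46 -0.43]
turn units [-0.09  0.1   0.06]
[{'pixel': [341.2, 169.8], 'score': 0.85}]
```

View pics/w37c.png

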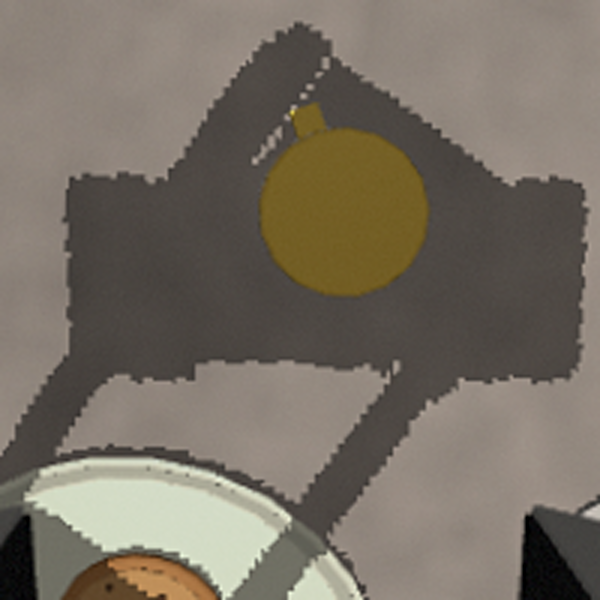

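Run:
```python
from h import *
import pickle
p=pickle.load(open("w37.pkl","rb"))
g=lambda q,z:onz(p,np.array(q)/3+[230,100],z,True)[0,:2]
a=g((344,212),.064);b=g((306,106),.026)
print(a,b,np.hypot(*(b-a)),np.degrees(np.arctan2(*(b-a)[::-1])))
togo([*a,.1],[np.pi,0,.16])
```

```text
[ 0.6737845  -0.24476137] [ 0.70284414 -0.229864  ] 0.03265569301624039 27.14186654162253
t 57.10 tcp [ 0.6201 -0.2359  0.2096] rot [-3.1332  0.0082  0.1649] F [ 0.8 -0.5  0.4] w 0.0844
[-0.45   0.354  1.072  0.002  1.727  0.956]
shift units [2.1  0.74 4.36]
turn units [-0.1   0.09  0.06]
```

```bash
python3 -m inch '[{"grip":0.9,"dx":0.6,"dy":0.2,"dz":0.3,"rx":-0.05,"ry":0.05,"rz":0},{"grip":0.9,"dx":0.7,"dy":0.3,"dz":0.7,"rx":0,"ry":0,"rz":0},{"grip":0.9,"dx":0.5,"dy":0.15,"dz":1,"rx":0,"ry":0,"rz":0},{"grip":0.9,"dx":0,"dy":0,"dz":1,"rx":0,"ry":0,"rz":0},{"grip":0.9,"dx":0,"dy":0,"dz":0.5,"rx":0,"ry":0,"rz":0},{"grip":0.9,"dx":0,"dy":0,"dz":0,"rx":0,"ry":0,"rz":0}]'
python3 - <<'E'
from h import *
togo([.672,-.2445,.045],[np.pi,0,.16])
E
```

```text
time: 57.85
tool_pos: [0.669, -0.2477, 0.115]
ee_rot: [-3.138, 0.004, 0.161]
wrist_force: [-0.1, -0.9, -0.5]
width: 0.0847
t 57.85 tcp [ 0.669  -0.2477  0.115 ] rot [-3.1376  0.0044  0.1606] F [-0.1 -0.9 -0.5] w 0.0847
[-4.340e-01  4.930e-01  1.070e+00  1.000e-03  1.585e+00  9.760e-01]
shift units [ 0.15 -0.1   2.8 ]
turn units [-0.05  0.05  0.01]
```

```bash
python3 -m inch '[{"grip":0.9,"dx":0.13,"dy":-0.1,"dz":0.4,"rx":-0.04,"ry":0,"rz":0},{"grip":0.9,"dx":0,"dy":0,"dz":0.8,"rx":0,"ry":0,"rz":0},{"grip":0.9,"dx":0,"dy":0,"dz":0.8,"rx":0,"ry":0,"rz":0},{"grip":0.9,"dx":0,"dy":0,"dz":0.5,"rx":0,"ry":0,"rz":0},{"grip":0.9,"dx":0,"dy":0,"dz":0.1,"rx":0,"ry":0,"rz":0},{"grip":0.9,"dx":0,"dy":0,"dz":0,"rx":0,"ry":0,"rz":0}]'
python3 - <<'E'
from h import *
togo([.672,-.2445,.045],[np.pi,0,.16])
snap("wrist","w38")
E
```

```text
time: 58.6
tool_pos: [0.6724, -0.2447, 0.0471]
ee_rot: [3.14, 0.002, 0.161]
wrist_force: [0.7, 0.6, 0.1]
width: 0.0847
t 58.60 tcp [ 0.6724 -0.2447  0.0471] rot [3.1404e+00 2.1000e-03 1.6060e-01] F [0.7 0.6 0.1] w 0.0847
[-0.427  0.533  1.149 -0.002  1.461  0.983]
shift units [-0.01 -0.01  0.09]
turn units [0.01 0.02 0.01]
```

View pics/w38.png

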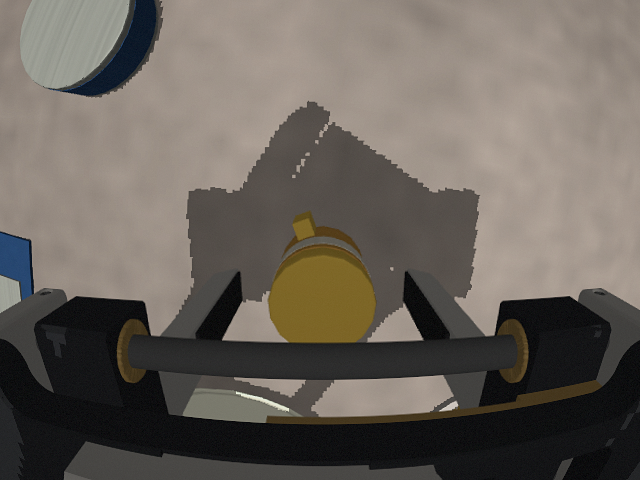

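```bash
python3 -m inch '[{"grip":0.7,"dx":0,"dy":0,"dz":0.05,"rx":0,"ry":0,"rz":0},{"grip":0.5,"dx":0,"dy":0,"dz":0,"rx":0,"ry":0,"rz":0},{"grip":0.3,"dx":0,"dy":0,"dz":0,"rx":0,"ry":0,"rz":0},{"grip":0.3,"dx":0,"dy":0,"dz":0,"rx":0,"ry":0,"rz":0},{"grip":0.3,"dx":0,"dy":0,"dz":0,"rx":0,"ry":0,"rz":0},{"grip":0.3,"dx":0,"dy":0,"dz":0,"rx":0,"ry":0,"rz":0},{"grip":0.3,"dx":0,"dy":0,"dz":0,"rx":0,"ry":0,"rz":0}]'
python3 - <<'E'
from h import *
o=ob()
p=snap("wrist","w39")
import pickle;pickle.dump((p,o),open("w39.pkl","wb"))
c=cv2.resize(p["frame"][190:360,230:430],None,fx=4,fy=3.5,interpolation=cv2.INTER_CUBIC);cv2.imwrite("pics/w39c.png",c[:,:,::-1])
E
```

```text
time: 59.52
tool_pos: [0.6736, -0.2452, 0.0485]
ee_rot: [3.138, -0.002, 0.161]
wrist_force: [0.5, -0.2, -0.1]
width: 0.0478
t 59.52 tcp [ 0.6736 -0.2452  0.0485] rot [ 3.1381e+00 -1.6000e-03  1.6060e-01] F [ 0.5 -0.2 -0.1] w 0.0478
[-0.427  0.532  1.148 -0.002  1.459  0.983]
```

View pics/w39c.png

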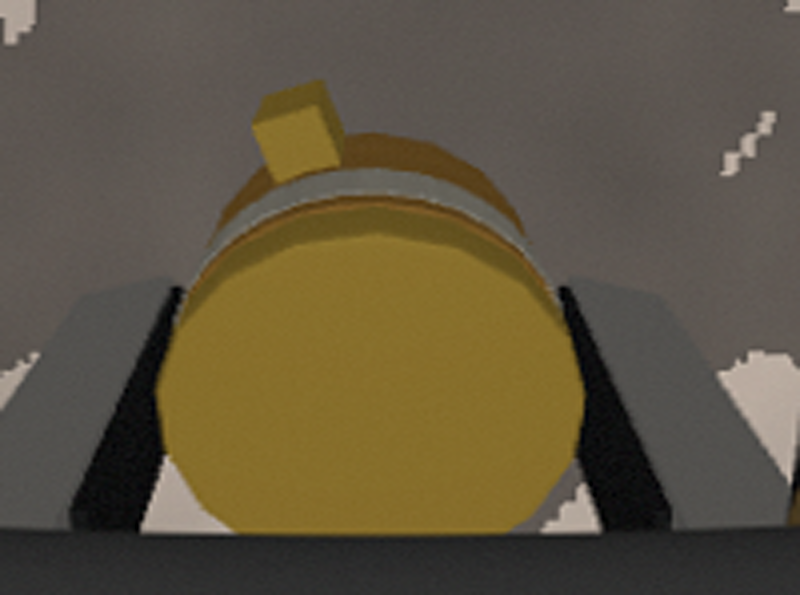

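Run:
```python
from h import *
import pickle
from scipy.optimize import least_squares
p,o=pickle.load(open("w39.pkl","rb"))
g=lambda q,z:onz(p,np.array(q)/[4,3.5]+[230,190],z,True)[0,:2]
pts=[(157,395),(175,335),(215,290),(290,246),(375,233),(450,245),(530,287),(570,335),(585,395)]
w=np.array([g(q,.064) for q in pts])
c=least_squares(lambda c:np.hypot(*(w-c).T)-.024,w.mean(0)).x;d=c-o["tool_pos"][:2]
y=o["ee_rot"][2];print("c",c,"tool x,y",d@[np.cos(y),np.sin(y)],d@[np.sin(y),-np.cos(y)],np.hypot(*(w-c).T))
b=g((287,113),.026);print(np.hypot(*(b-c)),np.degrees(np.arctan2(*(b-c)[::-1])),np.degrees(y))
```

```text
c [ 0.67335453 -0.24578214] tool x,y -0.0003759325618068497 0.0004922504297848698 [0.02382764 0.02396971 0.02378333 0.02408169 0.02409048 0.02401122
 0.02406612 0.02402384 0.02360339]
0.03354391714504184 27.88129921173507 9.204034479097496
```

```bash
python3 -m inch '[{"grip":0.3,"dx":0,"dy":0,"dz":-0.5,"rx":0,"ry":0,"rz":0},{"grip":0.3,"dx":0,"dy":0,"dz":-0.9,"rx":0,"ry":0,"rz":0.3},{"grip":0.3,"dx":0,"dy":0.1,"dz":-0.9,"rx":0,"ry":0,"rz":0.5},{"grip":0.3,"dx":-0.4,"dy":0.5,"dz":-0.7,"rx":0,"ry":0,"rz":0.6},{"grip":0.3,"dx":-0.8,"dy":0.9,"dz":0,"rx":0,"ry":0,"rz":0.6},{"grip":0.3,"dx":-0.8,"dy":0.9,"dz":0,"rx":0,"ry":0,"rz":0.6},{"grip":0.3,"dx":-0.8,"dy":0.9,"dz":0,"rx":0,"ry":0,"rz":0.5},{"grip":0.3,"dx":-0.7,"dy":0.8,"dz":0,"rx":0,"ry":0,"rz":0.2},{"grip":0.3,"dx":-0.4,"dy":0.4,"dz":0,"rx":0,"ry":0,"rz":0},{"grip":0.3,"dx":0,"dy":0,"dz":0,"rx":0,"ry":0,"rz":0}]'
python3 - <<'E'
from h import *
togo([.553,-.380,.10],[np.pi,0,-.138])
E
```

```text
time: 60.82
tool_pos: [0.5652, -0.3604, 0.1296]
ee_rot: [3.136, 0.0, -0.145]
wrist_force: [0.3, 0.3, -1.4]
width: 0.0475
t 60.83 tcp [ 0.5652 -0.3604  0.1296] rot [ 3.1365  0.     -0.145 ] F [ 0.3  0.3 -1.4] w 0.0475
[-0.65   0.383  1.192 -0.004  1.564  1.066]
shift units [-0.37  0.84  1.19]
turn units [ 0.06  0.   -0.08]
```

```bash
python3 -m inch '[{"grip":0.3,"dx":-0.2,"dy":0.4,"dz":0.2,"rx":0.05,"ry":0,"rz":-0.08},{"grip":0.3,"dx":-0.15,"dy":0.4,"dz":0.5,"rx":0,"ry":0,"rz":0},{"grip":0.3,"dx":0,"dy":0,"dz":0.5,"rx":0,"ry":0,"rz":0},{"grip":0.3,"dx":0,"dy":0,"dz":0,"rx":0,"ry":0,"rz":0},{"grip":0.3,"dx":0,"dy":0,"dz":0,"rx":0,"ry":0,"rz":0}]'
python3 - <<'E'
from h import *
togo([.553,-.380,.084],[np.pi,0,-.138])
E
```

```text
time: 61.45
tool_pos: [0.5543, -0.378, 0.0957]
ee_rot: [-3.14, 0.002, -0.135]
wrist_force: [-1.1, -0.5, -1.7]
width: 0.0471
t 61.45 tcp [ 0.5543 -0.378   0.0957] rot [-3.1397e+00  1.7000e-03 -1.3450e-01] F [-1.1 -0.5 -1.7] w 0.0471
[-6.830e-01  4.050e-01  1.230e+00  1.000e-03  1.508e+00  1.022e+00]
shift units [-0.04  0.09  0.47]
turn units [-0.02  0.02  0.04]
```

```bash
python3 -m inch '[{"grip":0.3,"dx":-0.04,"dy":0.08,"dz":0.3,"rx":0,"ry":0,"rz":0.04},{"grip":0.3,"dx":0,"dy":0,"dz":0.3,"rx":0,"ry":0,"rz":0},{"grip":0.3,"dx":0,"dy":0,"dz":0.05,"rx":0,"ry":0,"rz":0},{"grip":0.3,"dx":0,"dy":0,"dz":0,"rx":0,"ry":0,"rz":0}]'
python3 - <<'E'
from h import *
togo([.553,-.380,.0545],[np.pi,0,-.138])
p=snap("wrist","w40")
c=cv2.resize(p["frame"][150:360,200:460],None,fx=3,fy=2.8,interpolation=cv2.INTER_CUBIC);cv2.imwrite("pics/w40c.png",c[:,:,::-1])
E
```

```text
time: 61.95
tool_pos: [0.5536, -0.3795, 0.0788]
ee_rot: [-3.14, 0.001, -0.137]
wrist_force: [-0.5, -0.4, -2.7]
width: 0.0473
t 61.95 tcp [ 0.5536 -0.3795  0.0788] rot [-3.140e+00  9.000e-04 -1.372e-01] F [-0.5 -0.4 -2.7] w 0.0473
[-6.860e-01  4.160e-01  1.251e+00  1.000e-03  1.477e+00  1.022e+00]
shift units [-0.02  0.03  0.97]
turn units [-0.02  0.01  0.01]
```

View pics/w40c.png

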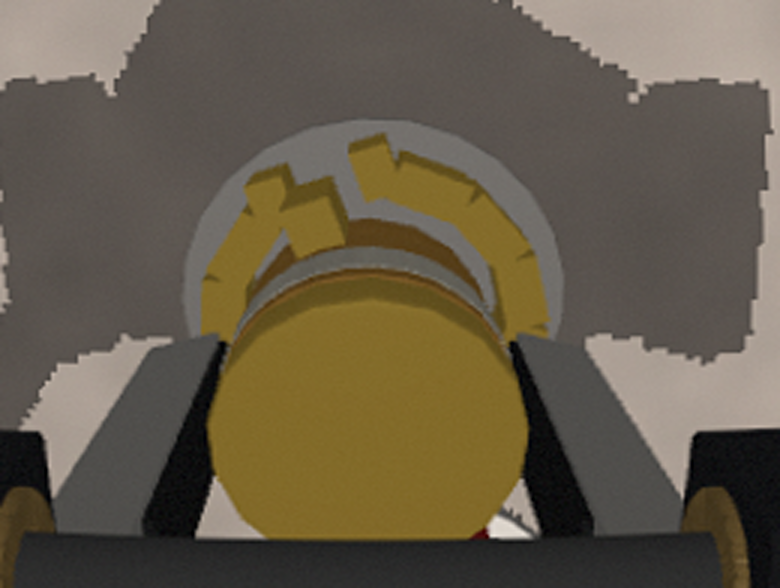

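```bash
python3 -m inch '[{"grip":0.3,"dx":-0.02,"dy":0.03,"dz":0.2,"rx":0,"ry":0,"rz":0},{"grip":0.3,"dx":0,"dy":0,"dz":0.2,"rx":0,"ry":0,"rz":0},{"grip":0.3,"dx":0,"dy":0,"dz":0.1,"rx":0,"ry":0,"rz":0}]'
python3 -m inch '[{"grip":0.3,"dx":0,"dy":0,"dz":0.15,"rx":0,"ry":0,"rz":0},{"grip":0.3,"dx":0,"dy":0,"dz":0.1,"rx":0,"ry":0,"rz":0},{"grip":0.3,"dx":0,"dy":0,"dz":0,"rx":0,"ry":0,"rz":0}]'
```

```text
time: 62.38
tool_pos: [0.5532, -0.3804, 0.0663]
ee_rot: [-3.141, -0.0, -0.137]
wrist_force: [-0.6, 0.4, -1.2]
width: 0.0478
time: 62.75
tool_pos: [0.553, -0.3803, 0.0591]
ee_rot: [-3.14, 0.0, -0.137]
wrist_force: [0.0, -0.9, -2.1]
width: 0.0474
```

```bash
python3 -m inch '[{"grip":0.3,"dx":0,"dy":0,"dz":0.12,"rx":0,"ry":0,"rz":0},{"grip":0.3,"dx":0,"dy":0,"dz":0.06,"rx":0,"ry":0,"rz":0},{"grip":0.3,"dx":0,"dy":0,"dz":0,"rx":0,"ry":0,"rz":0}]'
python3 -m inch '[{"grip":0.3,"dx":0,"dy":0,"dz":0.06,"rx":0,"ry":0,"rz":0},{"grip":0.3,"dx":0,"dy":0,"dz":0,"rx":0,"ry":0,"rz":0}]'
```

```text
time: 63.12
tool_pos: [0.5532, -0.3804, 0.0547]
ee_rot: [-3.141, -0.0, -0.137]
wrist_force: [0.5, -0.5, -1.6]
width: 0.0478
time: 63.38
tool_pos: [0.5536, -0.3806, 0.0548]
ee_rot: [-3.141, -0.001, -0.137]
wrist_force: [1.1, -0.0, -1.4]
width: 0.0475
```

Seat height reached (0.0545 expected). Release and back away.

```bash
python3 -m inch '[{"grip":0.6,"dx":0,"dy":0,"dz":0.03,"rx":0,"ry":0,"rz":0},{"grip":0.7,"dx":0,"dy":0,"dz":0,"rx":0,"ry":0,"rz":0},{"grip":0.7,"dx":0,"dy":0,"dz":0,"rx":0,"ry":0,"rz":0},{"grip":0.7,"dx":0,"dy":0,"dz":0,"rx":0,"ry":0,"rz":0},{"grip":0.7,"dx":0,"dy":0,"dz":-0.4,"rx":0,"ry":0,"rz":0},{"grip":0.7,"dx":0,"dy":0,"dz":-0.9,"rx":0,"ry":0,"rz":0},{"grip":0.7,"dx":0,"dy":0,"dz":-1,"rx":0,"ry":0,"rz":0},{"grip":0.7,"dx":0,"dy":0,"dz":-1,"rx":0,"ry":0,"rz":0},{"grip":0.7,"dx":-1,"dy":0,"dz":-1,"rx":0,"ry":0,"rz":0},{"grip":0.7,"dx":-1,"dy":0,"dz":-1,"rx":0,"ry":0,"rz":0},{"grip":0.7,"dx":-1,"dy":0,"dz":-1,"rx":0,"ry":0,"rz":0},{"grip":0.7,"dx":-1,"dy":0,"dz":0,"rx":0,"ry":0,"rz":0}]'
python3 -m inch '[{"grip":0.7,"dx":-1,"dy":0,"dz":0,"rx":0,"ry":0,"rz":0},{"grip":0.7,"dx":-1,"dy":0,"dz":0,"rx":0,"ry":0,"rz":0},{"grip":0.7,"dx":0,"dy":0,"dz":0,"rx":0,"ry":0,"rz":0},{"grip":0.7,"dx":0,"dy":0,"dz":0,"rx":0,"ry":0,"rz":0}]'
python3 - <<'E'
from h import *
ob()
p=snap("wrist","w41")
s=snap("scene","s41");cv2.imwrite("pics/s41c.png",cv2.resize(s["frame"][130:280,150:350],None,fx=4,fy=4,interpolation=cv2.INTER_CUBIC)[:,:,::-1])
t=snap("top","t41")
for n in ["jar_red","jar_yellow","bread1","plate","turner","soup_can","tuna_can"]:
  for r in spotter.place_of(t,n)[:2]: print(n,r,np.round(onz(t,r["pixel"],0),4))
E
```

```text
time: 64.88
tool_pos: [0.4538, -0.3675, 0.2223]
ee_rot: [3.137, -0.008, -0.135]
wrist_force: [0.5, -0.2, 0.7]
width: 0.0655
time: 65.38
tool_pos: [0.4028, -0.3611, 0.2272]
ee_rot: [3.131, -0.015, -0.137]
wrist_force: [1.1, -0.6, -0.2]
width: 0.0656
t 65.38 tcp [ 0.4028 -0.3611  0.2272] rot [ 3.1314 -0.0151 -0.1366] F [ 1.1 -0.6 -0.2] w 0.0656
[-0.837  0.052  1.393  0.002  1.678  0.871]
jar_red {'pixel': [484.7, 311.9], 'score': 0.67} [[ 0.458  -0.3831  0.    ]]
jar_yellow {'pixel': [481.8, 272.3], 'score': 0.93} [[ 0.5476 -0.3829  0.    ]]
bread1 {'pixel': [409.0, 317.6], 'score': 0.66} [[ 0.4466 -0.2123  0.    ]]
bread1 {'pixel': [402.7, 290.3], 'score': 0.56} [[ 0.508  -0.2005  0.    ]]
plate {'pixel': [405.8, 300.5], 'score': 0.84} [[ 0.4849 -0.2066  0.    ]]
turner {'pixel': [305.5, 265.7], 'score': 0.7} [[0.5662 0.021  0.    ]]
soup_can {'pixel': [264.1, 179.0], 'score': 0.57} [[0.7757 0.1201 0.    ]]
tuna_can {'pixel': [344.0, 165.6], 'score': 0.76} [[ 0.8072 -0.0714  0.    ]]
```

View pics/w41.png

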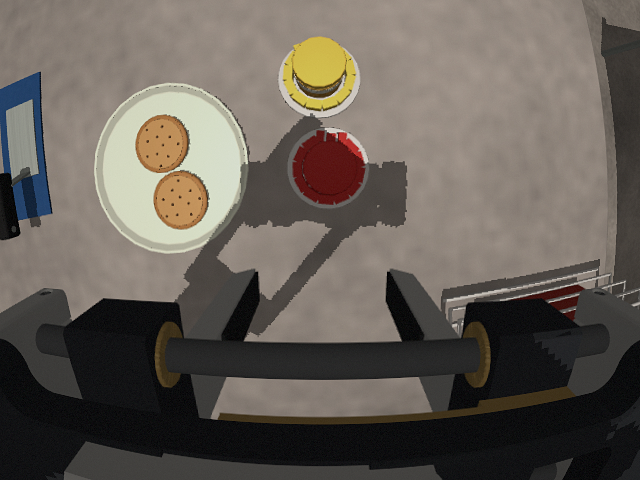

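View pics/s41c.png

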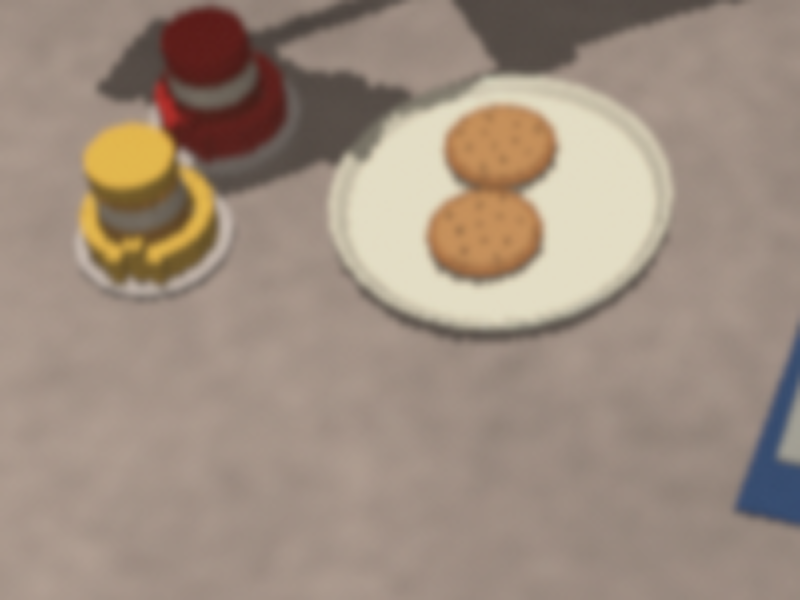

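View pics/t41.png

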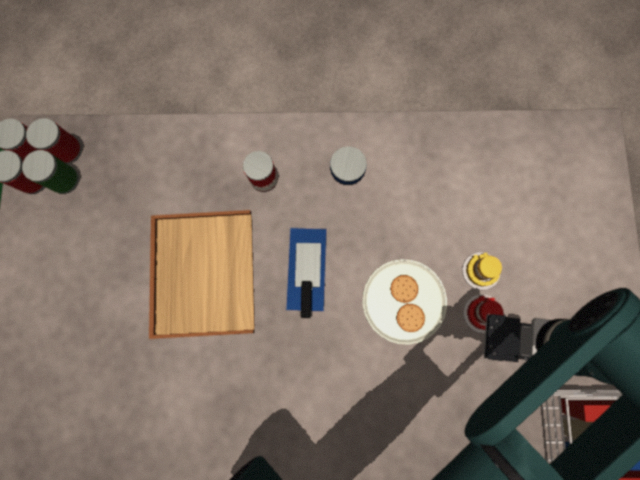

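```bash
python3 -c "
from bench import robot
print(robot.close_job(), robot.get_obs()['time'])"
```

```text
the job is handed in; nothing more can be done
the job is handed in; nothing more can be done
```

The tasting station is set out and the job is handed in. The last robot time I read was about 65 s, well under the 210 s limit; the hand-in reports no verdict.

- **Breads:** Only two were on the board at the start. I slid the turner under each one against the back rail, carried it over and tipped it onto the plate. In the last pictures both lie flat, side by side, about 40 mm and 25 mm from the plate's centre, so inside the 65 mm limit. I saw no gripper contact with either bread.
- **Turner:** It lies flat on the blue mat, with the blade's middle about 10 mm from the mat's centre.
- **Jars:** Red and yellow each stand in the holder of their own colour, rib in the notch. The gripper height at release was within 1 mm of the fully seated height for both. The last pictures show them upright.
- **Yellow jar:** It gave no clear force reading when it touched the floor of its holder, so I judged its seating from the gripper height and the picture only.
- **Cans:** Their estimated positions moved by at most about 6 mm between the first and last pictures. I never came near them, so I put this down to camera noise.
- **Disagreements:** The networks' position estimates differed from my own measurements by up to about 6 mm. For grasping and fitting I used my own measurements from the close-up wrist pictures.

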